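Open the toy theatre and stand its fallen figures on stage

TASK

Set up the toy theatre: lever its flat wooden case open with the palette knife (blade in the slot under the front of the lid; keep gripper and arm off the lid until it is well raised), lean the lid back past upright so that it stays fully open. Stand every fallen wooden figure upright on its foot on the floor of the opened case, and have the knife lying flat back in its pencil tray at the end. Leave the clay pot and the glue bottle standing where they are.

Things in the scene. Friction and masses are not known exactly. Their poses are not given: they have to be found in the camera images.
- case: shallow wooden case fixed to the table, 130 mm deep (x) x 280 wide (y); side and back walls 40 mm high, 8 thick; front wall (x = -65 mm, towards the robot) 30 mm high, 8 thick: under the shut lid an open slot 10 mm high, 264 mm wide runs along the front. Floor 8 mm thick (figures stand at z = 8 mm). Origin: centre of its underside, on the table; x away from the robot, z up
- lid (a joint): angle of the flat plywood lid (130 x 280 x 8 mm, 220 g, no handle) hinged along the top of the case's back wall: 0 = shut and level, 1.57 = upright, 1.85 = end stop, leaning back. The hinge is stiff: the lid stays where it is left; raising the front edge takes about 4 N
- lid_lip (a point): middle of the lid's front edge, on its underside; moves with the lid (40 mm above the table when shut)
- lid_hinge (a point): middle of the hinge line, at the level of the lid's underside when shut: 65 mm behind the case's centre, 40 mm up; the line runs along the case's y
- knife: palette knife, 200 mm long, 90 g: wooden handle 100 long, 22 wide, 20 mm thick; flat rigid steel blade 100 long, 28 wide, 4 mm thick, at mid-thickness of the handle. Origin: under the place where handle meets blade, level with the handle's underside (the blade's middle plane is at z = 10 mm); x runs to the blade's tip, the handle is on the -x side; z up as it lies, y across
- knife_tip (a point): middle of the blade's tip, x = 100 mm, z = 10 mm in the knife's frame
- tray: grey pencil tray fixed to the table in front of the case, outside 90 mm (x) x 250 mm (y) x 12 mm high, walls and floor 4 mm thick. The knife starts in it, blade to the tray's +y. Origin: centre of its underside
- doll: plain wooden toy figure, a doll with a ball head (may be absent): square block body 36 x 36 x 72 mm with a flat foot, narrower head on top, 110 mm in all, 70 to 140 g. Starts lying on a flat side. Origin: centre of the foot's underside; z runs from foot to head (up when it stands); x, y square to the body's flat sides
- tower: plain wooden toy figure, a tower with a pointed round roof (may be absent): square block body 36 x 36 x 72 mm with a flat foot, narrower head on top, 110 mm in all, 70 to 140 g. Starts lying on a flat side. Origin: centre of the foot's underside; z runs from foot to head (up when it stands); x, y square to the body's flat sides
- bear: plain wooden toy figure, a bear with a blocky head and two small ears (may be absent): square block body 36 x 36 x 72 mm with a flat foot, narrower head on top, 110 mm in all, 70 to 140 g. Starts lying on a flat side. Origin: centre of the foot's underside; z runs from foot to head (up when it stands); x, y square to the body's flat sides
- gnome: plain wooden toy figure, a gnome with a pointed cap (may be absent): square block body 36 x 36 x 72 mm with a flat foot, narrower head on top, 110 mm in all, 70 to 140 g. Starts lying on a flat side. Origin: centre of the foot's underside; z runs from foot to head (up when it stands); x, y square to the body's flat sides
- pot: terracotta clay pot, 84 mm across, 70 mm high, loose, standing; origin: centre of its underside
- glue: white glue bottle, 52 mm across, 130 mm high, loose, standing; origin: centre of its underside
Things that resemble listed ones, but are neither listed nor needed, are in the scene too. Leave any red look-alike of the doll alone. What is shaped like the tower but turquoise is not meant.

How it is judged:
By the outcome, as a careful person would: the job done as asked, in the order asked, and still so for the second after the job is handed in, with the robot touching nothing.
Of doll, tower, bear, gnome only 3 to 4 are there at a start; the rules pass over those that are not, and their reading is None.
At some moment in a run one of doll, tower, bear, gnome may be knocked a few centimetres aside while the robot is not near it.
Once in a run the grip may slacken for a moment while it holds something.
It also fails if it takes over 210 s, if anything falls off the work surface, if the arm or the gripper's body presses on something with over 40 N, if the wrist force passes 120 N, or if a joint passes its speed limit or range.

ROBOT

A 7-joint arm with a two-finger parallel gripper is mounted at the origin on the work surface. World frame = base frame: x ahead of the robot, y to its left, z up, the work surface at z = 0. Lengths are in m, angles in rad, forces in N, time in s.
With the tool pointing down it reaches from about 0.425 to 0.8 m from the base axis. Payload 8.3 kg.
Tool frame: the origin (TCP) lies at the very end of the fingers, on their centre line; the grasp point (between the pads) lies manip.grip_depth behind it (manip.grip_depth is the distance from the TCP to the grasp point, in m); z points along the fingers, y is the direction in which the jaws open and shut (so a half turn about z gives the same grasp; the last joint's range is limited). The gripper opens to 85 mm and grips with 20 to 120 N. Pads are 22 mm wide; open, the fingers measure 114 mm over their backs; the gripper's body (76 mm by 85 mm) begins 54 mm behind the grasp point. The pads swing forward as they close: fully open they stand 13 mm farther back than shut.
Start: joints at [1.155, 0.383, 0.016, 1.37, -0.006, 1.388, -0.046], TCP at [0.216, -0.586, 0.231] pointing down, gripper open.
Joint ranges: [-2.95, 2.95], [-0.25, 2.06], [-1.52, 1.56], [0.18, 2.33], [-1.44, 4.58], [0.02, 2.06], [-3.01, 3.01]. Speed limits (rad/s): [2.39, 2.39, 3.01, 3.01, 3.14, 3.14, 3.14].

INTERFACE

Orientations are given as a unit quaternion [w, x, y, z].
In Python, from bench import state, imaging, finish_job, finder, manip gives the robot as it stands.
- The arm moves only by the tool apply_moves, never from a script. Its argument "series" is a list of rows, each a list of 7 numbers: the shift along the tool's x, y, z in m, then the turn, a rotation vector about the tool's x, y, z in rad, then the finger opening in m, from 0 to 0.0854. A call has 1 to 20 rows; each row is the pose to reach, as a shift and turn from the pose commanded when the call began, along the tool's axes at that moment; what a row does not reach only later rows make up. A row lasts 1/10 s, in which the tool goes at most 50 mm and 8.59 degrees, less where a joint would pass 70% of its speed; a pose out of reach is approached as far as the arm can. A call with a gripper value outside its range is refused whole. The fingers move at their own pace and stop on an object; "newtons" is the grip in N (left out, the last holds). Time passes only in rows, so rows that repeat a pose let the fingers close. It gives the time, the measured TCP pose, the force and the opening at its end, in the units of the state.
- state(): the state, without advancing time (a new reading comes with each control period).
- imaging.camera(name): name is "scene" or "top"; returns the picture (480x640x3 uint8, blue, green, red); there is no depth.
- imaging.calibration(name): a dict with "vertical_fov" (degrees; the focal length in pixels is half the picture's height over the tangent of half this angle, whatever the lens; pixels are square), "cx", "cy" (the principal point, pixels), "D" ([k1, k2, p1, p2, k3] as OpenCV has them; the pictures are not rectified), "T" (4x4, takes a point from camera to world coordinates). Camera axes: x right, y down, z forward; pixel columns grow to the right and rows downward; lengths in m; the calibration is good to about 2 mm. A picture is of the moment at which its call begins. calibration takes no time and is no camera call.
- finish_job(): hands the job in, once; it reports no verdict.
Trained networks look in the newest picture that a camera, given by its name, has taken for a name from the list of things; names that differ only in an ending like _2 or _b are one class to them, and where a whole thing is asked for, a point or a joint stands for the part that bears it (a point fixed in the world has none). Each returns a list of dicts, best first, with "score" (0 to 1); they miss things now and then, are a little off and sometimes report something else, mostly with a low value. They report only what shows in the picture. A call takes as long as a camera call. They do not tell look-alikes from the thing itself.
- finder.boxes_of(camera, query): "box" ([left, top, right, bottom] in pixels, round what is visible of it).
- finder.cut_out(camera, query): "region" (480x640 bool, what is visible of it) and "box" ([left, top, right, bottom] in pixels, round what is visible of it).
- finder.mark_of(camera, query): "location" ([row, column] in pixels: a listed point, or the origin of a listed thing).
The state is a dict: "t": time; "joint_pos": joint angles; "joint_velocities": joint speeds; "joint_efforts": joint torques, N m; "eef_pos": TCP position; "tcp_rot": TCP orientation; "contact_force": force on the tool from outside, world axes, zero at the start; "wrist_torque": the same for the moment, N m; "width": finger opening in m.
Only numpy, scipy, OpenCV 4.12 (cv2) and the standard library are available. Lean on these libraries where they do the work, as an engineer would, in place of code of your own. Each camera call takes 0.05 s, during which the arm holds its last target.

## Working session

There is one attempt and no reset: what is moved stays moved. The work goes in short steps, Python scripts to look and compute and a tool call to move; the robot and the scene stay as the last step left them, time stands still between calls to the robot, and variables do not carry over. Pictures are saved under pics/ and viewed, and the job is handed in when it is done.

Besides the shell and the picture viewer there is one more tool, called after "Emit:" by a JSON object that holds its "api" and its "payload". apply_moves: Moves the arm, as the interface text tells. Its arguments: {"type":"object","properties":{"series":{"type":"array"},"newtons":{"type":"number"}},"required":["series"]}

```bash
ls; mkdir -p pics; python3 - <<'E'
from bench import state, imaging, finder, manip
import cv2
print(state()); print(manip.grip_depth, dir(manip))
for n in("scene","top"):
    cv2.imwrite(f"pics/{n}0.png",imaging.camera(n)); c=imaging.calibration(n); print(n,c)
E
```

```text
pics
{'t': 0.0, 'joint_pos': array([ 1.15509816,  0.38423115,  0.01639832,  1.37115491, -0.00631571,
        1.38818733, -0.04652204]), 'joint_velocities': array([ 0.0011737 , -0.00111826,  0.00030051, -0.00163666, -0.00158175,
        0.00152664,  0.00068675]), 'joint_efforts': array([-7.34651057e-04, -6.27596211e+01,  8.43904987e-01, -3.71836317e+01,
        1.65470137e-02,  1.41790160e-02,  1.05405587e-05]), 'eef_pos': array([ 0.21580659, -0.58602914,  0.23028308]), 'tcp_rot': array([-9.48196070e-04,  9.84480099e-01,  1.75493596e-01, -1.83241376e-04]), 'contact_force': array([ 0.56735726, -0.22681233,  0.22731925]), 'wrist_torque': array([-0.01287553,  0.05295522,  0.01137135]), 'width': 0.08526248776262589}
0.0187 ['IKError', '__class__', '__delattr__', '__dict__', '__dir__', '__doc__', '__eq__', '__format__', '__ge__', '__getattribute__', '__getstate__', '__gt__', '__hash__', '__init__', '__init_subclass__', '__le__', '__lt__', '__module__', '__ne__', '__new__', '__reduce__', '__reduce_ex__', '__repr__', '__setattr__', '__sizeof__', '__str__', '__subclasshook__', '__weakref__', 
[... 239 characters left out ...]
39709],
       [ 0.56386054, -0.48587039,  0.66782576, -0.65669746],
       [-0.01936149, -0.81618769, -0.57746237,  0.62349279],
       [ 0.        ,  0.        ,  0.        ,  1.        ]])}
top {'vertical_fov': 47.89775653585336, 'cx': 317.01038614871237, 'cy': 246.24935472722188, 'D': array([0.0548561, 0.       , 0.       , 0.       , 0.       ]), 'T': array([[ 2.67501779e-02, -9.80269838e-01,  1.95845535e-01,
         3.35390206e-01],
       [-9.99622954e-01, -2.74453960e-02, -8.36384042e-04,
         2.34031652e-02],
       [ 6.19494031e-03, -1.95749319e-01, -9.80634400e-01,
         1.04033412e+00],
       [ 0.00000000e+00,  0.00000000e+00,  0.00000000e+00,
         1.00000000e+00]])}
```

View pics/scene0.png

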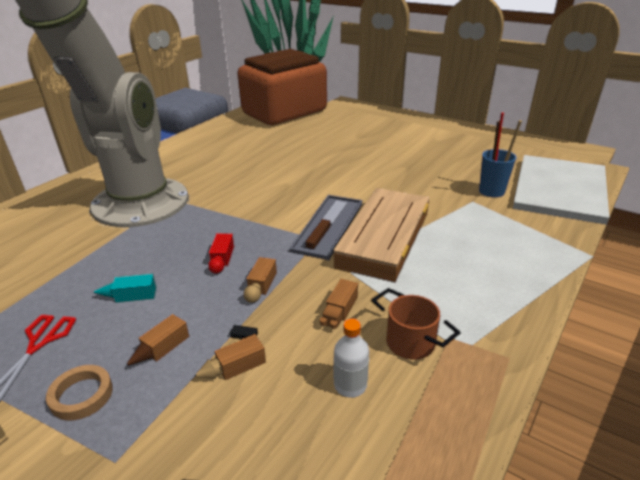

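View pics/top0.png

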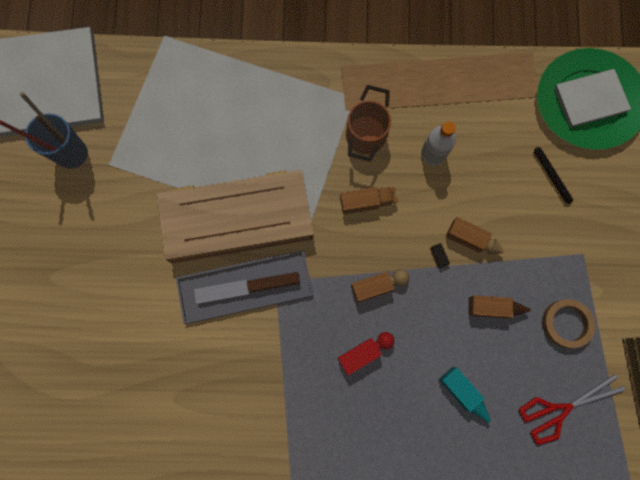

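```bash
cat > h.py <<'E'
import numpy as np, cv2
from scipy.optimize import minimize
from scipy.spatial.transform import Rotation as R
from bench import state, imaging, finder, manip
CAL={n:imaging.calibration(n) for n in("scene","top")}
def K(n):
    c=CAL[n]; f=240/np.tan(np.radians(c["vertical_fov"])/2)
    return np.array([[f,0,c["cx"]],[0,f,c["cy"]],[0,0,1.]])
def proj(n,P):
    P=np.atleast_2d(np.asarray(P,float)); Ti=np.linalg.inv(CAL[n]["T"])
    return cv2.projectPoints(P,cv2.Rodrigues(Ti[:3,:3])[0],Ti[:3,3],K(n),CAL[n]["D"])[0].reshape(-1,2)
def unproj(n,uv,z):
    p=cv2.undistortPoints(np.array([[uv]],float),K(n),CAL[n]["D"])[0,0]
    T=CAL[n]["T"]; d=T[:3,:3]@np.array([p[0],p[1],1]); o=T[:3,3]
    return o+d*(z-o[2])/d[2]
def box(x0,x1,y0,y1,z0,z1): return np.array([[x,y,z] for x in(x0,x1) for y in(y0,y1) for z in(z0,z1)])
def cyl(r,z0,z1,r1=None):
    a=np.linspace(0,2*np.pi,24,endpoint=False); r1=r if r1 is None else r1
    return np.vstack([np.c_[q*np.cos(a),q*np.sin(a),np.full(24,z)] for q,z in((r,z0),(r1,z1))])
fig=[box(-.018,.018,-.018,.018,0,.072)]
HEAD={'doll':[cyl(.010,.07,.09),cyl(.014,.083,.104),cyl(.008,.076,.11)],'tower':[cyl(.015,.072,.08),cyl(.017,.08,.11,.001)],
 'bear':[box(-.013,.013,-.013,.013,.072,.10)],'gnome':[cyl(.016,.072,.11,.001)]}
SHAPE={'case':[box(-.065,.065,-.14,.14,0,.048)],'tray':[box(-.045,.045,-.125,.125,0,.012)],
 'knife':[box(-.1,0,-.011,.011,0,.02),box(0,.1,-.014,.014,.008,.012)],'pot':[cyl(.036,0,.07,.042)],'glue':[cyl(.026,0,.09),cyl(.01,.09,.13)]}
for k in HEAD: SHAPE[k]=fig+HEAD[k]
def render(n,parts,Rm,t):
    m=np.zeros((480,640),np.uint8)
    for P in parts:
        h=cv2.convexHull(np.round(proj(n,P@Rm.T+t)*8).astype(np.int32))
        cv2.fillConvexPoly(m,h,1,lineType=8,shift=3)
    return m>0
def Rlie(yaw):  # z(foot->head) horizontal at yaw, x up
    z=np.array([np.cos(yaw),np.sin(yaw),0]); x=np.array([0,0,1.]); return np.c_[x,np.cross(z,x),z]
def Rup(yaw): return R.from_euler('z',yaw).as_matrix()
def fit(parts,masks,p0,z,lie):
    f=Rlie if lie else Rup
    def cost(p):
        s=0
        for n,m in masks.items():
            r=render(n,parts,f(p[2]),np.array([p[0],p[1],z])); s+=1-(r&m).sum()/max(1,(r|m).sum())
        return s/len(masks)
    best=None
    for s in (1,.4):
        x0=p0 if best is None else best.x
        sim=np.array([x0]+[np.array(x0)+d for d in np.diag([.01*s,.01*s,.15*s])])
        best=minimize(cost,x0,method='Nelder-Mead',options=dict(initial_simplex=sim,xatol=2e-4,fatol=1e-4,maxiter=120))
    return best.x,best.fun
def near(c,uv):
    """pick the detection whose region is closest to pixel"""
    return min(c,key=lambda d:np.hypot(*(np.argwhere(d["region"]).mean(0)[::-1]-uv))) if c else None
E
cat > a.py <<'E'
from h import *
for n in("top","scene"):
    imaging.camera(n)
    for q in ['case','tray','knife','knife_tip','lid_lip','lid_hinge','doll','tower','bear','gnome','pot','glue']:
        b=finder.cut_out(n,q) if '_' not in q else []; m=finder.mark_of(n,q)
        print(n,q,[(round(d['score'],2),np.round(d['box']).astype(int).tolist(),int(d['region'].sum())) for d in b if d['score']>.2],'M',[(round(d['score'],2),np.round(d['location'][::-1]).tolist()) for d in m if d['score']>.2])
print(state()['t'])
E
python3 a.py
```

```text
top case [(0.81, [157, 168, 314, 264], 10734)] M [(0.68, [238.0, 222.0]), (0.21, [352.0, 290.0])]
top tray [(0.78, [174, 248, 317, 321], 4851)] M [(0.6, [244.0, 285.0])]
top knife [(0.8, [196, 273, 299, 304], 1505)] M [(0.64, [249.0, 286.0])]
top knife_tip [] M [(0.93, [196.0, 296.0])]
top lid_lip [] M [(0.69, [241.0, 246.0])]
top lid_hinge [] M [(0.74, [232.0, 179.0])]
top doll [(0.76, [352, 268, 412, 303], 1090), (0.55, [340, 330, 395, 374], 1132)] M [(0.76, [354.0, 290.0]), (0.64, [345.0, 364.0])]
top tower [(0.86, [466, 292, 532, 315], 1026), (0.84, [440, 371, 490, 422], 1202), (0.74, [196, 271, 299, 303], 1382)] M [(0.92, [468.0, 304.0]), (0.87, [448.0, 378.0])]
top bear [(0.7, [343, 185, 399, 215], 1075)] M [(0.9, [343.0, 201.0])]
top gnome [(0.66, [447, 219, 507, 253], 1160)] M [(0.96, [454.0, 225.0])]
top pot [(0.73, [346, 88, 389, 164], 2314)] M [(0.9, [366.0, 137.0]), (0.62, [432.0, 153.0])]
top glue [] M [(0.58, [432.0, 154.0])]
scene case [(0.56, [334, 188, 429, 284], 5741)] M [(0.7, [340.0, 203.0])]
scene tray [(0.68, [291, 195, 363, 258], 1856)] M [(0.85, [326.0, 225.0])]
scene knife [(0.94, [306, 202, 347, 251], 701)] M [(0.65, [330.0, 226.0])]
scene knife_tip [] M [(0.61, [339.0, 201.0])]
scene lid_lip [] M [(0.9, [359.0, 218.0]), (0.72, [410.0, 340.0])]
scene lid_hinge [] M [(0.84, [416.0, 229.0])]
scene doll [(0.89, [206, 234, 234, 274], 783)] M [(0.91, [223.0, 240.0]), (0.89, [267.0, 266.0])]
scene tower [(0.85, [129, 314, 190, 363], 1604), (0.67, [92, 274, 159, 301], 1294)] M [(0.96, [180.0, 325.0]), (0.94, [154.0, 288.0])]
scene bear [(0.92, [321, 279, 359, 329], 1135)] M [(0.88, [349.0, 288.0]), (0.73, [353.0, 384.0])]
scene gnome [(0.88, [195, 340, 267, 381], 1779)] M [(0.78, [261.0, 347.0])]
scene pot [(0.63, [370, 286, 461, 359], 3519)] M [(0.78, [410.0, 341.0])]
scene glue [(0.96, [334, 321, 368, 398], 2149)] M [(0.67, [351.0, 385.0])]
2.3
```

```bash
cat > b.py <<'E'
from h import *
import sys,json
def seg(img,parts,q): pass
PIX={'case':(238,215),'tray':(244,285),'knife':(249,286),'doll':(380,285),'tower':(497,304),'bear':(368,200),'gnome':(476,236)}
def locate(q,uv,p0,z,lie,cams=("top","scene")):
    masks={}
    for n in cams:
        P=proj(n,[p0[0],p0[1],z+.01] if not lie else [p0[0]+.05*np.cos(p0[2]),p0[1]+.05*np.sin(p0[2]),z])[0]
        c=[d for d in finder.cut_out(n,q) if d['score']>.3]
        d=near(c,P)
        if d is None: print(q,n,'none');continue
        e=np.hypot(*(np.argwhere(d["region"]).mean(0)[::-1]-P))
        if e>25: print(q,n,'far',e);continue
        masks[n]=d["region"]
    x,f=fit(SHAPE[q],masks,p0,z,lie)
    return x,f,masks
if __name__=='__main__':
    im={n:imaging.camera(n) for n in("top","scene")}
    for q,m0 in dict(case=(238,222),tray=(244,285),knife=(249,286),doll=(354,290),tower=(468,304),bear=(343,201),gnome=(454,225)).items():
        fg=q in HEAD; z={'case':0,'tray':0,'knife':.004}.get(q,.018)
        p=unproj("top",m0,z)
        if fg:
            h=unproj("top",{'doll':(408,277),'tower':(528,308),'bear':(397,196),'gnome':(502,248)}[q],.018); yaw=np.arctan2(*(h-p)[1::-1])
        else: yaw=.08 if q!='knife' else 1.65
        x,f,ms=locate(q,None,[p[0],p[1],yaw],z,fg)
        print(q,np.round(x,4),round(f,3),list(ms))
        for n in im:
            r=render(n,SHAPE[q],(Rlie if fg else Rup)(x[2]),np.array([x[0],x[1],z])).astype(np.uint8)
            cv2.drawContours(im[n],cv2.findContours(r,0,1)[0],-1,(0,255,0),1)
    for n in im: cv2.imwrite(f"pics/fit_{n}.png",im[n])
    print(state()['t'])
E
python3 b.py
```

```text
case [0.5924 0.1793 0.2058] 0.039 ['top', 'scene']
tray [0.4594 0.1597 0.2454] 0.281 ['top', 'scene']
knife [0.4583 0.1533 1.7864] 0.083 ['top', 'scene']
doll [ 0.4493 -0.0494 -1.1936] 0.091 ['top', 'scene']
tower [ 0.4334 -0.2672 -1.5858] 0.1 ['top', 'scene']
bear [ 0.6275 -0.0252 -1.3877] 0.093 ['top', 'scene']
gnome [ 0.586  -0.2366 -2.0081] 0.093 ['top', 'scene']
3.1
```

View pics/fit_top.png

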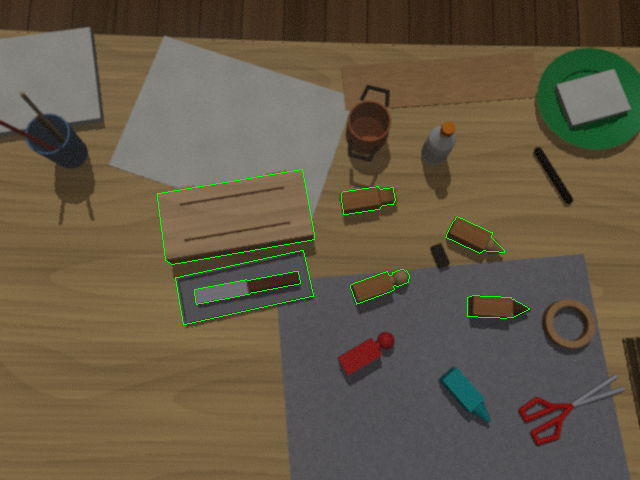

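View pics/fit_scene.png

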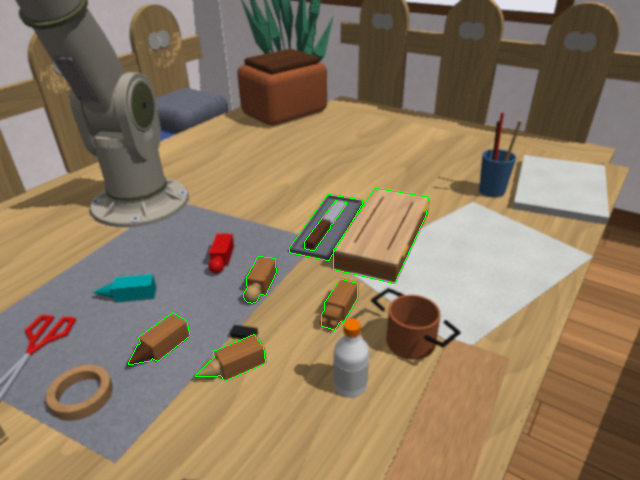

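```bash
cat >> h.py <<'E'
def pose():
    s=state(); q=s['tcp_rot']; return s['eef_pos'],R.from_quat([q[1],q[2],q[3],q[0]]).as_matrix(),s
def Rt(approach,jaw):
    z=np.asarray(approach,float); z/=np.linalg.norm(z); y=np.asarray(jaw,float); y=y-z*(y@z); y/=np.linalg.norm(y)
    return np.c_[np.cross(y,z),y,z]
def rel(targets,grasp=True,base=None):
    """targets: (grasp point or tcp pos, R)"""
    p,Rm,s=pose()
    if base is not None: p,Rm=base
    for t,Rg in targets:
        t=np.array(t,float)
        if grasp: t=t+Rg[:,2]*manip.grip_depth
        d=Rm.T@(t-p); w=R.from_matrix(Rm.T@Rg).as_rotvec()
        print([round(float(v),4) for v in d]+[round(float(v),3) for v in w],'rows>=',round(max(np.linalg.norm(d)/.05,np.degrees(np.linalg.norm(w))/8.59),1),'tcp',np.round(t,3))
D=np.array([0,0,-1.])
def ang(a): return np.array([np.cos(a),np.sin(a),0])
E
python3 - <<'E'
from h import *
k=np.array([.4583,.1533]); u=ang(1.786)
g=np.r_[k,0]-.030*u
Rg=Rt(D,ang(.216))
rel([([.5,-.2,.23],Rg),(np.r_[g[:2],.14],Rg)])
print(g)
E
```

```text
[0.4001, -0.2645, 0.02, 0.0, -0.0, -1.434] rows>= 9.6 tcp [ 0.5   -0.2    0.211]
[0.4789, -0.5808, 0.1101, 0.0, -0.0, -1.434] rows>= 15.2 tcp [0.465 0.124 0.121]
[0.46470639 0.12399201 0.        ]
```

```bash
python3 - <<'E'
import cv2
i=cv2.imread('pics/top0.png')[240:330,165:325]; cv2.imwrite('pics/crop_knife.png',cv2.resize(i,None,fx=5,fy=5,interpolation=2))
E
```

```text
(no output)
```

View pics/crop_knife.png

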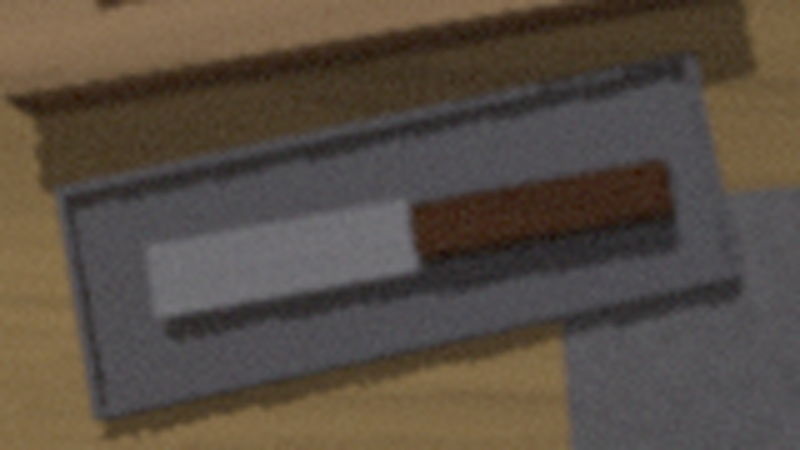

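Emit:
{"api": "apply_moves", "payload": {"series": [[0.1, -0.07, 0, 0, 0, -0.36, 0.085], [0.4, -0.26, 0, 0, 0, -1.434, 0.05], [0.4, -0.26, 0, 0, 0, -1.434, 0.05], [0.4, -0.26, 0, 0, 0, -1.434, 0.05], [0.4, -0.26, 0, 0, 0, -1.434, 0.05], [0.4, -0.26, 0, 0, 0, -1.434, 0.05], [0.4, -0.26, 0, 0, 0, -1.434, 0.05], [0.4, -0.26, 0, 0, 0, -1.434, 0.05], [0.4, -0.26, 0, 0, 0, -1.434, 0.05], [0.4, -0.26, 0, 0, 0, -1.434, 0.05], [0.479, -0.581, 0.11, 0, 0, -1.434, 0.05], [0.479, -0.581, 0.11, 0, 0, -1.434, 0.05], [0.479, -0.581, 0.11, 0, 0, -1.434, 0.05], [0.479, -0.581, 0.11, 0, 0, -1.434, 0.05], [0.479, -0.581, 0.11, 0, 0, -1.434, 0.05], [0.479, -0.581, 0.11, 0, 0, -1.434, 0.05], [0.479, -0.581, 0.11, 0, 0, -1.434, 0.05], [0.479, -0.581, 0.11, 0, 0, -1.434, 0.05], [0.479, -0.581, 0.11, 0, 0, -1.434, 0.05], [0.479, -0.581, 0.11, 0, 0, -1.434, 0.05]], "newtons": 100}}

```text
t: 5.1
eef_pos: [0.4652, 0.1232, 0.1216]
tcp_rot: [0.0, 0.627, 0.779, -0.0]
contact_force: [0.2, -0.5, 0.3]
width: 0.0504
```

The crop shows the only knife: grey blade about (220,292) and brown handle about (272,283), lying in the tray. The pen at (553,175) and the scissors at (570,405) are not it. Descending and gripping.

Emit:
{"api": "apply_moves", "payload": {"series": [[0.0006, 0, 0.05, 0, 0, 0, 0.05], [0.0006, 0, 0.09, 0, 0, 0, 0.045], [0.0006, 0, 0.105, 0, 0, 0, 0.042], [0.0006, 0, 0.113, 0, 0, 0, 0.042], [0.0006, 0, 0.113, 0, 0, 0, 0.042], [0.0006, 0, 0.113, 0, 0, 0, 0.0], [0.0006, 0, 0.113, 0, 0, 0, 0.0], [0.0006, 0, 0.113, 0, 0, 0, 0.0], [0.0006, 0, 0.113, 0, 0, 0, 0.0], [0.0006, 0, 0.113, 0, 0, 0, 0.0], [0.0006, 0, 0.113, 0, 0, 0, 0.0], [0.0006, 0, 0.113, 0, 0, 0, 0.0]], "newtons": 110}}

```text
t: 6.3
eef_pos: [0.466, 0.1248, 0.0101]
tcp_rot: [0.001, 0.627, 0.779, 0.001]
contact_force: [-1.3, -1.2, 4.8]
width: 0.0192
```

Emit:
{"api": "apply_moves", "payload": {"series": [[0, 0, -0.03, 0, 0, 0, 0], [0, 0, -0.07, 0, 0, 0, 0], [0, 0, -0.12, 0, 0, 0, 0], [0, 0, -0.14, 0, 0, 0, 0], [0, 0, -0.14, 0, 0, 0, 0]]}}

```text
t: 6.8
eef_pos: [0.4672, 0.1256, 0.1531]
tcp_rot: [0.003, 0.627, 0.779, 0.003]
contact_force: [0.4, -0.8, -0.8]
width: 0.0189
```

```bash
cat > pic.py <<'E'
import sys; from h import *
for n in ("top","scene"):
    i=imaging.camera(n); cv2.imwrite(f"pics/{sys.argv[1]}_{n}.png",i)
    if len(sys.argv)>2:
        u,v=proj(n,eval(sys.argv[2]))[0].astype(int); u=min(max(u,100),540); v=min(max(v,75),405)
        cv2.imwrite(f"pics/{sys.argv[1]}_{n}.png",cv2.resize(i[v-75:v+75,u-100:u+100],None,fx=4,fy=4,interpolation=2))
print(state()['t'],state()['width'],state()['eef_pos'],state()['contact_force'])
E
python3 pic.py k1
```

```text
6.9 0.01930314655489632 [0.46492297 0.12462229 0.14905862] [-0.97222903 -0.22738138 -1.6727313 ]
```

View pics/k1_scene.png

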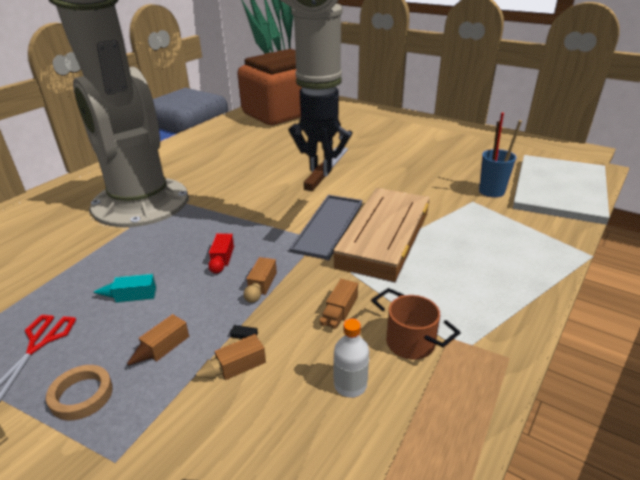

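View pics/k1_top.png

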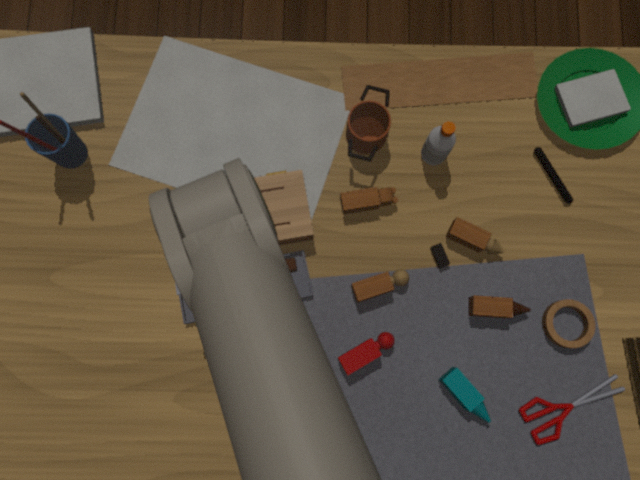

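```bash
cat >> h.py <<'E'
C0=np.array([.5924,.1793,0]); CY=.2058
cu=ang(CY); cv_=ang(CY+np.pi/2)
def cw(x,y,z): return C0+x*cu+y*cv_+np.array([0,0,z])
E
python3 - <<'E'
from h import *
Rl=Rt(D,ang(CY-np.pi/2))
T=[(cw(-.075-.130,.09,z),Rl) for z in(.12,.031)]
rel(T,grasp=False)
E
```

```text
[0.1182, -0.0679, 0.0288, 0.002, -0.001, 1.581] rows>= 10.5 tcp [0.373 0.226 0.12 ]
[0.1183, -0.0681, 0.1178, 0.002, -0.001, 1.581] rows>= 10.5 tcp [0.373 0.226 0.031]
```

Emit:
{"api": "apply_moves", "payload": {"series": [[0.02, -0.0, 0, 0, 0, 0.15, 0], [0.118, -0.068, 0.02, 0, 0, 0.75, 0], [0.118, -0.068, 0.02, 0, 0, 1.0, 0], [0.118, -0.068, 0.029, 0, 0, 1.58, 0], [0.118, -0.068, 0.029, 0, 0, 1.58, 0], [0.118, -0.068, 0.029, 0, 0, 1.58, 0], [0.118, -0.068, 0.029, 0, 0, 1.58, 0], [0.118, -0.068, 0.029, 0, 0, 1.58, 0], [0.118, -0.068, 0.029, 0, 0, 1.58, 0], [0.118, -0.068, 0.029, 0, 0, 1.58, 0], [0.118, -0.068, 0.029, 0, 0, 1.58, 0], [0.118, -0.068, 0.029, 0, 0, 1.58, 0], [0.118, -0.068, 0.029, 0, 0, 1.58, 0], [0.118, -0.068, 0.029, 0, 0, 1.58, 0]]}}

```text
t: 8.3
eef_pos: [0.3725, 0.2254, 0.1189]
tcp_rot: [0.0, 0.995, 0.104, -0.0]
contact_force: [-0.8, -0.1, -1.4]
width: 0.0189
```

```bash
cat > tip.py <<'E'
from h import *
p,Rm,s=pose()
for n in("scene","top"):
    imaging.camera(n)
    print(n,[(round(d['score'],2),np.round(d['location'][::-1],1)) for d in finder.mark_of(n,'knife_tip')][:3],'pred',proj(n,p+Rm@np.array([.13,0,-.004])), 'knife', [(round(d['score'],2),np.round(d['box'])) for d in finder.boxes_of(n,'knife')][:2])
print(p,Rm[:,0],s['width'],s['contact_force'],s['wrist_torque'])
E
python3 tip.py; python3 pic.py k2 '(.43,.23,.12)'
```

```text
scene [(0.72, array([363.1, 167.7]))] pred [[364.84840014 166.92892422]] knife [(0.59, array([283., 148., 362., 172.])), (0.38, array([126., 315., 191., 365.]))]
top [(0.75, array([182.8, 253.3]))] pred [[183.08538472 253.3738695 ]] knife [(0.7, array([177., 253., 203., 364.])), (0.28, array([446., 219., 506., 258.]))]
[0.37254551 0.22535677 0.1189012 ] [ 9.78180011e-01  2.07757486e-01 -8.32806233e-04] 0.01891855355118065 [-0.82032338 -0.0600173  -1.40068456] [-0.00393731  0.00139372 -0.0333258 ]
8.7 0.01937123442022159 [0.37292128 0.22552821 0.1193813 ] [-0.16703665  0.16298922 -0.79779778]
```

View pics/k2_scene.png

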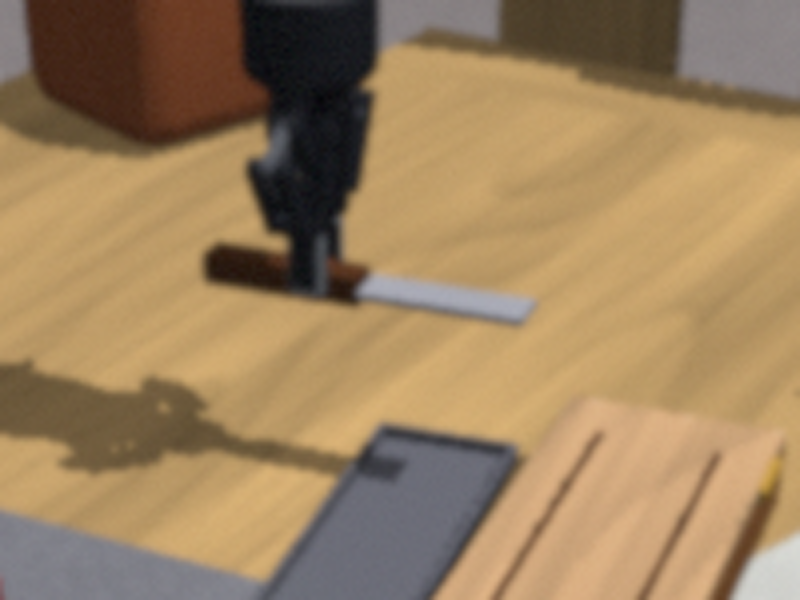

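Emit:
{"api": "apply_moves", "payload": {"series": [[0, 0, 0.045, 0, 0, 0, 0], [0, 0, 0.0875, 0, 0, 0, 0], [0, 0, 0.0875, 0, 0, 0, 0], [0, 0, 0.0875, 0, 0, 0, 0], [0, 0, 0.0875, 0, 0, 0, 0]], "newtons": 120}}

```text
t: 9.2
eef_pos: [0.3742, 0.2265, 0.0339]
tcp_rot: [-0.001, 0.995, 0.103, 0.001]
contact_force: [-0.0, 0.4, -0.4]
width: 0.0192
```

```bash
python3 tip.py; python3 pic.py k3 '(.5,.23,.04)'
```

```text
scene [(0.69, array([361. , 201.2]))] pred [[364.37253952 199.75584617]] knife [(0.61, array([289., 179., 366., 203.]))]
top [(0.69, array([195.2, 261.9]))] pred [[193.40650474 260.73347143]] knife [(0.9, array([187., 261., 208., 314.]))]
[0.3741699  0.22650608 0.03389685] [0.97863503 0.20558439 0.00292094] 0.01919369561640395 [-0.02159334  0.44967678 -0.39914561] [-0.02811174 -0.05380783 -0.01405128]
9.6 0.018624064154495613 [0.37315893 0.22560728 0.03230668] [ 0.21100562 -0.87353466 -0.91614998]
```

View pics/k3_scene.png

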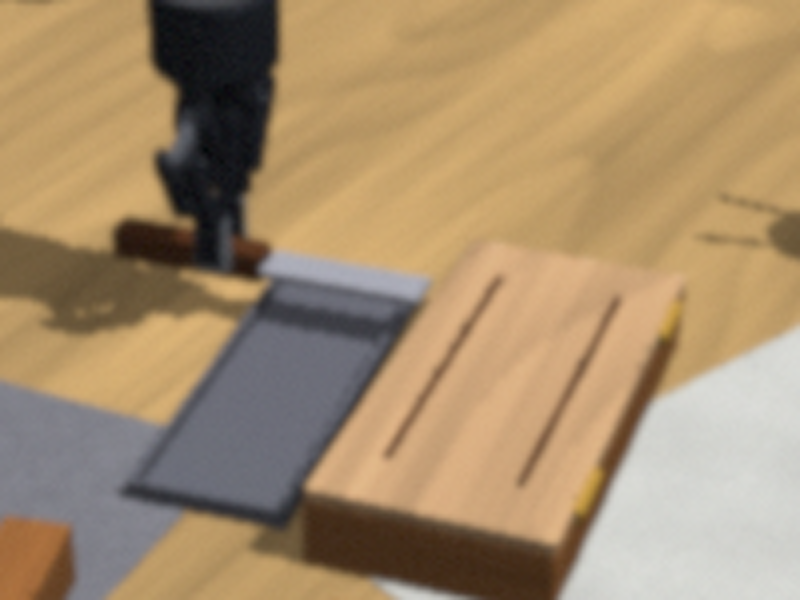

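View pics/k3_top.png

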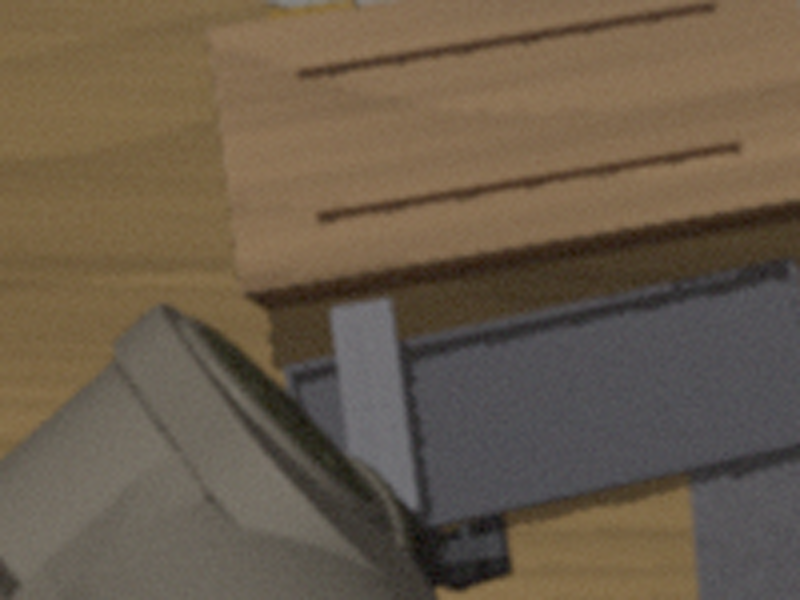

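Emit:
{"api": "apply_moves", "payload": {"series": [[0.01, 0, 0.0005, 0, 0, 0, 0], [0.02, 0, 0.0005, 0, 0, 0, 0], [0.025, 0, 0.0005, 0, 0, 0, 0], [0.03, 0, 0.0005, 0, 0, 0, 0], [0.03, 0, 0.0005, 0, 0, 0, 0]]}}

```text
t: 10.1
eef_pos: [0.4029, 0.2319, 0.0312]
tcp_rot: [-0.0, 0.995, 0.103, -0.0]
contact_force: [-0.0, 0.6, -1.0]
width: 0.0187
```

```bash
python3 tip.py; python3 pic.py k4 '(.5,.23,.04)'
```

```text
scene [(0.77, array([372.4, 201.3])), (0.19, array([261. , 349.6]))] pred [[376.15164621 203.19234507]] knife [(0.92, array([298., 184., 366., 206.]))]
top [(0.64, array([193.7, 244.7]))] pred [[192.02494689 245.93390676]] knife [(0.64, array([188., 257., 205., 293.])), (0.17, array([464., 293., 531., 316.]))]
[0.40288278 0.2319094  0.03123089] [ 9.78776942e-01  2.04928507e-01 -6.61355403e-05] 0.01869754715612143 [-0.04595673  0.60342756 -1.00101773] [-0.00458893 -0.01979208  0.00978354]
10.5 0.018756798184886268 [0.40206985 0.23163611 0.03138432] [-0.1676848  -0.30842375 -1.05075501]
```

View pics/k4_scene.png

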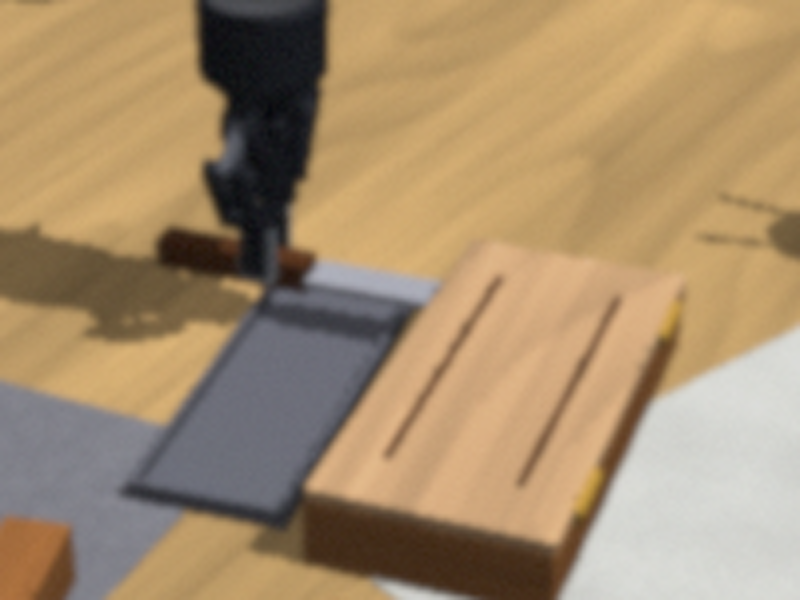

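View pics/k4_top.png

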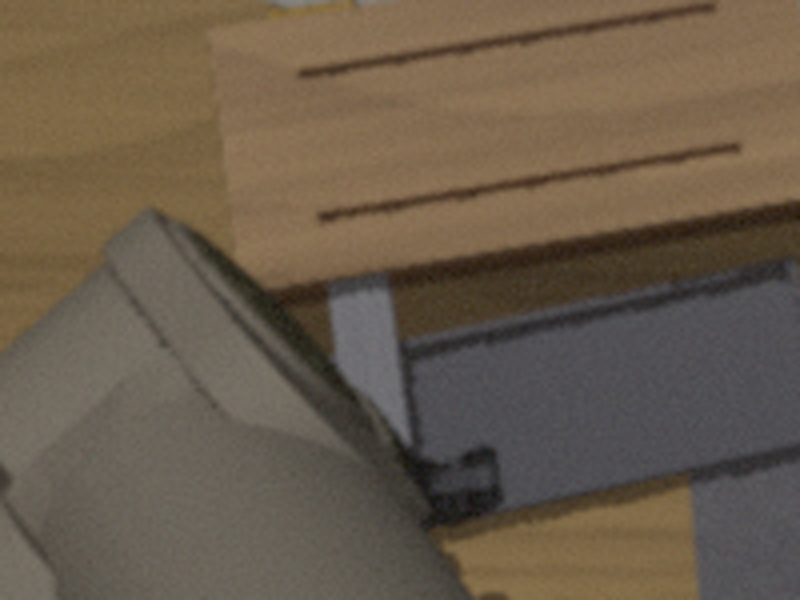

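Emit:
{"api": "apply_moves", "payload": {"series": [[0.01, 0, 0, 0, 0, 0, 0], [0.02, 0, 0, 0, 0, 0, 0], [0.02, 0, 0, 0, 0, 0, 0], [0.02, 0, -0.004, 0, 0, 0, 0], [0.02, 0, -0.008, 0, 0, 0, 0], [0.0204, 0, -0.012, 0, 0, 0, 0], [0.021, 0, -0.0165, 0, 0, 0, 0], [0.0218, 0, -0.021, 0, 0, 0, 0], [0.023, 0, -0.0255, 0, 0, 0, 0], [0.024, 0, -0.03, 0, 0, 0, 0], [0.024, 0, -0.03, 0, 0, 0, 0]]}}

```text
t: 11.6
eef_pos: [0.4254, 0.2366, 0.0617]
tcp_rot: [0.0, 0.995, 0.103, -0.0]
contact_force: [-3.2, -1.7, -3.4]
width: 0.0185
```

```bash
python3 tip.py; python3 pic.py k5 '(.5,.23,.04)'
```

```text
scene [(0.24, array([182.4, 323. ]))] pred [[386.46724883 193.34755952]] knife [(0.74, array([307., 175., 368., 196.]))]
top [] pred [[186.65662854 230.63212107]] knife [(0.72, array([183., 249., 200., 277.]))]
[0.42540987 0.23657772 0.06172918] [ 9.78669270e-01  2.05441613e-01 -4.51831574e-04] 0.018499330760504737 [-3.21683199 -1.65991417 -3.43818918] [-0.31943341  1.35654614 -0.01649143]
12.0 0.018690455249946017 [0.42563305 0.23663013 0.06127619] [-3.3202859  -1.29610366 -3.4864011 ]
```

View pics/k5_scene.png

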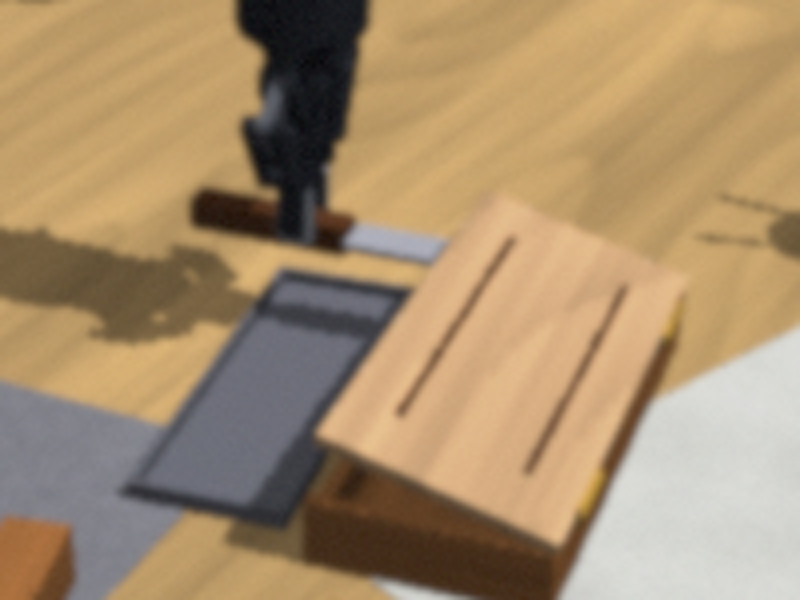

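Emit:
{"api": "apply_moves", "payload": {"series": [[0.0015, 0, -0.004, 0, 0, 0, 0], [0.003, 0, -0.0085, 0, 0, 0, 0], [0.005, 0, -0.0125, 0, 0, 0, 0], [0.007, 0, -0.0165, 0, 0, 0, 0], [0.0095, 0, -0.02, 0, 0, 0, 0], [0.012, 0, -0.024, 0, 0, 0, 0], [0.016, 0, -0.0295, 0, 0, 0, 0], [0.02, 0, -0.035, 0, 0, 0, 0], [0.025, 0, -0.0395, 0, 0, 0, 0], [0.03, 0, -0.044, 0, 0, 0, 0], [0.0355, 0, -0.048, 0, 0, 0, 0], [0.041, 0, -0.0515, 0, 0, 0, 0], [0.047, 0, -0.0545, 0, 0, 0, 0], [0.0535, 0, -0.0575, 0, 0, 0, 0], [0.0535, 0, -0.0575, 0, 0, 0, 0]]}}

```text
t: 13.5
eef_pos: [0.4799, 0.248, 0.1197]
tcp_rot: [-0.001, 0.995, 0.103, 0.001]
contact_force: [-0.8, 1.1, -0.3]
width: 0.0187
```

```bash
python3 tip.py; python3 pic.py k6 '(.5,.23,.08)'
```

```text
scene [] pred [[412.75824565 174.05024966]] knife [(0.71, array([327., 156., 399., 173.])), (0.4, array([376., 150., 429., 266.]))]
top [(0.89, array([175.7, 192.7])), (0.72, array([450.2, 228.2]))] pred [[174.7138579 192.704145 ]] knife [(0.82, array([170., 193., 188., 240.]))]
[0.47987797 0.24801463 0.11967175] [0.97884082 0.20460607 0.00264641] 0.01870573329592253 [-0.84075661  1.08317135 -0.26307383] [-0.0214709   0.087789   -0.00346909]
13.9 0.01849341547876756 [0.4782281  0.2476773  0.11901121] [-0.09534049  0.14184193 -0.97240236]
```

View pics/k6_scene.png

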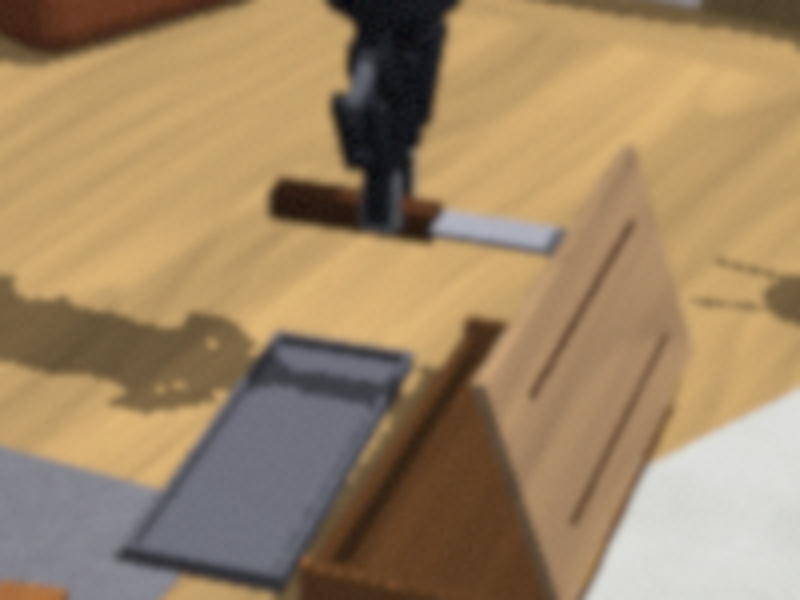

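Emit:
{"api": "apply_moves", "payload": {"series": [[0.0065, 0, -0.002, 0, 0, 0, 0], [0.013, 0, -0.004, 0, 0, 0, 0], [0.02, 0, -0.005, 0, 0, 0, 0], [0.026, 0, -0.006, 0, 0, 0, 0], [0.033, 0, -0.006, 0, 0, 0, 0], [0.04, 0, -0.006, 0, 0, 0, 0], [0.046, 0, -0.005, 0, 0, 0, 0], [0.052, 0, -0.004, 0, 0, 0, 0], [0.0575, 0, -0.0025, 0, 0, 0, 0], [0.0575, 0, -0.0025, 0, 0, 0, 0]]}}

```text
t: 14.9
eef_pos: [0.5354, 0.2595, 0.1212]
tcp_rot: [-0.0, 0.995, 0.103, 0.0]
contact_force: [-0.2, 0.6, -1.1]
width: 0.0182
```

```bash
python3 tip.py; python3 pic.py k7 '(.55,.23,.08)'
```

```text
scene [(0.61, array([436.9, 177.7]))] pred [[438.86940441 177.64010147]] knife [(0.6, array([352., 159., 441., 180.]))]
top [(0.54, array([170.8, 164.4]))] pred [[170.35756268 162.11363621]] knife [(0.54, array([165., 162., 186., 198.]))]
[0.53538916 0.259455   0.12117581] [9.78797272e-01 2.04829466e-01 8.89305473e-04] 0.018166255695564713 [-0.15361736  0.6354044  -1.12789554] [ 0.00170085  0.02656969 -0.01272333]
15.3 0.018725354447912044 [0.53441349 0.25931835 0.12147986] [-0.37966318  0.61582196 -1.18350534]
```

View pics/k7_scene.png

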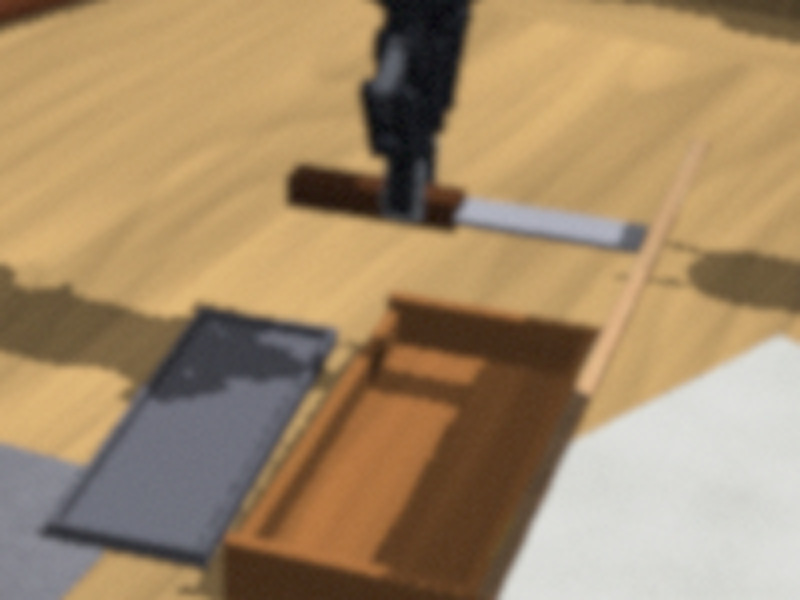

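Emit:
{"api": "apply_moves", "payload": {"series": [[0.004, 0, 0.001, 0, 0, 0, 0], [0.008, 0, 0.001, 0, 0, 0, 0], [0.011, 0, 0.0015, 0, 0, 0, 0], [0.011, 0, 0.0015, 0, 0, 0, 0], [0.011, 0, 0.0015, 0, 0, 0, 0]]}}

```text
t: 15.8
eef_pos: [0.5363, 0.2604, 0.1169]
tcp_rot: [0.003, 0.994, 0.105, -0.009]
contact_force: [-33.6, -10.5, 9.6]
width: 0.0184
```

```bash
cat > lid.py <<'E'
from h import *
# fit lid angle in scene (and top) from lid mask via case+lid or lid_lip mark
from scipy.optimize import minimize_scalar
for n in("scene","top"):
    imaging.camera(n)
    for q in('lid_lip','lid_hinge'):
        print(n,q,[(round(d['score'],2),np.round(d['location'][::-1],1)) for d in finder.mark_of(n,q)][:2])
    for th in(1.57,1.7,1.8,1.85): print(th,np.round(proj(n,cw(.065-.13*np.cos(th),0,.04+.13*np.sin(th)))[0],1))
print(state()['contact_force'],state()['eef_pos'])
E
python3 lid.py
```

```text
scene lid_lip [(0.58, array([440.1, 181. ]))]
scene lid_hinge [(0.95, array([414. , 231.3])), (0.31, array([351.9, 384.4]))]
1.57 [419.3 174.8]
1.7 [427.7 176.7]
1.8 [434.1 178.7]
1.85 [437.2 180. ]
top lid_lip [(0.58, array([215.8, 140.4]))]
top lid_hinge [(0.85, array([229.7, 178.8]))]
1.57 [218.8 158.4]
1.7 [217.5 149.3]
1.8 [216.6 142.8]
1.85 [216.3 139.7]
[-34.17286609 -10.0556284    8.83147226] [0.53633866 0.26044522 0.11703491]
```

Emit:
{"api": "apply_moves", "payload": {"series": [[-0.02, 0, 0, 0, 0, 0, 0], [-0.07, 0, -0.02, 0, 0, 0, 0], [-0.1, 0, -0.03, 0, 0, 0, 0], [-0.1, 0, -0.03, 0, 0, 0, 0], [-0.1, 0, -0.03, 0, 0, 0, 0], [-0.1, 0, -0.03, 0, 0, 0, 0]]}}

```text
t: 16.7
eef_pos: [0.4482, 0.2409, 0.1498]
tcp_rot: [-0.0, 0.995, 0.103, 0.0]
contact_force: [0.4, -0.1, -0.6]
width: 0.0188
```

```bash
python3 tip.py; python3 lid.py | grep lid_; python3 - <<'E'
from h import *
Rg=Rt(D,ang(.216))
rel([([.4652,.1245,.12],Rg),([.4652,.1245,.012],Rg)],grasp=False)
E
```

```text
scene [(0.97, array([401. , 159.5]))] pred [[399.20853284 159.33030375]] knife [(0.8, array([315., 143., 400., 162.]))]
top [(0.61, array([185.2, 263.7]))] pred [[173.02872705 205.69568734]] knife [(0.83, array([169., 206., 186., 260.]))]
[0.44816347 0.24091818 0.14981965] [9.78855162e-01 2.04553658e-01 6.10628254e-04] 0.018829197194247044 [ 0.42727812 -0.08326455 -0.60620474] [-0.01570101 -0.0567379  -0.02512723]
scene lid_lip [(0.92, array([436.7, 180.2]))]
scene lid_hinge [(0.9, array([417. , 233.8]))]
top lid_lip [(0.6, array([216.5, 140.9]))]
top lid_hinge [(0.6, array([231.2, 181.9]))]
[-0.0064, 0.1179, 0.0298, -0.0, -0.0, -1.58] rows>= 10.5 tcp [0.465 0.124 0.12 ]
[-0.0064, 0.1179, 0.1378, -0.0, -0.0, -1.58] rows>= 10.5 tcp [0.465 0.124 0.012]
```

Lid is at its end stop and stays; the knife is still straight in the grip. Returning it to the tray.

Emit:
{"api": "apply_moves", "payload": {"series": [[-0.006, 0.118, 0, 0, 0, -0.5, 0], [-0.006, 0.118, 0, 0, 0, -1.58, 0], [-0.006, 0.118, 0, 0, 0, -1.58, 0], [-0.006, 0.118, 0, 0, 0, -1.58, 0], [-0.006, 0.118, 0, 0, 0, -1.58, 0], [-0.006, 0.118, 0, 0, 0, -1.58, 0], [-0.006, 0.118, 0, 0, 0, -1.58, 0], [-0.006, 0.118, 0, 0, 0, -1.58, 0], [-0.006, 0.118, 0, 0, 0, -1.58, 0], [-0.006, 0.118, 0, 0, 0, -1.58, 0], [-0.006, 0.118, 0, 0, 0, -1.58, 0], [-0.006, 0.118, 0.05, 0, 0, -1.58, 0], [-0.006, 0.118, 0.1, 0, 0, -1.58, 0], [-0.006, 0.118, 0.125, 0, 0, -1.58, 0], [-0.006, 0.118, 0.135, 0, 0, -1.58, 0], [-0.006, 0.118, 0.138, 0, 0, -1.58, 0], [-0.006, 0.118, 0.138, 0, 0, -1.58, 0], [-0.006, 0.118, 0.138, 0, 0, -1.58, 0]]}}

```text
t: 19.1
eef_pos: [0.4669, 0.1248, 0.0134]
tcp_rot: [0.001, 0.627, 0.779, 0.001]
contact_force: [-1.0, 0.0, -0.7]
width: 0.0184
```

```bash
python3 tip.py; python3 pic.py k8 '(.46,.15,.01)'
```

```text
scene [(0.54, array([340.5, 199. ]))] pred [[341.54906774 200.7467276 ]] knife [(0.63, array([307., 203., 337., 248.]))]
top [(0.71, array([198.9, 296.7]))] pred [[194.1635366  295.17355248]] knife [(0.63, array([195., 284., 213., 303.])), (0.42, array([466., 293., 529., 318.]))]
[0.46693251 0.12482131 0.01342854] [-2.14312449e-01  9.76765141e-01 -1.80843249e-04] 0.018444595364491945 [-0.98974376  0.00237536 -0.65534826] [-0.03066405 -0.01081834  0.04472126]
19.5 0.018567951510872933 [0.46575317 0.12442121 0.01208669] [ 0.40663318  0.72814431 -0.48111123]
```

View pics/k8_scene.png

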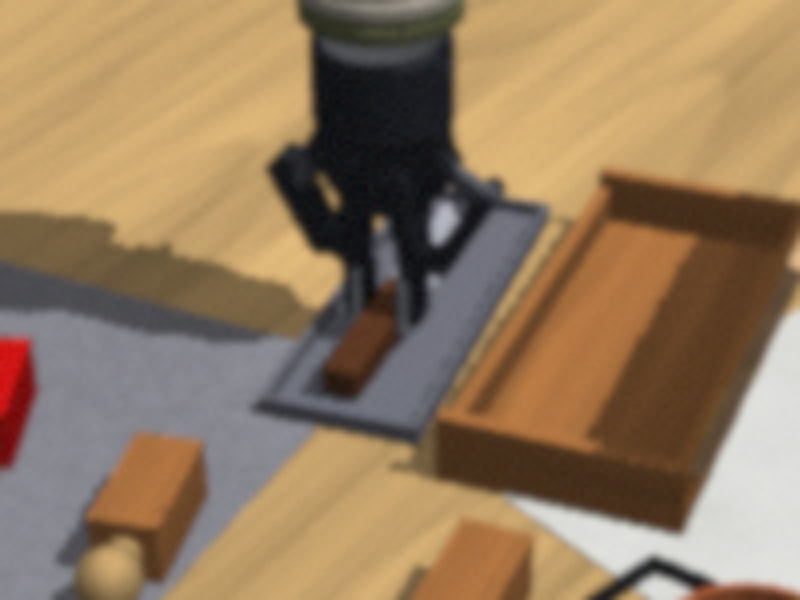

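Flat over the tray floor. Lower 2 mm, open slightly, retreat up.

Emit:
{"api": "apply_moves", "payload": {"series": [[0, 0, 0.002, 0, 0, 0, 0], [0, 0, 0.002, 0, 0, 0, 0], [0, 0, 0.002, 0, 0, 0, 0.04], [0, 0, 0.002, 0, 0, 0, 0.04], [0, 0, 0.002, 0, 0, 0, 0.04], [0, 0, -0.03, 0, 0, 0, 0.04], [0, 0, -0.08, 0, 0, 0, 0.06], [0, 0, -0.13, 0, 0, 0, 0.06], [0, 0, -0.18, 0, 0, 0, 0.06], [0, 0, -0.2, 0, 0, 0, 0.06]], "newtons": 60}}

```text
t: 20.5
eef_pos: [0.4672, 0.1254, 0.2168]
tcp_rot: [0.002, 0.627, 0.779, 0.002]
contact_force: [1.0, 0.6, -0.7]
width: 0.0599
```

```bash
python3 pic.py k9;python3 a.py | grep -E 'knife|doll|bear|tower|gnome'
```

```text
20.6 0.060116836203692826 [0.46742782 0.12511909 0.21539915] [0.9562642  0.1724103  0.24886994]
top knife [] M []
top knife_tip [] M []
top doll [(0.73, [352, 268, 412, 300], 1006), (0.63, [342, 332, 392, 374], 1079)] M [(0.96, [352.0, 292.0]), (0.76, [344.0, 365.0]), (0.74, [361.0, 139.0])]
top tower [(0.92, [440, 369, 487, 424], 1262), (0.91, [464, 296, 534, 319], 1156)] M [(0.8, [469.0, 302.0])]
top bear [(0.73, [341, 185, 398, 215], 1162)] M [(0.84, [341.0, 200.0])]
top gnome [(0.58, [446, 220, 503, 256], 1070), (0.41, [136, 125, 312, 245], 6204)] M [(0.89, [453.0, 226.0])]
scene knife [(0.94, [306, 201, 348, 250], 631)] M [(0.96, [326.0, 227.0]), (0.74, [417.0, 230.0])]
scene knife_tip [] M [(0.74, [338.0, 200.0])]
scene doll [(0.93, [244, 257, 279, 302], 1004), (0.84, [206, 234, 236, 274], 776), (0.61, [321, 281, 358, 330], 1146)] M [(0.88, [223.0, 240.0]), (0.65, [270.0, 266.0])]
scene tower [(0.67, [125, 314, 191, 364], 1645), (0.64, [95, 274, 155, 304], 1249), (0.29, [371, 288, 458, 360], 3420)] M [(0.68, [154.0, 287.0]), (0.58, [272.0, 264.0])]
scene bear [(0.66, [321, 280, 358, 330], 1090)] M [(0.57, [347.0, 289.0]), (0.5, [261.0, 349.0])]
scene gnome [(0.67, [194, 338, 266, 379], 1807)] M [(0.77, [259.0, 351.0]), (0.31, [409.0, 340.0])]
```

View pics/k9_scene.png

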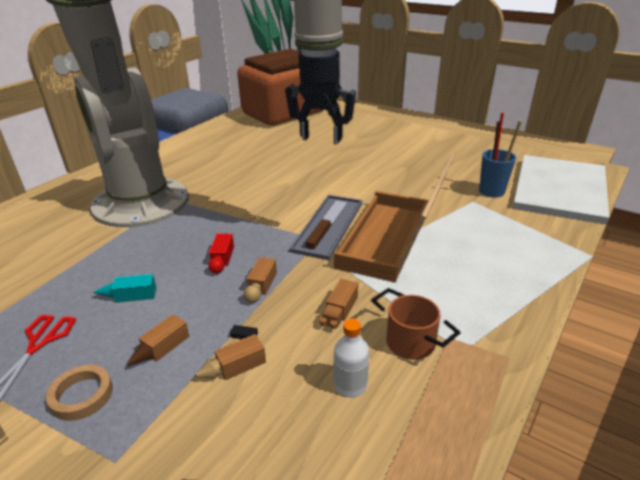

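View pics/k9_top.png

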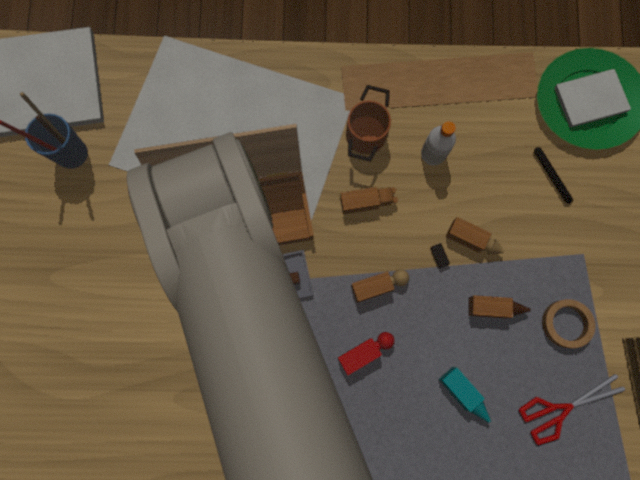

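```bash
cat >> h.py <<'E'
AL=np.radians(45)
def pick_R(yaw,flip=1,al=AL):
    return Rt(D*np.cos(al)-ang(yaw)*np.sin(al), flip*ang(yaw+np.pi/2))
def pick(f,yaw,s=.052,zg=.026,flip=1,al=AL):
    return np.array([f[0],f[1],zg])+s*ang(yaw), pick_R(yaw,flip,al)
def place(fy,yaw,x=-.005,s=.052,zg=.026,flip=1,hdir=None,dz=0,al=AL):
    h=-cu if hdir is None else hdir
    F=np.c_[h,np.cross([0,0,1.],h),[0,0,1.]]
    Rp=F@Rlie(yaw).T@pick_R(yaw,flip,al)
    return cw(x,fy,.008+s+dz)+(zg-.018)*h, Rp
def back(p,Rm,d): return p-Rm[:,2]*d,Rm
E
python3 - <<'E'
from h import *
f,y=(.4493,-.0494),-1.1936
p,Rp=pick(f,y)
rel([back(p,Rp,.12),back(p,Rp,.05),(p,Rp)])
E
```

```text
[-0.2883, -0.0334, 0.1142, 0.063, 0.784, -0.153] rows>= 6.2 tcp [ 0.495 -0.164  0.098]
[-0.2395, -0.0413, 0.1637, 0.063, 0.784, -0.153] rows>= 5.9 tcp [ 0.477 -0.118  0.048]
[-0.2046, -0.047, 0.199, 0.063, 0.784, -0.153] rows>= 5.8 tcp [ 0.464 -0.085  0.013]
```

Emit:
{"api": "apply_moves", "payload": {"series": [[-0.05, -0.005, 0, 0.01, 0.13, -0.02, 0.06], [-0.29, -0.033, 0.03, 0.063, 0.784, -0.153, 0.06], [-0.29, -0.033, 0.03, 0.063, 0.784, -0.153, 0.06], [-0.29, -0.033, 0.03, 0.063, 0.784, -0.153, 0.06], [-0.29, -0.033, 0.03, 0.063, 0.784, -0.153, 0.06], [-0.29, -0.033, 0.03, 0.063, 0.784, -0.153, 0.06], [-0.29, -0.033, 0.08, 0.063, 0.784, -0.153, 0.06], [-0.288, -0.033, 0.114, 0.063, 0.784, -0.153, 0.06], [-0.288, -0.033, 0.114, 0.063, 0.784, -0.153, 0.06], [-0.288, -0.033, 0.114, 0.063, 0.784, -0.153, 0.06]], "newtons": 60}}

```text
t: 23.8
eef_pos: [0.4952, -0.1633, 0.0987]
tcp_rot: [-0.317, 0.519, 0.764, 0.216]
contact_force: [0.9, -0.7, 0.9]
width: 0.0601
```

```bash
python3 pic.py d1 '(.48,-.12,.05)'; python3 - <<'E'
from h import *
f,y=(.4493,-.0494),-1.1936
p,Rp=pick(f,y)
rel([back(p,Rp,.12),back(p,Rp,.05),(p,Rp)]); print(state()['joint_pos'])
E
```

```text
23.9 0.059811318106467996 [ 0.49635367 -0.16372937  0.10045341] [0.14645501 0.20940792 0.84032648]
[-0.002, -0.0016, 0.002, 0.001, 0.002, 0.003] rows>= 0.1 tcp [ 0.495 -0.164  0.098]
[-0.0018, -0.0017, 0.072, 0.001, 0.002, 0.003] rows>= 1.4 tcp [ 0.477 -0.118  0.048]
[-0.0017, -0.0018, 0.122, 0.001, 0.002, 0.003] rows>= 2.4 tcp [ 0.464 -0.085  0.013]
[ 0.87768812  0.81937243 -0.53514628  1.31945745 -0.1602012   1.65374839
  0.79098559]
```

View pics/d1_scene.png

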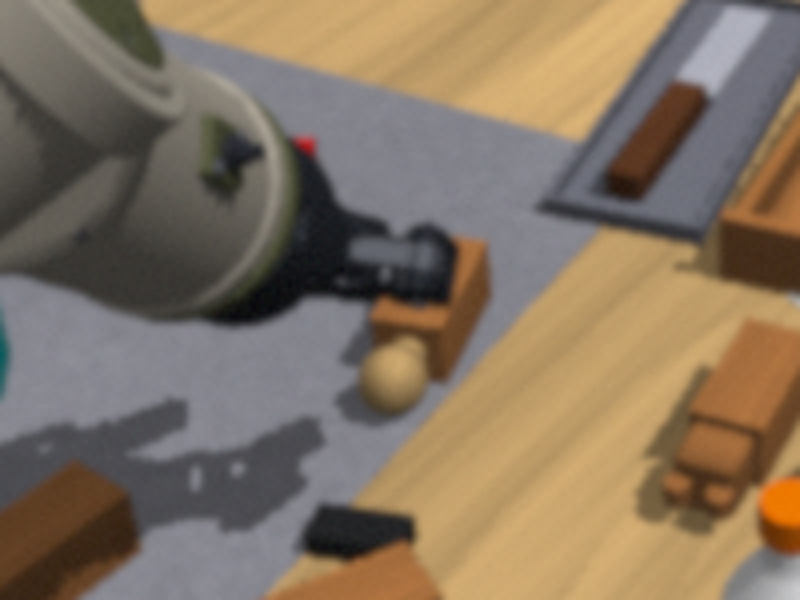

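View pics/d1_top.png

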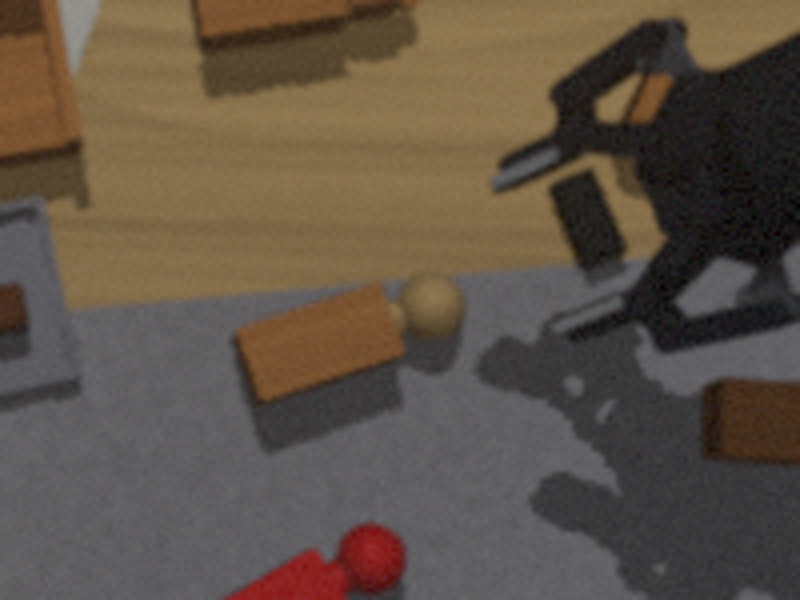

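Emit:
{"api": "apply_moves", "payload": {"series": [[-0.001, -0.001, 0.045, 0, 0, 0, 0.055], [-0.001, -0.001, 0.09, 0, 0, 0, 0.055], [-0.001, -0.001, 0.11, 0, 0, 0, 0.055], [-0.001, -0.001, 0.12, 0, 0, 0, 0.055], [-0.001, -0.001, 0.12, 0, 0, 0, 0.055], [-0.001, -0.001, 0.12, 0, 0, 0, 0.0], [-0.001, -0.001, 0.12, 0, 0, 0, 0.0], [-0.001, -0.001, 0.12, 0, 0, 0, 0.0], [-0.001, -0.001, 0.12, 0, 0, 0, 0.0], [-0.001, -0.001, 0.12, 0, 0, 0, 0.0], [-0.001, -0.001, 0.12, 0, 0, 0, 0.0]], "newtons": 80}}

```text
t: 25.0
eef_pos: [0.465, -0.0878, 0.0139]
tcp_rot: [-0.315, 0.52, 0.764, 0.216]
contact_force: [0.3, -2.9, 6.3]
width: 0.0349
```

```bash
python3 pic.py d2 '(.48,-.12,.05)'
```

```text
25.1 0.035404468833934714 [ 0.46496995 -0.08782048  0.01395505] [ 0.6119772  -2.0877114   6.89004099]
```

View pics/d2_top.png

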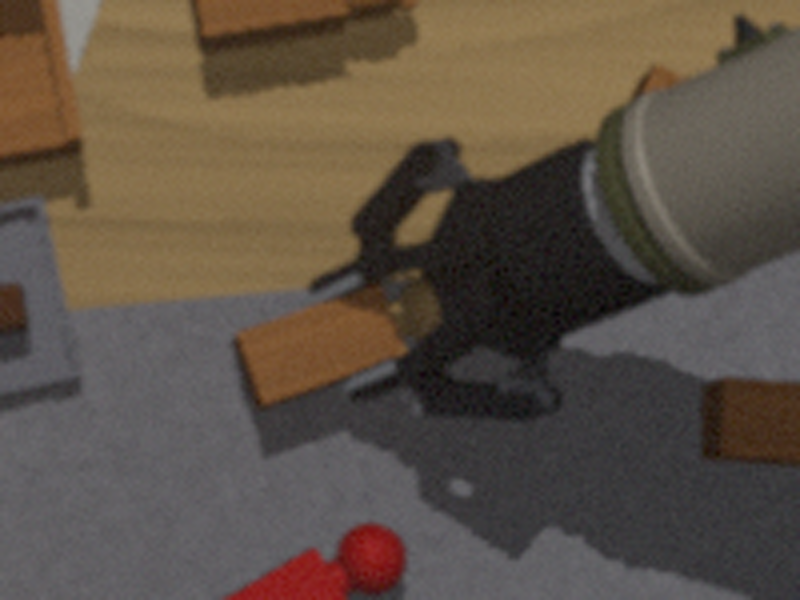

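View pics/d2_scene.png

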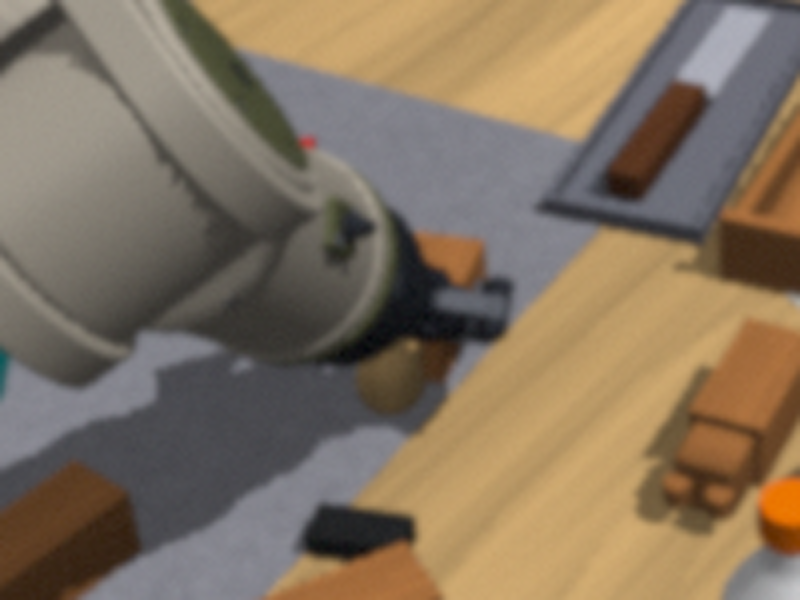

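```bash
cat > pl.py <<'E'
# usage: pl.py fx fy yaw slot_y [x]   while gripping: prints lift rel
from h import *; import sys,json
fx,fy,yaw,sy=map(float,sys.argv[1:5]); x=float(sys.argv[5]) if len(sys.argv)>5 else -.005
flip=float(sys.argv[6]) if len(sys.argv)>6 else 1.
p,Rm,s=pose(); g=p-Rm[:,2]*manip.grip_depth
sv=(g-[fx,fy,0])@ang(yaw); zg=g[2]; lat=(g-[fx,fy,0])@ang(yaw+np.pi/2)
print('s',sv,'zg',zg,'lat',lat,'width',s['width'])
json.dump(dict(s=sv,zg=zg,yaw=yaw,sy=sy,x=x,flip=flip),open('g.json','w'))
T=[]
T.append((g+[0,0,.2],Rm))
P,Rp=place(sy,yaw,x=x,s=sv,zg=zg,flip=flip)
T+=[(P+[0,0,.22]-.08*cu,Rp),(P+[0,0,.03],Rp),(P,Rp)]
rel(T)
E
cat > pl2.py <<'E'
from h import *; import json
g=json.load(open('g.json'))
P,Rp=place(g['sy'],g['yaw'],x=g['x'],s=g['s'],zg=g['zg'],flip=g['flip'])
rel([(P+[0,0,.22]-.08*cu,Rp),(P+[0,0,.10],Rp),(P+[0,0,.03],Rp),(P+[0,0,.001],Rp)]); s=state(); print(s['t'],s['width'],np.round(s['joint_pos'],2),s['contact_force'])
E
python3 pl.py .4493 -.0494 -1.1936 -.031
```

```text
s 0.05468155814155253 zg 0.02721010920704009 lat 0.00035694108323604376 width 0.035404468833934714
[0.1411, 0.0005, -0.1418, 0.0, 0.0, 0.0] rows>= 4.0 tcp [ 0.465 -0.088  0.214]
[0.311, 0.1321, -0.0504, 0.001, -1.281, -1.531] rows>= 13.3 tcp [0.519 0.132 0.269]
[0.1673, 0.2105, 0.0749, 0.001, -1.281, -1.531] rows>= 13.3 tcp [0.598 0.149 0.079]
[0.1461, 0.2104, 0.0962, 0.001, -1.281, -1.531] rows>= 13.3 tcp [0.598 0.149 0.049]
```

Emit:
{"api": "apply_moves", "payload": {"series": [[0.02, 0, -0.02, 0, 0, 0, 0], [0.05, 0, -0.05, 0, 0, 0, 0], [0.09, 0, -0.09, 0, 0, 0, 0], [0.13, 0, -0.13, 0, 0, 0, 0], [0.141, 0, -0.142, 0, 0, 0, 0], [0.311, 0.132, -0.05, 0, -1.281, -1.531, 0], [0.311, 0.132, -0.05, 0, -1.281, -1.531, 0], [0.311, 0.132, -0.05, 0, -1.281, -1.531, 0], [0.311, 0.132, -0.05, 0, -1.281, -1.531, 0], [0.311, 0.132, -0.05, 0, -1.281, -1.531, 0], [0.311, 0.132, -0.05, 0, -1.281, -1.531, 0], [0.311, 0.132, -0.05, 0, -1.281, -1.531, 0], [0.311, 0.132, -0.05, 0, -1.281, -1.531, 0], [0.311, 0.132, -0.05, 0, -1.281, -1.531, 0], [0.311, 0.132, -0.05, 0, -1.281, -1.531, 0], [0.311, 0.132, -0.05, 0, -1.281, -1.531, 0], [0.311, 0.132, -0.05, 0, -1.281, -1.531, 0], [0.311, 0.132, -0.05, 0, -1.281, -1.531, 0], [0.311, 0.132, -0.05, 0, -1.281, -1.531, 0], [0.311, 0.132, -0.05, 0, -1.281, -1.531, 0]]}}

```text
t: 27.1
eef_pos: [0.5369, 0.1381, 0.2634]
tcp_rot: [0.351, -0.064, 0.933, 0.046]
contact_force: [0.6, -3.4, -0.5]
width: 0.0347
```

```bash
python3 pl2.py; python3 pic.py d3 
```

```text
[0.0094, -0.0027, -0.0166, -0.007, -0.061, -0.066] rows>= 0.6 tcp [0.519 0.132 0.269]
[0.0291, -0.0032, 0.1263, -0.007, -0.061, -0.066] rows>= 2.6 tcp [0.598 0.149 0.149]
[0.0754, -0.006, 0.1787, -0.007, -0.061, -0.066] rows>= 3.9 tcp [0.598 0.149 0.079]
[0.0946, -0.0072, 0.2004, -0.007, -0.061, -0.066] rows>= 4.4 tcp [0.598 0.149 0.05 ]
27.1 0.03466541681045073 [-0.14 -0.25 -0.21  2.18  0.12  0.5   1.26] [ 0.59489081 -3.43729085 -0.54032167]
27.2 0.03471242822658493 [0.533341   0.14160899 0.25907776] [-0.78657664  0.91146243 -1.42437503]
```

View pics/d3_scene.png

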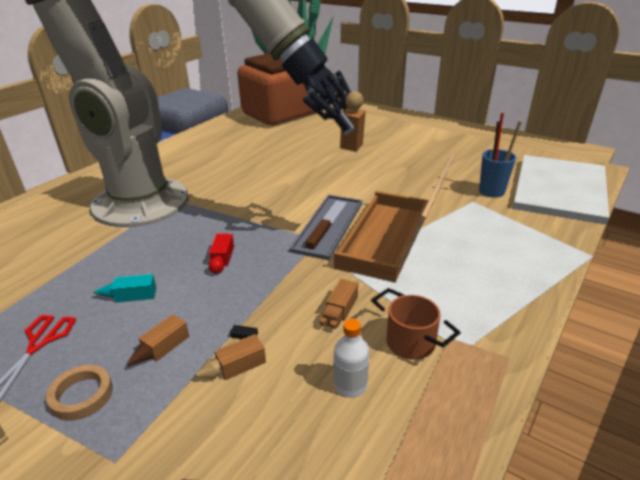

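Emit:
{"api": "apply_moves", "payload": {"series": [[0.029, -0.003, 0.04, -0.007, -0.061, -0.066, 0], [0.029, -0.003, 0.08, -0.007, -0.061, -0.066, 0], [0.029, -0.003, 0.126, -0.007, -0.061, -0.066, 0], [0.029, -0.003, 0.126, -0.007, -0.061, -0.066, 0], [0.029, -0.003, 0.126, -0.007, -0.061, -0.066, 0], [0.029, -0.003, 0.126, -0.007, -0.061, -0.066, 0]]}}

```text
t: 27.8
eef_pos: [0.5974, 0.146, 0.1469]
tcp_rot: [0.378, -0.091, 0.92, 0.038]
contact_force: [0.0, -0.1, -2.0]
width: 0.0352
```

```bash
python3 pl2.py; python3 pic.py d4 '(.58,.16,.12)'
```

```text
[-0.0299, 0.0021, -0.1427, -0.005, -0.006, -0.006] rows>= 2.9 tcp [0.519 0.132 0.269]
[-0.0024, 0.0026, -0.0012, -0.005, -0.006, -0.006] rows>= 0.1 tcp [0.598 0.149 0.149]
[0.0468, 0.0026, 0.0486, -0.005, -0.006, -0.006] rows>= 1.4 tcp [0.598 0.149 0.079]
[0.0672, 0.0026, 0.0692, -0.005, -0.006, -0.006] rows>= 1.9 tcp [0.598 0.149 0.05 ]
27.8 0.03515820286774081 [ 0.06  0.05 -0.42  2.24  1.04  0.15  0.43] [ 0.03257698 -0.07860624 -1.98942446]
27.9 0.03487168147205811 [0.59665853 0.14679357 0.14790404] [ 0.01741257 -0.01207136 -1.83456014]
```

View pics/d4_scene.png

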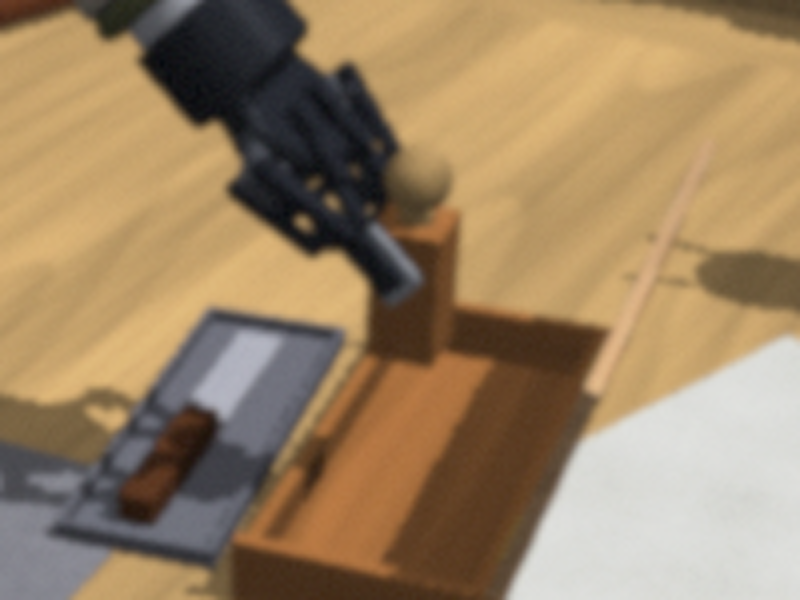

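```bash
sed -i 's/"x": -0.005/"x": 0.025/' g.json; python3 pl2.py
```

```text
[-0.0511, 0.0015, -0.1205, -0.004, -0.005, -0.005] rows>= 2.6 tcp [0.549 0.139 0.269]
[-0.0235, 0.0019, 0.0211, -0.004, -0.005, -0.005] rows>= 0.6 tcp [0.627 0.155 0.149]
[0.0258, 0.0018, 0.0708, -0.004, -0.005, -0.005] rows>= 1.5 tcp [0.627 0.155 0.079]
[0.0462, 0.0018, 0.0914, -0.004, -0.005, -0.005] rows>= 2.0 tcp [0.627 0.155 0.05 ]
27.9 0.03487168147205811 [ 0.06  0.05 -0.42  2.24  1.04  0.15  0.44] [ 0.01741257 -0.01207136 -1.83456014]
```

Emit:
{"api": "apply_moves", "payload": {"series": [[-0.012, 0.002, 0.01, -0.004, -0.005, -0.005, 0], [-0.0235, 0.002, 0.021, -0.004, -0.005, -0.005, 0], [-0.015, 0.002, 0.03, -0.004, -0.005, -0.005, 0], [-0.005, 0.002, 0.04, -0.004, -0.005, -0.005, 0], [0.005, 0.002, 0.05, -0.004, -0.005, -0.005, 0], [0.015, 0.002, 0.06, -0.004, -0.005, -0.005, 0], [0.026, 0.002, 0.071, -0.004, -0.005, -0.005, 0], [0.026, 0.002, 0.071, -0.004, -0.005, -0.005, 0], [0.026, 0.002, 0.071, -0.004, -0.005, -0.005, 0]]}}

```text
t: 28.8
eef_pos: [0.6267, 0.1559, 0.0792]
tcp_rot: [0.381, -0.096, 0.919, 0.04]
contact_force: [-0.2, -0.3, -1.0]
width: 0.0352
```

```bash
python3 pl2.py; python3 pic.py d5 '(.6,.16,.08)'
```

```text
[-0.0783, -0.001, -0.1909, 0.001, 0.001, 0.002] rows>= 4.1 tcp [0.549 0.139 0.269]
[-0.0499, -0.0012, -0.0495, 0.001, 0.001, 0.002] rows>= 1.4 tcp [0.627 0.155 0.149]
[-0.0004, -0.0011, 0.0, 0.001, 0.001, 0.002] rows>= 0.0 tcp [0.627 0.155 0.079]
[0.0202, -0.0011, 0.0205, 0.001, 0.001, 0.002] rows>= 0.6 tcp [0.627 0.155 0.05 ]
28.8 0.03523178004445096 [ 0.04  0.26 -0.42  2.23  2.12  0.22 -0.59] [-0.24967976 -0.31460515 -1.03758959]
28.9 0.03474054654177263 [0.62699667 0.15652901 0.07991024] [-0.31804744  0.22637207  0.14329364]
```

View pics/d5_scene.png

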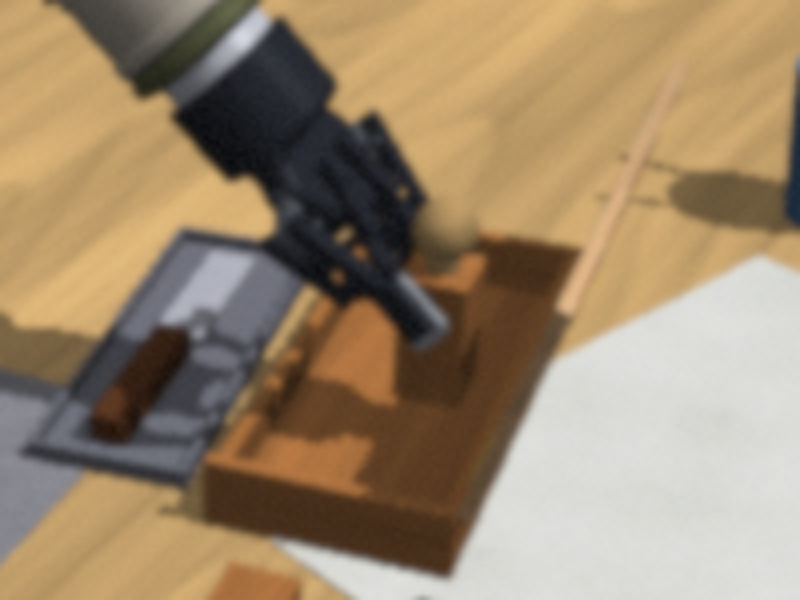

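Emit:
{"api": "apply_moves", "payload": {"series": [[0.007, -0.001, 0.007, 0, 0, 0, 0], [0.014, -0.001, 0.014, 0, 0, 0, 0], [0.018, -0.001, 0.018, 0, 0, 0, 0], [0.02, -0.001, 0.02, 0, 0, 0, 0], [0.02, -0.001, 0.02, 0, 0, 0, 0]]}}

```text
t: 29.4
eef_pos: [0.6262, 0.156, 0.0498]
tcp_rot: [0.38, -0.097, 0.919, 0.04]
contact_force: [-0.5, 0.4, -0.3]
width: 0.0346
```

```bash
python3 pl2.py; python3 pic.py d6 '(.6,.16,.08)'
```

```text
[-0.0991, -0.001, -0.2114, 0.003, -0.0, 0.004] rows>= 4.7 tcp [0.549 0.139 0.269]
[-0.0709, -0.0014, -0.07, 0.003, -0.0, 0.004] rows>= 2.0 tcp [0.627 0.155 0.149]
[-0.0214, -0.0013, -0.0205, 0.003, -0.0, 0.004] rows>= 0.6 tcp [0.627 0.155 0.079]
[-0.0009, -0.0013, 0.0, 0.003, -0.0, 0.004] rows>= 0.0 tcp [0.627 0.155 0.05 ]
29.4 0.03463679769293488 [ 0.11  0.34 -0.5   2.24  2.28  0.29 -0.72] [-0.45109861  0.3991982  -0.34871112]
29.5 0.03495206041453432 [0.62641323 0.15616992 0.05022366] [ 0.02981923 -0.08587694 -0.71144327]
```

View pics/d6_scene.png

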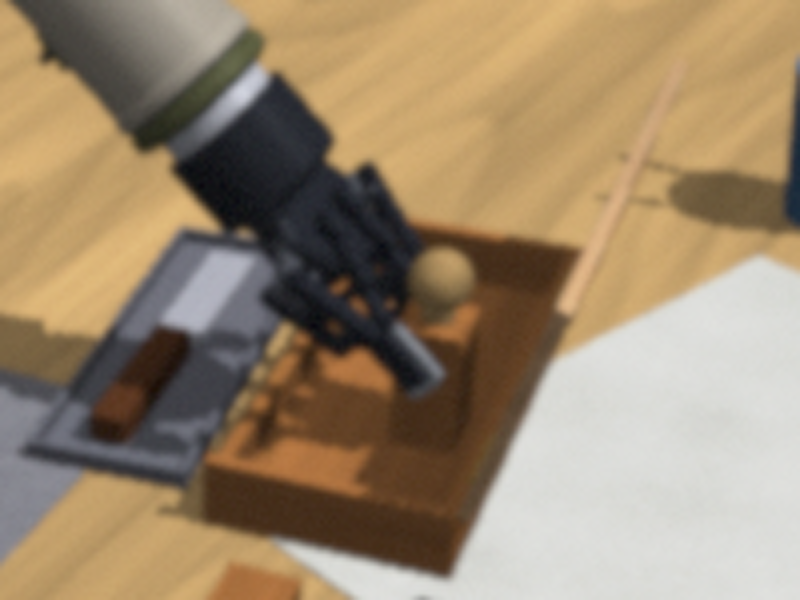

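Emit:
{"api": "apply_moves", "payload": {"series": [[0.001, 0, 0.001, 0, 0, 0, 0], [0.002, 0, 0.002, 0, 0, 0, 0], [0.002, 0, 0.002, 0, 0, 0, 0]]}}

```text
t: 29.8
eef_pos: [0.6276, 0.1566, 0.049]
tcp_rot: [0.382, -0.098, 0.918, 0.04]
contact_force: [-3.8, -0.5, 8.9]
width: 0.0351
```

Contact (9 N up). Release and back off along the tool axis.

Emit:
{"api": "apply_moves", "payload": {"series": [[-0.001, 0, -0.001, 0, 0, 0, 0.05], [-0.001, 0, -0.001, 0, 0, 0, 0.05], [-0.001, 0, -0.001, 0, 0, 0, 0.05], [-0.001, 0, -0.02, 0, 0, 0, 0.05], [-0.001, 0, -0.05, 0, 0, 0, 0.05], [-0.001, 0, -0.09, 0, 0, 0, 0.055], [-0.03, 0, -0.13, 0, 0, 0, 0.06], [-0.05, 0, -0.15, 0, 0, 0, 0.06], [-0.05, 0, -0.15, 0, 0, 0, 0.06]], "newtons": 60}}

```text
t: 30.7
eef_pos: [0.5701, 0.1315, 0.1189]
tcp_rot: [0.369, -0.093, 0.924, 0.026]
contact_force: [-0.3, -1.4, 0.1]
width: 0.0602
```

```bash
python3 pic.py d7; python3 -c "
from h import *;print(np.round(state()['joint_pos'],2))"
```

```text
30.8 0.06021417040472543 [0.57061299 0.13189335 0.11977968] [0.51471693 1.05468547 0.53601349]
[ 0.22  0.06 -0.58  2.31  1.38  0.16  0.11]
```

View pics/d7_scene.png

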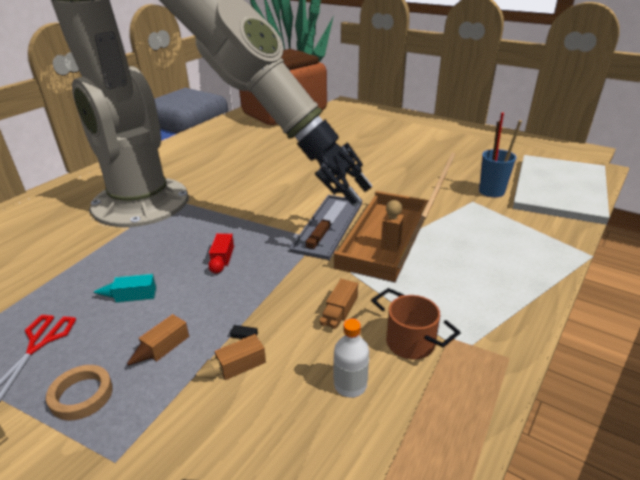

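View pics/d7_top.png

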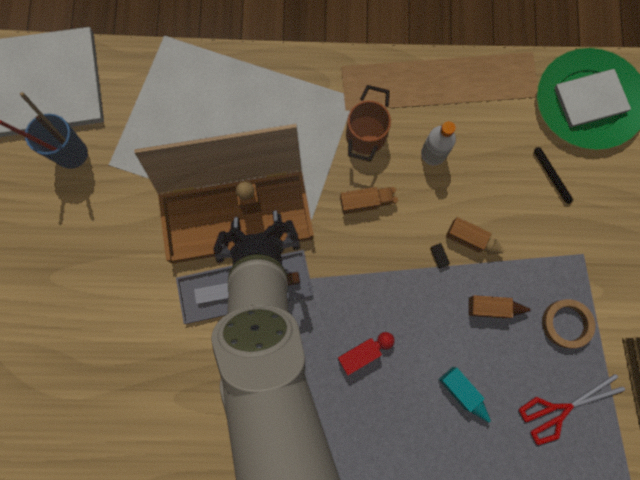

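```bash
cat > c.py <<'E'
from b import *
import sys
# refit figures: name fx fy yaw guesses
G={'bear':(.6275,-.0252,-1.3877),'gnome':(.586,-.2366,-2.0081),'tower':(.4334,-.2672,-1.5858)}
for n in("top","scene"): imaging.camera(n)
for q in sys.argv[1:]:
    x,f,m=locate(q,None,list(G[q]),.018,True); print(q,np.round(x,4),round(f,3),list(m))
    for n in m:
        x1,f1=fit(SHAPE[q],{n:m[n]},list(x),.018,True); print('  ',n,np.round(x1,4),round(f1,3))
print('t',state()['t'])
E
python3 c.py bear gnome tower; python3 - <<'E'
from h import *
print('pot',unproj('top',(366,137),0),'glue',unproj('top',(432,154),0))
print('pot',unproj('scene',(410,341),0),'glue',unproj('scene',(352,385),0))
E
```

```text
bear [ 0.6269 -0.0256 -1.3695] 0.083 ['top', 'scene']
   top [ 0.6265 -0.0262 -1.3669] 0.099
   scene [ 0.6268 -0.0242 -1.3722] 0.06
gnome [ 0.5862 -0.238  -2.0328] 0.103 ['top', 'scene']
   top [ 0.5861 -0.2378 -2.0351] 0.097
   scene [ 0.5861 -0.2365 -2.0082] 0.09
tower scene far 59.759748899066096
tower [ 0.4339 -0.2668 -1.6001] 0.087 ['top']
   top [ 0.4336 -0.2668 -1.6012] 0.084
t 31.2
pot [ 0.7733002  -0.07137172  0.        ] glue [ 0.74028473 -0.20537203  0.        ]
pot [ 0.77869174 -0.06945742  0.        ] glue [ 0.74495851 -0.20488903  0.        ]
```

```bash
cat > go.py <<'E'
from h import *; import sys
fx,fy,yaw=map(float,sys.argv[1:4]); flip=float(sys.argv[4]) if len(sys.argv)>4 else 1.
p0,R0,s=pose(); g=p0-R0[:,2]*manip.grip_depth
p,Rp=pick((fx,fy),yaw,flip=flip,s=.050)
b,_=back(p,Rp,.12)
rel([(g+[-.03,0,.12],R0),(b+[0,0,.15],Rp),(b,Rp),(p,Rp)])
print(np.round(s['joint_pos'],2),s['t'])
E
python3 go.py .5862 -.2375 -2.025
```

```text
[-0.0611, 0.0033, -0.1075, 0.0, 0.0, 0.0] rows>= 2.5 tcp [0.54  0.132 0.238]
[0.0114, -0.4655, -0.1758, -0.045, 0.836, 2.362] rows>= 16.7 tcp [ 0.533 -0.347  0.248]
[0.1145, -0.4623, -0.0669, -0.045, 0.836, 2.362] rows>= 16.7 tcp [ 0.533 -0.347  0.098]
[0.1346, -0.3929, 0.029, -0.045, 0.836, 2.362] rows>= 16.7 tcp [ 0.57  -0.271  0.013]
[ 0.22  0.06 -0.58  2.31  1.39  0.16  0.1 ] 31.2
```

Emit:
{"api": "apply_moves", "payload": {"series": [[-0.03, 0.003, -0.05, 0, 0, 0, 0.06], [-0.06, 0.003, -0.1, 0, 0, 0, 0.06], [0.01, -0.465, -0.176, -0.045, 0.836, 2.362, 0.06], [0.01, -0.465, -0.176, -0.045, 0.836, 2.362, 0.06], [0.01, -0.465, -0.176, -0.045, 0.836, 2.362, 0.06], [0.01, -0.465, -0.176, -0.045, 0.836, 2.362, 0.06], [0.01, -0.465, -0.176, -0.045, 0.836, 2.362, 0.06], [0.01, -0.465, -0.176, -0.045, 0.836, 2.362, 0.06], [0.01, -0.465, -0.176, -0.045, 0.836, 2.362, 0.06], [0.01, -0.465, -0.176, -0.045, 0.836, 2.362, 0.06], [0.01, -0.465, -0.176, -0.045, 0.836, 2.362, 0.06], [0.01, -0.465, -0.176, -0.045, 0.836, 2.362, 0.06], [0.01, -0.465, -0.176, -0.045, 0.836, 2.362, 0.06], [0.01, -0.465, -0.176, -0.045, 0.836, 2.362, 0.06], [0.01, -0.465, -0.176, -0.045, 0.836, 2.362, 0.06], [0.01, -0.465, -0.176, -0.045, 0.836, 2.362, 0.06], [0.01, -0.465, -0.176, -0.045, 0.836, 2.362, 0.06], [0.01, -0.465, -0.176, -0.045, 0.836, 2.362, 0.06], [0.01, -0.465, -0.176, -0.045, 0.836, 2.362, 0.06], [0.01, -0.465, -0.176, -0.045, 0.836, 2.362, 0.06]]}}

```text
t: 33.2
eef_pos: [0.5332, -0.3464, 0.248]
tcp_rot: [-0.163, 0.75, 0.56, 0.311]
contact_force: [-0.3, 1.2, 0.1]
width: 0.0601
```

```bash
python3 c.py gnome; python3 go.py .5862 -.2375 -2.025;  python3 pic.py g1
```

```text
gnome [ 0.586  -0.2366 -2.0081] 0.095 ['top', 'scene']
   top [ 0.5848 -0.2365 -2.0043] 0.094
   scene [ 0.5861 -0.2365 -2.0081] 0.089
t 33.4
[0.0724, -0.0149, -0.0992, 0.0, 0.0, 0.0] rows>= 2.5 tcp [ 0.503 -0.347  0.368]
[-0.0005, -0.0003, 0.0002, -0.009, 0.07, 0.174] rows>= 1.3 tcp [ 0.533 -0.347  0.248]
[-0.0974, -0.017, 0.1135, -0.009, 0.07, 0.174] rows>= 3.0 tcp [ 0.533 -0.347  0.098]
[-0.0892, -0.0152, 0.2332, -0.009, 0.07, 0.174] rows>= 5.0 tcp [ 0.57  -0.271  0.013]
[ 0.67  0.61  0.32  1.22 -0.8   1.72  0.73] 33.4
33.5 0.059841200381590895 [ 0.53380051 -0.345912    0.24956069] [ 0.80614703 -0.42670164  0.32500422]
```

View pics/g1_scene.png

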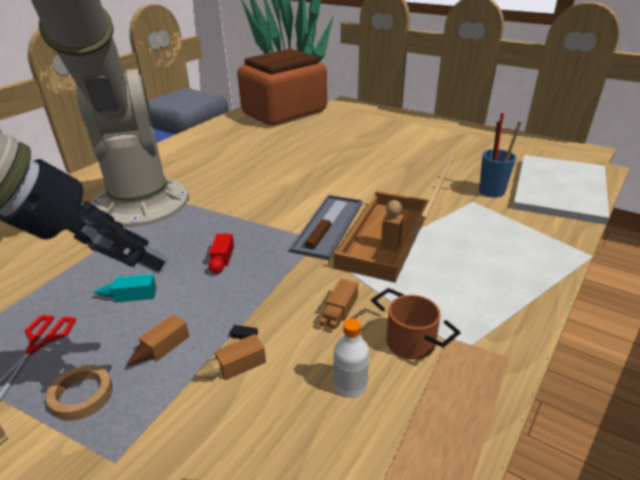

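Emit:
{"api": "apply_moves", "payload": {"series": [[-0.03, -0.005, 0.03, -0.009, 0.07, 0.17, 0.06], [-0.07, -0.012, 0.08, -0.009, 0.07, 0.17, 0.06], [-0.097, -0.017, 0.113, -0.009, 0.07, 0.17, 0.06], [-0.097, -0.017, 0.113, -0.009, 0.07, 0.17, 0.06], [-0.097, -0.017, 0.113, -0.009, 0.07, 0.17, 0.06]]}}

```text
t: 34.0
eef_pos: [0.5334, -0.3451, 0.0995]
tcp_rot: [-0.203, 0.782, 0.49, 0.326]
contact_force: [-0.2, -0.7, 1.5]
width: 0.0599
```

```bash
python3 go.py .586 -.2367 -2.012;  python3 pic.py g2 '(.56,-.29,.04)'
```

```text
[0.0759, -0.0268, -0.0939, 0.0, 0.0, 0.0] rows>= 2.5 tcp [ 0.503 -0.345  0.219]
[0.1043, 0.0015, -0.1053, 0.008, -0.003, -0.006] rows>= 3.0 tcp [ 0.534 -0.347  0.248]
[-0.0021, 0.0013, 0.0005, 0.008, -0.003, -0.006] rows>= 0.1 tcp [ 0.534 -0.347  0.098]
[-0.0024, 0.0003, 0.1205, 0.008, -0.003, -0.006] rows>= 2.4 tcp [ 0.57  -0.27   0.013]
[ 0.7   0.77  0.31  1.35 -0.87  1.57  0.77] 34.0
34.1 0.05993651051901842 [ 0.5344836  -0.34694921  0.10276567] [-0.17694325  0.28255934  0.46189283]
```

View pics/g2_top.png

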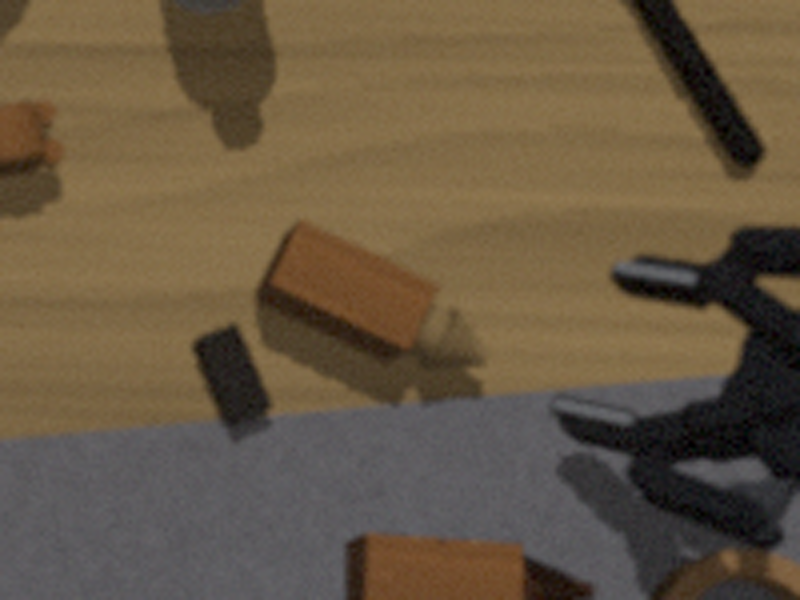

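Emit:
{"api": "apply_moves", "payload": {"series": [[-0.001, 0.001, 0.045, 0, 0, 0, 0.055], [-0.001, 0.001, 0.09, 0, 0, 0, 0.055], [-0.002, 0.001, 0.11, 0, 0, 0, 0.055], [-0.002, 0.001, 0.121, 0.004, 0, 0, 0.055], [-0.002, 0.001, 0.121, 0.004, 0, 0, 0.055], [-0.002, 0.001, 0.121, 0.004, 0, 0, 0.0], [-0.002, 0.001, 0.121, 0.004, 0, 0, 0.0], [-0.002, 0.001, 0.121, 0.004, 0, 0, 0.0], [-0.002, 0.001, 0.121, 0.004, 0, 0, 0.0], [-0.002, 0.001, 0.121, 0.004, 0, 0, 0.0], [-0.002, 0.001, 0.121, 0.004, 0, 0, 0.0]], "newtons": 80}}

```text
t: 35.2
eef_pos: [0.5714, -0.2738, 0.0148]
tcp_rot: [-0.202, 0.783, 0.49, 0.325]
contact_force: [-1.9, -2.2, 6.3]
width: 0.0349
```

```bash
python3 pl.py .586 -.2367 -2.012 .031 .025; python3 pic.py g3 '(.56,-.29,.04)'
```

```text
s 0.0530126339087154 zg 0.028067706984493956 lat 0.002481463543594814 width 0.03492419054549251
[0.1415, 0.0006, -0.1414, 0.0, 0.0, 0.0] rows>= 4.0 tcp [ 0.571 -0.274  0.215]
[0.4688, -0.2386, 0.1102, 0.002, -0.819, -2.369] rows>= 16.7 tcp [0.535 0.199 0.268]
[0.3689, -0.176, 0.2793, 0.002, -0.819, -2.369] rows>= 16.7 tcp [0.614 0.215 0.078]
[0.3477, -0.1761, 0.3005, 0.002, -0.819, -2.369] rows>= 16.7 tcp [0.614 0.215 0.048]
35.3 0.034749188289872925 [ 0.5714209  -0.27384861  0.01484814] [-1.38701204 -1.40845563  7.08447366]
```

View pics/g3_top.png

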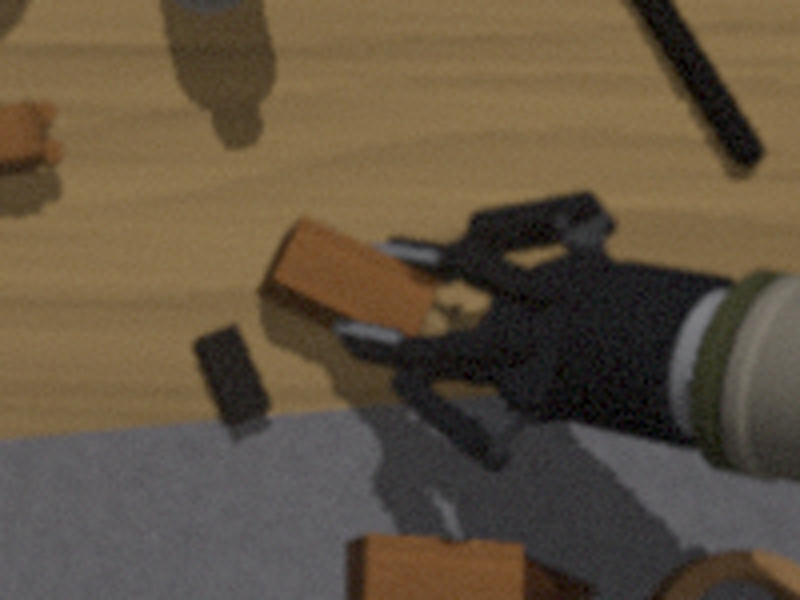

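Emit:
{"api": "apply_moves", "payload": {"series": [[0.04, 0, -0.04, 0, 0, 0, 0], [0.09, 0, -0.09, 0, 0, 0, 0], [0.141, 0, -0.141, 0, 0, 0, 0], [0.45, -0.226, 0.144, 0.002, -0.819, -2.369, 0], [0.45, -0.226, 0.144, 0.002, -0.819, -2.369, 0], [0.45, -0.226, 0.144, 0.002, -0.819, -2.369, 0], [0.45, -0.226, 0.144, 0.002, -0.819, -2.369, 0], [0.45, -0.226, 0.144, 0.002, -0.819, -2.369, 0], [0.45, -0.226, 0.144, 0.002, -0.819, -2.369, 0], [0.45, -0.226, 0.144, 0.002, -0.819, -2.369, 0], [0.45, -0.226, 0.144, 0.002, -0.819, -2.369, 0], [0.45, -0.226, 0.144, 0.002, -0.819, -2.369, 0], [0.45, -0.226, 0.144, 0.002, -0.819, -2.369, 0], [0.45, -0.226, 0.144, 0.002, -0.819, -2.369, 0], [0.45, -0.226, 0.144, 0.002, -0.819, -2.369, 0], [0.45, -0.226, 0.144, 0.002, -0.819, -2.369, 0], [0.45, -0.226, 0.144, 0.002, -0.819, -2.369, 0], [0.45, -0.226, 0.144, 0.002, -0.819, -2.369, 0], [0.45, -0.226, 0.144, 0.002, -0.819, -2.369, 0], [0.45, -0.226, 0.144, 0.002, -0.819, -2.369, 0]]}}

```text
t: 37.3
eef_pos: [0.5508, 0.2042, 0.2308]
tcp_rot: [0.381, -0.097, 0.919, 0.04]
contact_force: [0.4, 0.3, -1.2]
width: 0.035
```

```bash
python3 pl2.py; python3 pic.py g4
```

```text
[-0.0147, -0.0018, -0.0376, 0.003, 0.001, 0.004] rows>= 0.8 tcp [0.535 0.199 0.268]
[0.0137, -0.0021, 0.1038, 0.003, 0.001, 0.004] rows>= 2.1 tcp [0.614 0.215 0.148]
[0.0633, -0.0021, 0.1532, 0.003, 0.001, 0.004] rows>= 3.3 tcp [0.614 0.215 0.078]
[0.0838, -0.0021, 0.1737, 0.003, 0.001, 0.004] rows>= 3.9 tcp [0.614 0.215 0.049]
37.3 0.03499064678187458 [-0.19 -0.15 -0.34  2.2   0.53  0.37  0.81] [ 0.35428279  0.26413976 -1.1560944 ]
37.4 0.03507091120256969 [0.55027162 0.20375072 0.22979288] [ 0.11587701 -1.42932678 -1.18788643]
```

View pics/g4_scene.png

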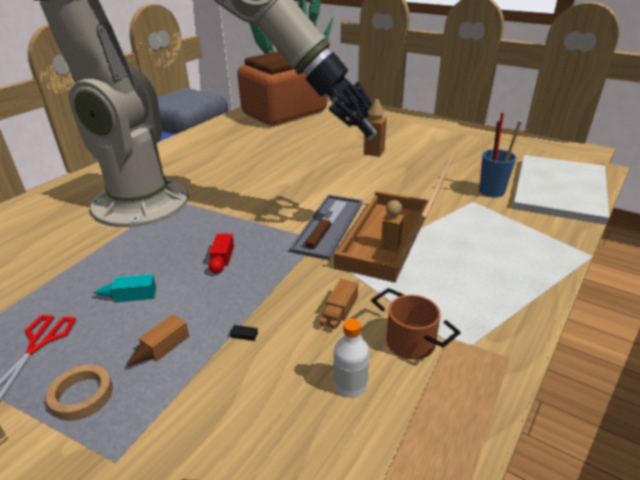

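Emit:
{"api": "apply_moves", "payload": {"series": [[0.004, 0.001, 0.035, 0, 0, 0, 0], [0.009, 0.002, 0.07, 0, 0, 0, 0], [0.014, 0.003, 0.104, 0, 0, 0, 0], [0.024, 0.003, 0.114, 0, 0, 0, 0], [0.034, 0.003, 0.124, 0, 0, 0, 0], [0.044, 0.003, 0.134, 0, 0, 0, 0], [0.054, 0.003, 0.144, 0, 0, 0, 0], [0.063, 0.003, 0.153, 0, 0, 0, 0], [0.063, 0.003, 0.153, 0, 0, 0, 0], [0.063, 0.003, 0.153, 0, 0, 0, 0]]}}

```text
t: 38.4
eef_pos: [0.613, 0.2208, 0.0777]
tcp_rot: [0.38, -0.094, 0.919, 0.041]
contact_force: [0.1, 0.1, -0.5]
width: 0.0348
```

```bash
sed -i 's/"sy": 0.031/"sy": 0.036/' g.json; python3 pl2.py; python3 pic.py g5 '(.6,.19,.08)'
```

```text
[-0.0773, 0.0002, -0.1914, 0.002, -0.001, -0.003] rows>= 4.1 tcp [0.534 0.204 0.268]
[-0.0491, -0.0002, -0.05, 0.002, -0.001, -0.003] rows>= 1.4 tcp [0.613 0.22  0.148]
[0.0003, -0.0005, -0.0004, 0.002, -0.001, -0.003] rows>= 0.0 tcp [0.613 0.22  0.078]
[0.0208, -0.0006, 0.0201, 0.002, -0.001, -0.003] rows>= 0.6 tcp [0.613 0.22  0.049]
38.4 0.03475170614304985 [-0.18  0.27 -0.36  2.21  1.88  0.31 -0.49] [ 0.13086336  0.08520241 -0.45680431]
38.5 0.034646381195154397 [0.61297736 0.22144917 0.07840308] [-0.35173629 -0.41164424 -1.05068875]
```

View pics/g5_scene.png

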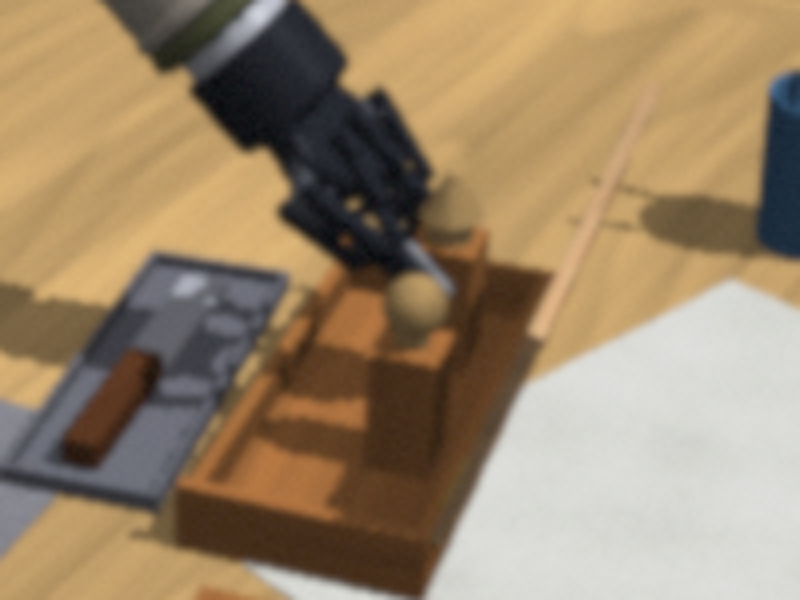

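View pics/g5_top.png

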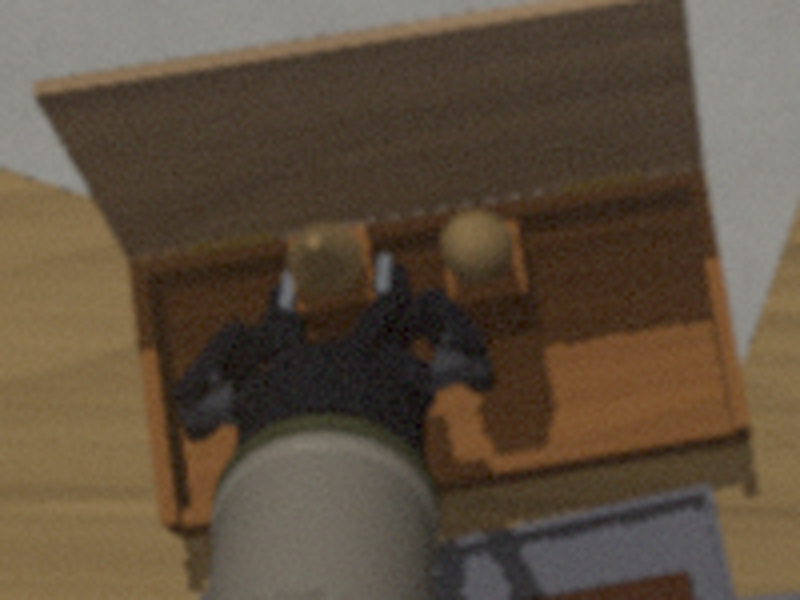

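Emit:
{"api": "apply_moves", "payload": {"series": [[0.008, 0, 0.008, 0, 0, 0, 0], [0.015, 0, 0.015, 0, 0, 0, 0], [0.019, 0, 0.019, 0, 0, 0, 0], [0.0215, 0, 0.0215, 0, 0, 0, 0], [0.0215, 0, 0.0215, 0, 0, 0, 0], [0.0215, 0, 0.0215, 0, 0, 0, 0]]}}

```text
t: 39.1
eef_pos: [0.6143, 0.2222, 0.0502]
tcp_rot: [0.382, -0.095, 0.918, 0.041]
contact_force: [-1.8, -0.7, 6.8]
width: 0.035
```

Emit:
{"api": "apply_moves", "payload": {"series": [[-0.001, 0, -0.001, 0, 0, 0, 0.046], [-0.001, 0, -0.001, 0, 0, 0, 0.046], [-0.001, 0, -0.001, 0, 0, 0, 0.046], [-0.001, 0, -0.02, 0, 0, 0, 0.046], [-0.001, 0, -0.05, 0, 0, 0, 0.046], [-0.001, 0, -0.09, 0, 0, 0, 0.05], [-0.03, 0, -0.13, 0, 0, 0, 0.06], [-0.05, 0, -0.15, 0, 0, 0, 0.06], [-0.05, 0, -0.15, 0, 0, 0, 0.06]], "newtons": 60}}

```text
t: 40.0
eef_pos: [0.5471, 0.202, 0.1679]
tcp_rot: [0.38, -0.092, 0.92, 0.035]
contact_force: [0.4, 0.2, -0.5]
width: 0.0601
```

```bash
python3 pic.py g6;python3 c.py tower bear; python3 go.py .4337 -.2668 -1.593
```

```text
40.1 0.060120057044651 [0.54842903 0.20314077 0.17056756] [-0.02568756  0.44438525 -0.04143403]
tower [ 0.4349 -0.2689 -1.5987] 0.081 ['top', 'scene']
   top [ 0.4349 -0.2689 -1.5987] 0.062
   scene [ 0.4349 -0.2689 -1.5987] 0.1
bear [ 0.6268 -0.0235 -1.3857] 0.088 ['top', 'scene']
   top [ 0.6256 -0.0257 -1.3743] 0.071
   scene [ 0.6263 -0.0226 -1.3855] 0.079
t 40.4
[-0.0636, 0.005, -0.106, 0.0, 0.0, 0.0] rows>= 2.5 tcp [0.517 0.202 0.286]
[0.1084, -0.5566, -0.217, -0.01, 1.1, 1.937] rows>= 14.9 tcp [ 0.431 -0.388  0.248]
[0.214, -0.5555, -0.1104, -0.01, 1.1, 1.937] rows>= 14.9 tcp [ 0.431 -0.388  0.098]
[0.2601, -0.4721, -0.0376, -0.01, 1.1, 1.937] rows>= 14.9 tcp [ 0.433 -0.304  0.013]
[-0.15 -0.05 -0.41  2.28  1.    0.29  0.32] 40.4
```

View pics/g6_scene.png

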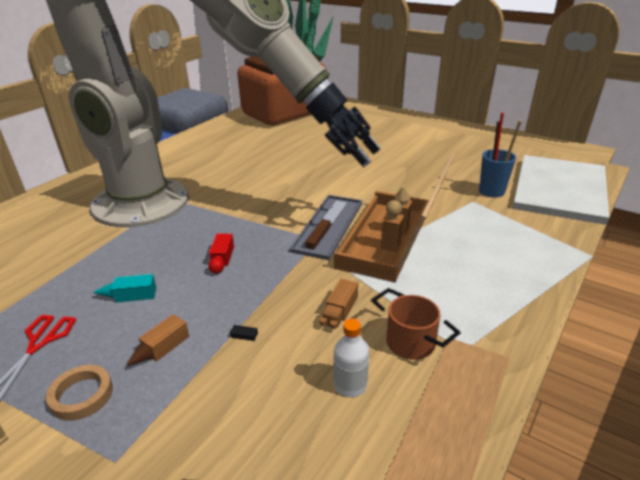

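View pics/g6_top.png

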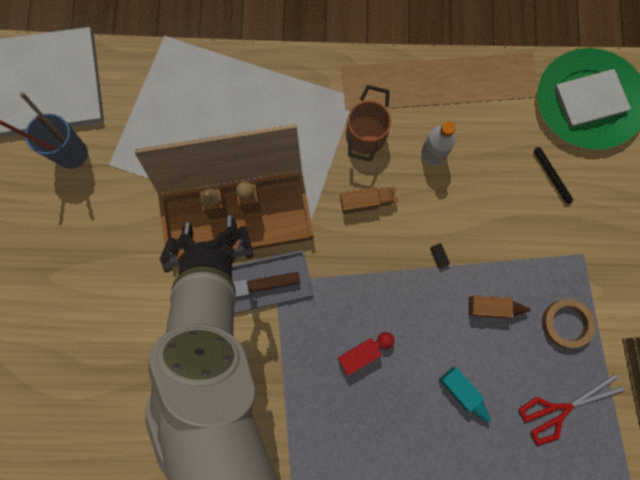

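Emit:
{"api": "apply_moves", "payload": {"series": [[-0.03, 0.003, -0.05, 0, 0, 0, 0.06], [-0.05, -0.02, -0.09, 0, 0.1, 0.2, 0.06], [0.108, -0.557, -0.217, -0.01, 1.1, 1.937, 0.06], [0.108, -0.557, -0.217, -0.01, 1.1, 1.937, 0.06], [0.108, -0.557, -0.217, -0.01, 1.1, 1.937, 0.06], [0.108, -0.557, -0.217, -0.01, 1.1, 1.937, 0.06], [0.108, -0.557, -0.217, -0.01, 1.1, 1.937, 0.06], [0.108, -0.557, -0.217, -0.01, 1.1, 1.937, 0.06], [0.108, -0.557, -0.217, -0.01, 1.1, 1.937, 0.06], [0.108, -0.557, -0.217, -0.01, 1.1, 1.937, 0.06], [0.108, -0.557, -0.217, -0.01, 1.1, 1.937, 0.06], [0.108, -0.557, -0.217, -0.01, 1.1, 1.937, 0.06], [0.108, -0.557, -0.217, -0.01, 1.1, 1.937, 0.06], [0.108, -0.557, -0.217, -0.01, 1.1, 1.937, 0.06], [0.108, -0.557, -0.217, -0.01, 1.1, 1.937, 0.06], [0.108, -0.557, -0.217, -0.01, 1.1, 1.937, 0.06], [0.108, -0.557, -0.217, -0.01, 1.1, 1.937, 0.06], [0.108, -0.557, -0.217, -0.01, 1.1, 1.937, 0.06], [0.108, -0.557, -0.217, -0.01, 1.1, 1.937, 0.06], [0.108, -0.557, -0.217, -0.01, 1.1, 1.937, 0.06]]}}

```text
t: 42.4
eef_pos: [0.4311, -0.3888, 0.2475]
tcp_rot: [-0.268, 0.66, 0.646, 0.274]
contact_force: [1.3, 0.6, 1.0]
width: 0.0602
```

```bash
python3 pic.py t1;python3 c.py tower; python3 go.py .4344 -.268 -1.596
```

```text
42.5 0.060017508813365386 [ 0.43164638 -0.38826029  0.24819334] [ 0.14556356 -0.94791894 -0.10305945]
tower [ 0.4348 -0.2688 -1.6094] 0.057 ['top', 'scene']
   top [ 0.4347 -0.2688 -1.6085] 0.064
   scene [ 0.4352 -0.2681 -1.6161] 0.045
t 42.7
[0.0844, -0.0298, -0.0853, 0.0, 0.0, 0.0] rows>= 2.5 tcp [ 0.402 -0.388  0.369]
[-0.0019, -0.0006, -0.0004, -0.002, -0.0, 0.004] rows>= 0.0 tcp [ 0.431 -0.39   0.248]
[-0.1079, -0.0008, 0.1057, -0.002, -0.0, 0.004] rows>= 3.0 tcp [ 0.431 -0.39   0.098]
[-0.1079, -0.0005, 0.2257, -0.002, -0.0, 0.004] rows>= 5.0 tcp [ 0.433 -0.305  0.013]
[ 0.84  0.77  0.21  0.98 -0.6   2.05  0.92] 42.7
```

View pics/t1_scene.png

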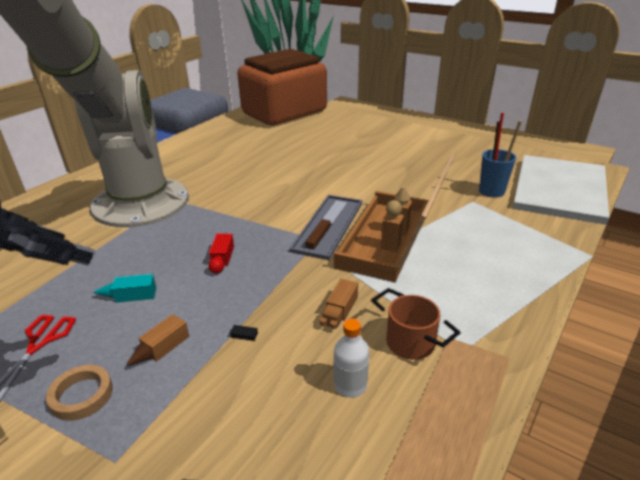

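Emit:
{"api": "apply_moves", "payload": {"series": [[-0.03, 0, 0.03, 0, 0, 0.0, 0.06], [-0.07, 0, 0.07, 0, 0, 0.01, 0.06], [-0.108, 0, 0.106, 0, 0, 0.01, 0.06], [-0.108, 0, 0.106, 0, 0, 0.01, 0.06], [-0.108, 0, 0.106, 0, 0, 0.01, 0.06]]}}

```text
t: 43.2
eef_pos: [0.4315, -0.3889, 0.0966]
tcp_rot: [-0.27, 0.663, 0.642, 0.273]
contact_force: [0.4, -1.0, 0.8]
width: 0.0599
```

```bash
python3 pic.py t2 '(.43,-.32,.04)'; python3 go.py .4348 -.2687 -1.608
```

```text
43.3 0.05976993341246143 [ 0.43268306 -0.39054283  0.0998561 ] [-0.23751033 -0.31548105  0.67503874]
[0.084, -0.0304, -0.0855, 0.0, 0.0, 0.0] rows>= 2.5 tcp [ 0.403 -0.391  0.22 ]
[0.1045, -0.0029, -0.1045, -0.008, 0.002, 0.004] rows>= 3.0 tcp [ 0.43  -0.39   0.248]
[-0.0014, -0.0024, 0.0017, -0.008, 0.002, 0.004] rows>= 0.1 tcp [ 0.43  -0.39   0.098]
[-0.0012, -0.0014, 0.1217, -0.008, 0.002, 0.004] rows>= 2.4 tcp [ 0.433 -0.305  0.013]
[ 0.84  0.89  0.2   1.12 -0.57  1.83  1.04] 43.3
```

View pics/t2_scene.png

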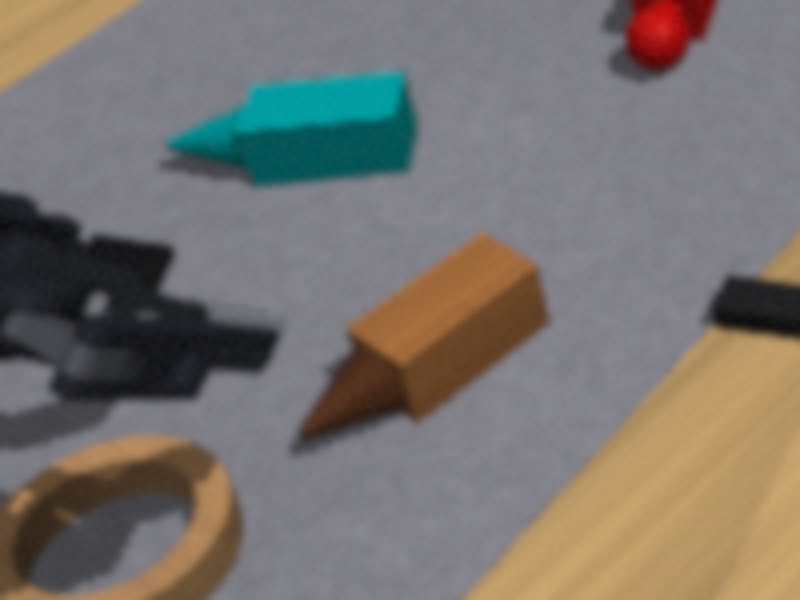

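View pics/t2_top.png

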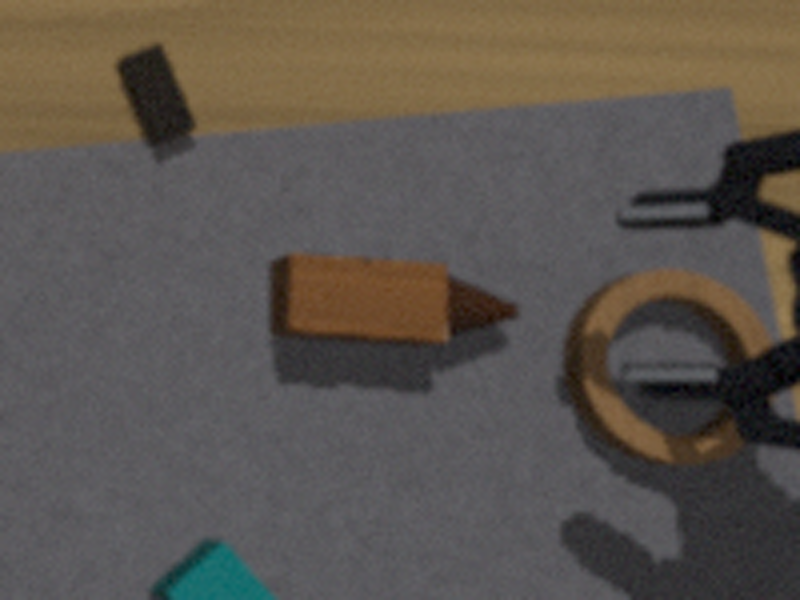

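Emit:
{"api": "apply_moves", "payload": {"series": [[0.001, -0.001, 0.045, -0.004, 0, 0.002, 0.055], [0.003, -0.001, 0.09, -0.008, 0, 0.004, 0.055], [0.003, -0.001, 0.105, -0.008, 0, 0.004, 0.055], [0.003, -0.0015, 0.115, -0.008, 0, 0.004, 0.055], [0.003, -0.0015, 0.123, -0.008, 0, 0.004, 0.055], [0.003, -0.0015, 0.123, -0.008, 0, 0.004, 0.055]], "newtons": 80}}

```text
t: 43.9
eef_pos: [0.4331, -0.3012, 0.0135]
tcp_rot: [-0.266, 0.666, 0.641, 0.275]
contact_force: [0.3, -0.1, 0.5]
width: 0.055
```

```bash
python3 pic.py t3 '(.43,-.32,.04)'; python3 pl.py .4348 -.2687 -1.608 .098 .025
```

```text
44.0 0.05488736057242884 [ 0.43288258 -0.30196843  0.01348286] [ 0.43041046 -0.2203407   0.01505748]
s 0.046525324763367584 zg 0.026720033290794275 lat -0.0006795838067939873 width 0.05488736057242884
[0.1413, -0.0002, -0.1416, 0.0, 0.0, 0.0] rows>= 4.0 tcp [ 0.433 -0.302  0.213]
[0.5785, 0.0679, 0.2271, -0.002, -1.084, -1.961] rows>= 14.9 tcp [0.523 0.265 0.261]
[0.4581, 0.1457, 0.3752, -0.002, -1.084, -1.961] rows>= 14.9 tcp [0.601 0.281 0.071]
[0.4369, 0.1458, 0.3964, -0.002, -1.084, -1.961] rows>= 14.9 tcp [0.601 0.281 0.041]
```

View pics/t3_scene.png

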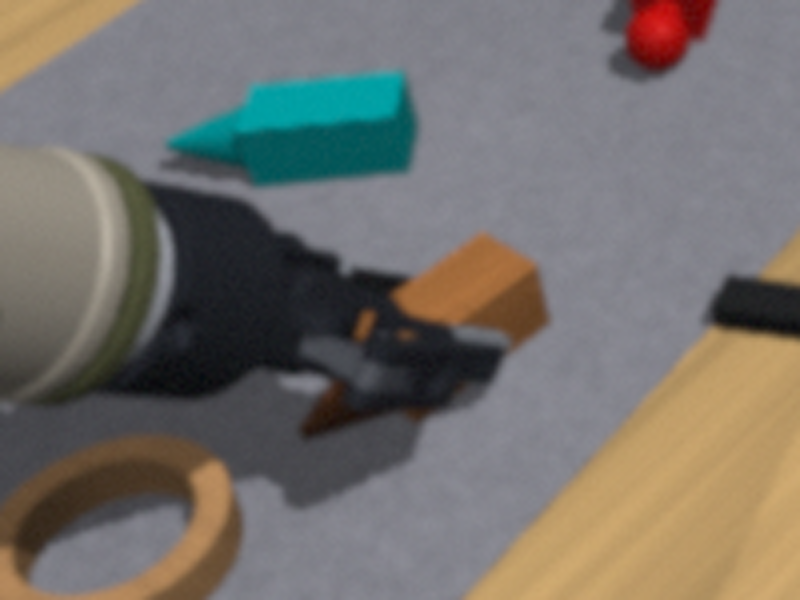

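View pics/t3_top.png

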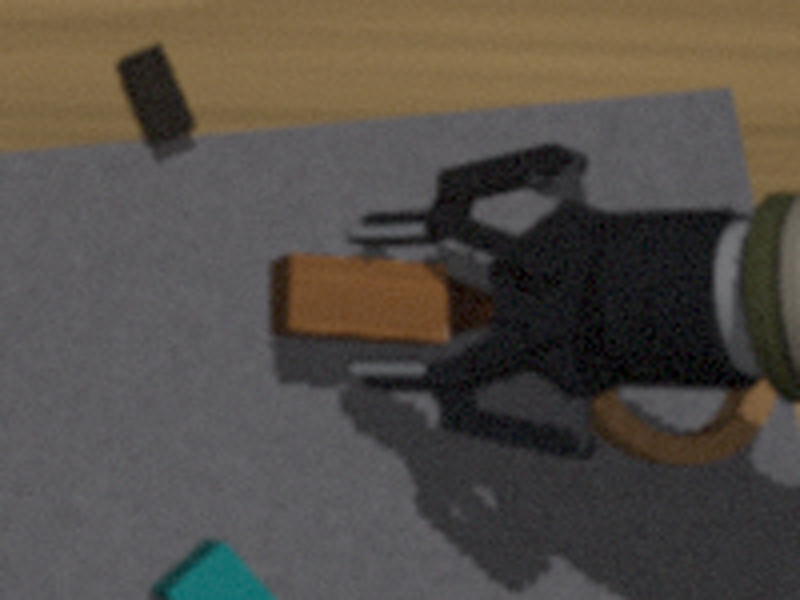

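Emit:
{"api": "apply_moves", "payload": {"series": [[0, 0, 0, 0, 0, 0, 0.0], [0, 0, 0, 0, 0, 0, 0.0], [0, 0, 0, 0, 0, 0, 0.0], [0, 0, 0, 0, 0, 0, 0.0], [0, 0, 0, 0, 0, 0, 0.0], [0, 0, 0, 0, 0, 0, 0.0]], "newtons": 80}}

```text
t: 44.6
eef_pos: [0.4327, -0.3018, 0.0132]
tcp_rot: [-0.266, 0.666, 0.64, 0.275]
contact_force: [0.2, -4.3, 5.5]
width: 0.0351
```

```bash
python3 pl.py .4348 -.2687 -1.608 .098 .025; python3 pic.py t4 '(.43,-.32,.04)'
```

```text
s 0.04639075425370959 zg 0.026434924462404075 lat -0.000871481252049467 width 0.03507661524784052
[0.1413, -0.0003, -0.1415, 0.0, 0.0, 0.0] rows>= 4.0 tcp [ 0.433 -0.302  0.213]
[0.5786, 0.0681, 0.2271, -0.002, -1.084, -1.962] rows>= 15.0 tcp [0.523 0.265 0.261]
[0.4581, 0.146, 0.3751, -0.002, -1.084, -1.962] rows>= 15.0 tcp [0.602 0.281 0.071]
[0.4369, 0.1461, 0.3964, -0.002, -1.084, -1.962] rows>= 15.0 tcp [0.602 0.281 0.041]
44.7 0.03487791240581612 [ 0.43268557 -0.30183657  0.01318245] [ 0.07592856 -5.24986091  6.36144802]
```

View pics/t4_top.png

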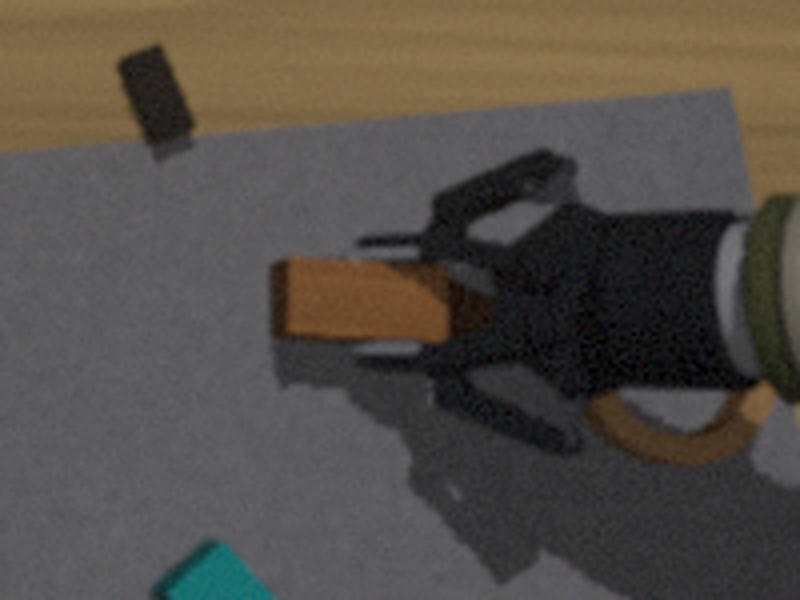

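Emit:
{"api": "apply_moves", "payload": {"series": [[0.04, 0, -0.04, 0, 0, 0, 0], [0.09, 0, -0.09, 0, 0, 0, 0], [0.141, 0, -0.141, 0, 0, 0, 0], [0.555, 0.084, 0.257, -0.002, -1.084, -1.962, 0], [0.555, 0.084, 0.257, -0.002, -1.084, -1.962, 0], [0.555, 0.084, 0.257, -0.002, -1.084, -1.962, 0], [0.555, 0.084, 0.257, -0.002, -1.084, -1.962, 0], [0.555, 0.084, 0.257, -0.002, -1.084, -1.962, 0], [0.555, 0.084, 0.257, -0.002, -1.084, -1.962, 0], [0.555, 0.084, 0.257, -0.002, -1.084, -1.962, 0], [0.555, 0.084, 0.257, -0.002, -1.084, -1.962, 0], [0.555, 0.084, 0.257, -0.002, -1.084, -1.962, 0], [0.555, 0.084, 0.257, -0.002, -1.084, -1.962, 0], [0.555, 0.084, 0.257, -0.002, -1.084, -1.962, 0], [0.555, 0.084, 0.257, -0.002, -1.084, -1.962, 0], [0.555, 0.084, 0.257, -0.002, -1.084, -1.962, 0], [0.555, 0.084, 0.257, -0.002, -1.084, -1.962, 0], [0.555, 0.084, 0.257, -0.002, -1.084, -1.962, 0], [0.555, 0.084, 0.257, -0.002, -1.084, -1.962, 0], [0.555, 0.084, 0.257, -0.002, -1.084, -1.962, 0]]}}

```text
t: 46.7
eef_pos: [0.5385, 0.2694, 0.2233]
tcp_rot: [0.379, -0.093, 0.92, 0.041]
contact_force: [0.2, 0.0, -0.3]
width: 0.0354
```

```bash
python3 pl2.py; python3 pic.py t5
```

```text
[-0.0155, -0.0011, -0.038, 0.002, -0.003, -0.004] rows>= 0.8 tcp [0.523 0.265 0.261]
[0.0124, -0.0014, 0.1035, 0.002, -0.003, -0.004] rows>= 2.1 tcp [0.602 0.281 0.141]
[0.0617, -0.0017, 0.1531, 0.002, -0.003, -0.004] rows>= 3.3 tcp [0.602 0.281 0.071]
[0.0822, -0.0018, 0.1737, 0.002, -0.003, -0.004] rows>= 3.8 tcp [0.602 0.281 0.042]
46.7 0.035382337072920746 [-0.06 -0.08 -0.64  2.15  0.75  0.45  0.48] [ 0.22035749  0.02660564 -0.29611237]
46.8 0.03506054930655447 [0.53937819 0.26958898 0.22421707] [ 0.13276997 -0.12514606 -0.11467963]
```

View pics/t5_scene.png

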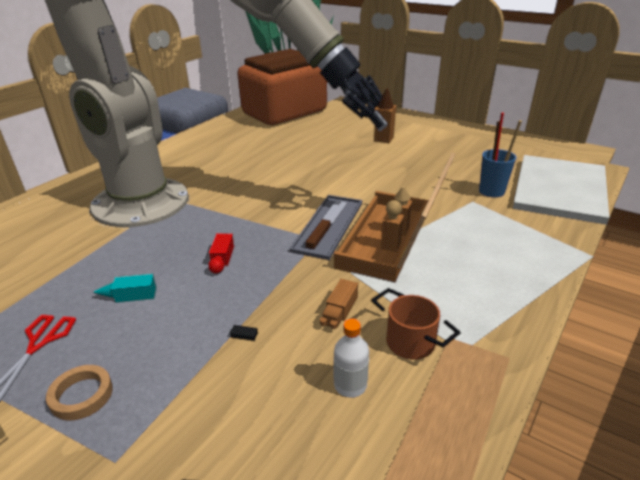

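Emit:
{"api": "apply_moves", "payload": {"series": [[0.004, -0.001, 0.035, 0, 0, 0, 0], [0.009, -0.001, 0.07, 0, 0, 0, 0], [0.013, -0.001, 0.104, 0, 0, 0, 0], [0.023, -0.001, 0.114, 0, 0, 0, 0], [0.033, -0.001, 0.124, 0, 0, 0, 0], [0.043, -0.001, 0.134, 0, 0, 0, 0], [0.053, -0.001, 0.144, 0, 0, 0, 0], [0.062, -0.001, 0.153, 0, 0, 0, 0], [0.062, -0.001, 0.153, 0, 0, 0, 0], [0.062, -0.001, 0.153, 0, 0, 0, 0]]}}

```text
t: 47.8
eef_pos: [0.6025, 0.282, 0.0716]
tcp_rot: [0.38, -0.094, 0.919, 0.04]
contact_force: [0.8, 0.9, -0.7]
width: 0.035
```

```bash
python3 pl2.py; python3 pic.py t6 '(.6,.21,.08)'
```

```text
[-0.0765, -0.0, -0.1914, 0.001, -0.001, -0.003] rows>= 4.1 tcp [0.523 0.265 0.261]
[-0.0483, -0.0003, -0.05, 0.001, -0.001, -0.003] rows>= 1.4 tcp [0.602 0.281 0.141]
[0.0011, -0.0004, -0.0004, 0.001, -0.001, -0.003] rows>= 0.0 tcp [0.602 0.281 0.071]
[0.0216, -0.0005, 0.0201, 0.001, -0.001, -0.003] rows>= 0.6 tcp [0.602 0.281 0.042]
47.8 0.03495020589194956 [-0.13  0.36 -0.58  2.15  1.76  0.48 -0.42] [ 0.76097887  0.93943388 -0.66289849]
47.9 0.03486152074075226 [0.60261428 0.28241171 0.07258311] [-0.12423865  0.05116706 -0.78578757]
```

View pics/t6_scene.png

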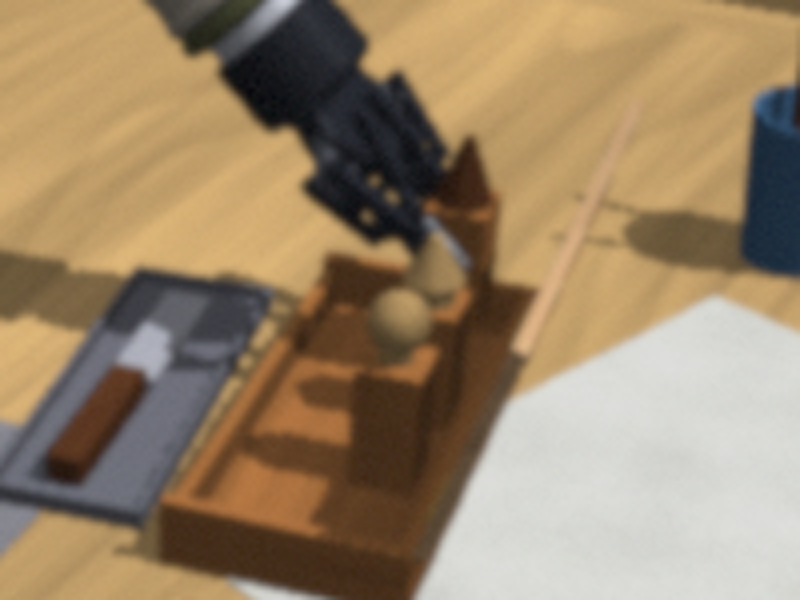

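View pics/t6_top.png

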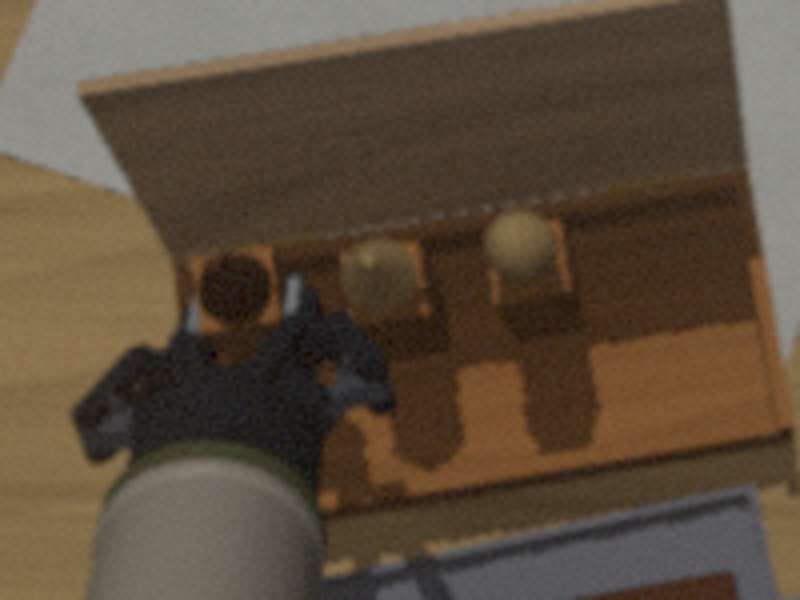

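Emit:
{"api": "apply_moves", "payload": {"series": [[0.008, 0, 0.008, 0, 0, 0, 0], [0.015, 0, 0.015, 0, 0, 0, 0], [0.019, 0, 0.019, 0, 0, 0, 0], [0.0215, 0, 0.0215, 0, 0, 0, 0], [0.0215, 0, 0.0215, 0, 0, 0, 0], [0.0215, 0, 0.0215, 0, 0, 0, 0]]}}

```text
t: 48.5
eef_pos: [0.6024, 0.2827, 0.0421]
tcp_rot: [0.381, -0.095, 0.919, 0.041]
contact_force: [0.6, 0.7, 1.0]
width: 0.0352
```

Emit:
{"api": "apply_moves", "payload": {"series": [[0.001, 0, 0.001, 0, 0, 0, 0], [0.0015, 0, 0.0015, 0, 0, 0, 0], [0.0015, 0, 0.0015, 0, 0, 0, 0]]}}

```text
t: 48.8
eef_pos: [0.603, 0.283, 0.0421]
tcp_rot: [0.383, -0.095, 0.918, 0.04]
contact_force: [-11.8, -6.6, 20.9]
width: 0.035
```

Emit:
{"api": "apply_moves", "payload": {"series": [[-0.001, 0, -0.001, 0, 0, 0, 0.035], [-0.001, 0, -0.001, 0, 0, 0, 0.046], [-0.001, 0, -0.001, 0, 0, 0, 0.046], [-0.001, 0, -0.001, 0, 0, 0, 0.046], [-0.001, 0, -0.02, 0, 0, 0, 0.046], [-0.001, 0, -0.05, 0, 0, 0, 0.046], [-0.001, 0, -0.09, 0, 0, 0, 0.05], [-0.03, 0, -0.13, 0, 0, 0, 0.06], [-0.05, 0, -0.15, 0, 0, 0, 0.06], [-0.05, 0, -0.15, 0, 0, 0, 0.06]], "newtons": 60}}

```text
t: 49.8
eef_pos: [0.5328, 0.2683, 0.1831]
tcp_rot: [0.381, -0.095, 0.919, 0.041]
contact_force: [0.1, 0.2, -0.5]
width: 0.0597
```

```bash
python3 pic.py t7;python3 c.py bear
```

```text
49.9 0.06010028596068326 [0.53347864 0.26871353 0.18389028] [ 1.00249116 -0.25729229 -0.19269993]
bear [ 0.6266 -0.0238 -1.3969] 0.079 ['top', 'scene']
   top [ 0.6268 -0.0238 -1.4005] 0.059
   scene [ 0.6265 -0.0234 -1.3743] 0.079
t 50.1
```

View pics/t7_scene.png

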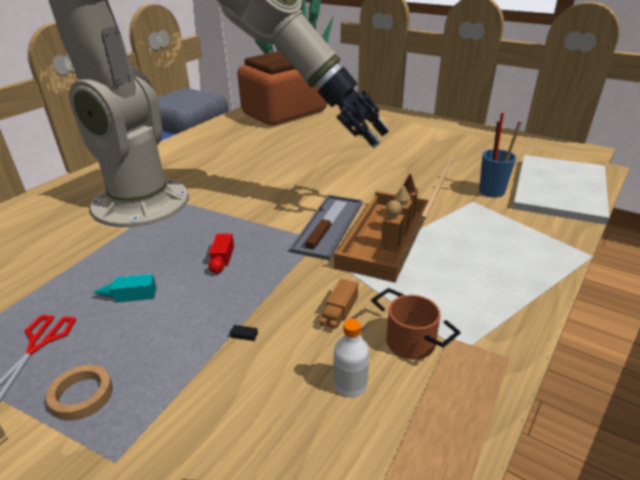

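View pics/t7_top.png

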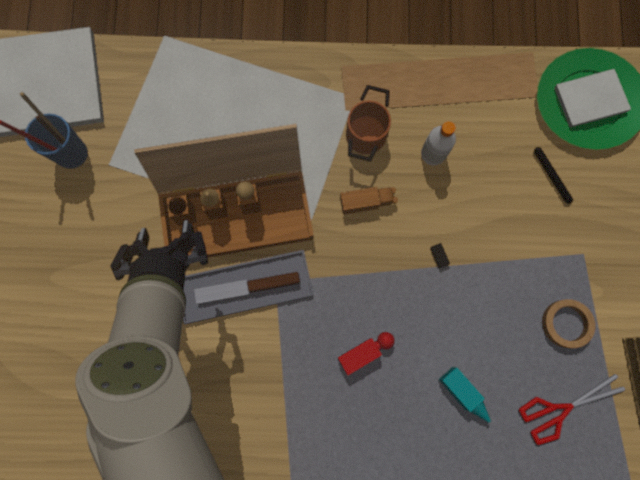

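```bash
python3 - <<'E'
from h import *
for z in(.03,.05,.07): print(unproj('top',(361,158),z),unproj('scene',(378,299),z), unproj('scene',(388,311),z))
import cv2
i=cv2.imread('pics/t7_top.png')[80:220,320:480]; cv2.imwrite('pics/crop_b.png',cv2.resize(i,None,fx=4,fy=4))
i=cv2.imread('pics/t7_scene.png')[260:400,310:470]; cv2.imwrite('pics/crop_b2.png',cv2.resize(i,None,fx=4,fy=4))
E
```

```text
[ 0.71665652 -0.05927346  0.03      ] [ 0.69592617 -0.03441067  0.03      ] [ 0.72590262 -0.05302603  0.03      ]
[ 0.70910919 -0.05763684  0.05      ] [ 0.70628757 -0.05538099  0.05      ] [ 0.73525385 -0.07336903  0.05      ]
[ 0.70156186 -0.05600022  0.07      ] [ 0.71664898 -0.07635132  0.07      ] [ 0.74460509 -0.09371204  0.07      ]
```

View pics/crop_b.png

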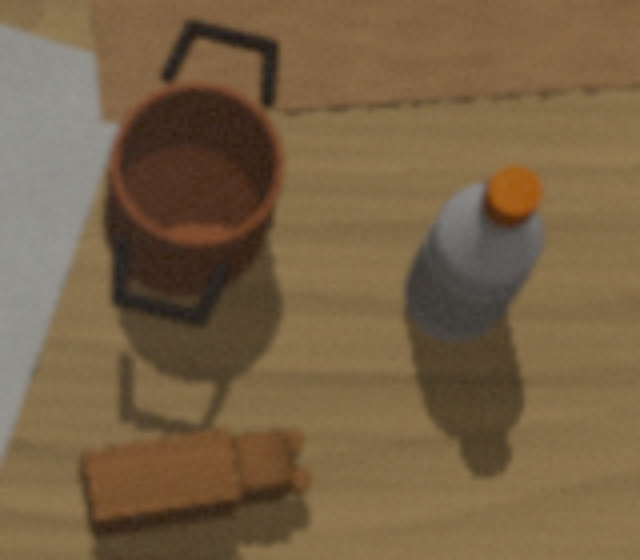

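View pics/crop_b2.png

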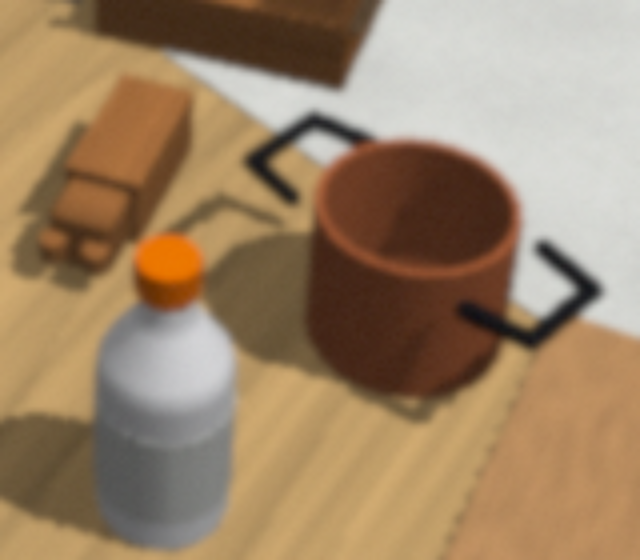

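```bash
python3 - <<'E'
from h import *
p0,R0,s=pose(); g0=p0-R0[:,2]*manip.grip_depth
y=-1.388; Rb=Rt(D,ang(y+np.pi/2)); p=np.array([.6266,-.0238,.022])+.036*ang(y)
rel([(g0+[0,0,.1],R0),(p+[0,0,.22],Rb),(p+[0,0,.1],Rb),(p,Rb)]); print(np.round(s['joint_pos'],2))
E
```

```text
[-0.0705, 0.0001, -0.0709, 0.0, 0.0, 0.0] rows>= 2.0 tcp [0.532 0.267 0.279]
[-0.0543, -0.3399, -0.0094, 0.622, 0.605, 1.505] rows>= 11.6 tcp [ 0.633 -0.059  0.223]
[0.0303, -0.3401, 0.0757, 0.622, 0.605, 1.505] rows>= 11.6 tcp [ 0.633 -0.059  0.103]
[0.1009, -0.3402, 0.1466, 0.622, 0.605, 1.505] rows>= 11.6 tcp [ 0.633 -0.059  0.003]
[-0.08 -0.01 -0.64  2.22  1.02  0.41  0.2 ]
```

Emit:
{"api": "apply_moves", "payload": {"series": [[-0.035, 0, -0.035, 0, 0, 0, 0.06], [-0.07, 0, -0.071, 0, 0, 0, 0.06], [-0.054, -0.34, -0.009, 0.622, 0.605, 1.505, 0.05], [-0.054, -0.34, -0.009, 0.622, 0.605, 1.505, 0.05], [-0.054, -0.34, -0.009, 0.622, 0.605, 1.505, 0.05], [-0.054, -0.34, -0.009, 0.622, 0.605, 1.505, 0.05], [-0.054, -0.34, -0.009, 0.622, 0.605, 1.505, 0.05], [-0.054, -0.34, -0.009, 0.622, 0.605, 1.505, 0.05], [-0.054, -0.34, -0.009, 0.622, 0.605, 1.505, 0.05], [-0.054, -0.34, -0.009, 0.622, 0.605, 1.505, 0.05], [-0.054, -0.34, -0.009, 0.622, 0.605, 1.505, 0.05], [-0.054, -0.34, -0.009, 0.622, 0.605, 1.505, 0.05], [-0.054, -0.34, -0.009, 0.622, 0.605, 1.505, 0.05], [-0.054, -0.34, -0.009, 0.622, 0.605, 1.505, 0.05], [-0.054, -0.34, -0.009, 0.622, 0.605, 1.505, 0.05], [-0.054, -0.34, -0.009, 0.622, 0.605, 1.505, 0.05], [-0.054, -0.34, -0.009, 0.622, 0.605, 1.505, 0.05]]}}

```text
t: 51.8
eef_pos: [0.6332, -0.0583, 0.2235]
tcp_rot: [0.0, 0.639, 0.769, 0.001]
contact_force: [0.2, 0.0, 0.5]
width: 0.0502
```

```bash
cat > bd.py <<'E'
from h import *
p0,R0,s=pose()
y=-1.388; Rb=Rt(D,ang(y+np.pi/2)); p=np.array([.6266,-.0238,.024])+.036*ang(y)
rel([(p+[0,0,.22],Rb),(p+[0,0,.1],Rb),(p,Rb)]); print(np.round(s['joint_pos'],2),s['t'])
E
python3 bd.py; python3 c.py bear; python3 pic.py b1
```

```text
[-0.0009, -0.0002, -0.0018, 0.002, -0.0, 0.002] rows>= 0.0 tcp [ 0.633 -0.059  0.225]
[-0.0009, -0.0004, 0.1182, 0.002, -0.0, 0.002] rows>= 2.4 tcp [ 0.633 -0.059  0.105]
[-0.0009, -0.0006, 0.2182, 0.002, -0.0, 0.002] rows>= 4.4 tcp [ 0.633 -0.059  0.005]
[ 0.14  0.42 -0.14  1.35  0.06  1.38  0.19] 51.8
bear [ 0.628  -0.025  -1.3979] 0.37 ['top', 'scene']
   top [ 0.6273 -0.0234 -1.3751] 0.664
   scene [ 0.628  -0.025  -1.3979] 0.074
t 52.0
52.1 0.04977162976293626 [ 0.63355539 -0.05856531  0.22460347] [ 0.48204922 -0.09307151  0.35718961]
```

View pics/b1_scene.png

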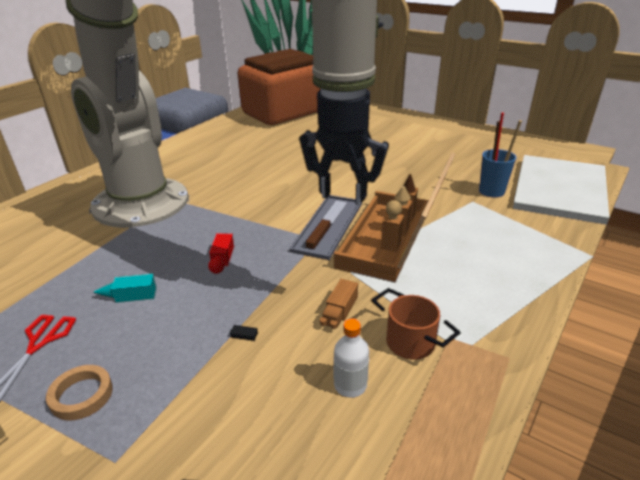

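Emit:
{"api": "apply_moves", "payload": {"series": [[-0.001, -0.0005, 0.05, 0, 0, 0, 0.05], [-0.001, -0.0005, 0.1, 0, 0, 0, 0.05], [-0.001, -0.0005, 0.14, 0, 0, 0, 0.05], [-0.001, -0.0005, 0.16, 0, 0, 0, 0.05], [-0.001, -0.0005, 0.16, 0, 0, 0, 0.05]]}}

```text
t: 52.6
eef_pos: [0.631, -0.0594, 0.0604]
tcp_rot: [-0.002, 0.64, 0.769, -0.001]
contact_force: [-0.2, -0.5, 0.1]
width: 0.0501
```

```bash
python3 bd.py; python3 pic.py b2 '(.64,-.06,.04)'
```

```text
[0.0002, 0.0015, -0.1649, -0.004, -0.002, 0.0] rows>= 3.3 tcp [ 0.633 -0.059  0.225]
[-0.0001, 0.002, -0.0449, -0.004, -0.002, 0.0] rows>= 0.9 tcp [ 0.633 -0.059  0.105]
[-0.0003, 0.0024, 0.0551, -0.004, -0.002, 0.0] rows>= 1.1 tcp [ 0.633 -0.059  0.005]
[ 0.14  0.54 -0.13  1.54  0.08  1.07  0.17] 52.6
52.7 0.04978400507618685 [ 0.63410363 -0.05949261  0.06507044] [ 0.94528172 -0.39772171  0.23535778]
```

View pics/b2_scene.png

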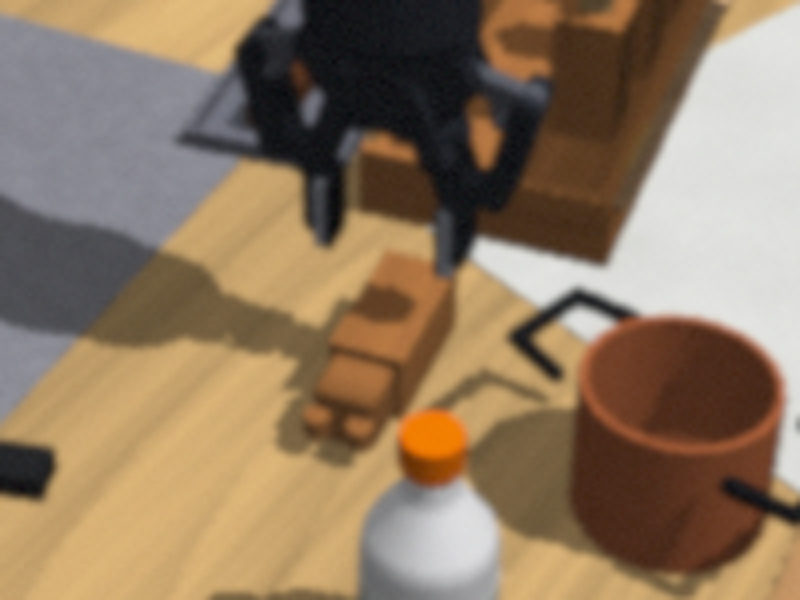

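Emit:
{"api": "apply_moves", "payload": {"series": [[0, 0, 0.03, 0, 0, 0, 0.05], [0, 0, 0.05, 0, 0, 0, 0.05], [0, 0, 0.058, 0, 0, 0, 0.05], [0, 0, 0.058, 0, 0, 0, 0.05], [0, 0, 0.058, 0, 0, 0, 0.0], [0, 0, 0.058, 0, 0, 0, 0.0], [0, 0, 0.058, 0, 0, 0, 0.0], [0, 0, 0.058, 0, 0, 0, 0.0], [0, 0, 0.058, 0, 0, 0, 0.0]], "newtons": 80}}

```text
t: 53.6
eef_pos: [0.6355, -0.0595, 0.0086]
tcp_rot: [0.002, 0.64, 0.769, 0.002]
contact_force: [-0.6, -0.5, 6.7]
width: 0.0344
```

Emit:
{"api": "apply_moves", "payload": {"series": [[0, 0, -0.02, 0, 0, 0, 0], [0, 0, -0.04, 0, 0, 0, 0], [-0.002, -0.035, -0.045, 0, 0, 0, 0], [-0.004, -0.075, -0.045, 0, 0, 0, 0], [-0.005, -0.115, -0.045, 0, 0, 0, 0], [-0.0055, -0.133, -0.045, 0, 0, 0, 0], [-0.0055, -0.133, -0.045, 0, 0, 0, 0], [-0.0055, -0.133, -0.025, 0, 0, 0, 0], [-0.0055, -0.133, -0.01, 0, 0, 0, 0], [-0.0055, -0.133, 0.0, 0, 0, 0, 0], [-0.0055, -0.133, 0.0, 0, 0, 0, 0], [-0.0055, -0.133, 0.0, 0, 0, 0, 0]]}}

```text
t: 54.8
eef_pos: [0.5051, -0.0887, 0.0078]
tcp_rot: [0.001, 0.639, 0.769, 0.001]
contact_force: [-9.1, 2.0, 17.8]
width: 0.0349
```

Emit:
{"api": "apply_moves", "payload": {"series": [[0, 0, -0.001, 0, 0, 0, 0.03], [0, 0, -0.001, 0, 0, 0, 0.05], [0, 0, -0.001, 0, 0, 0, 0.05], [0, 0, -0.001, 0, 0, 0, 0.05], [0, 0, -0.04, 0, 0, 0, 0.05], [0, 0, -0.09, 0, 0, 0, 0.05], [0, 0, -0.14, 0, 0, 0, 0.06], [0, 0, -0.19, 0, 0, 0, 0.06], [0, 0, -0.22, 0, 0, 0, 0.06], [0, 0, -0.22, 0, 0, 0, 0.06]], "newtons": 60}}

```text
t: 55.8
eef_pos: [0.5062, -0.0896, 0.2313]
tcp_rot: [0.004, 0.64, 0.769, 0.003]
contact_force: [0.2, -0.0, 0.4]
width: 0.06
```

```bash
sed -i "s/'bear':(.6275,-.0252,-1.3877)/'bear':(.498,-.053,-1.39)/" c.py; python3 c.py bear; python3 pic.py b3
```

```text
bear [ 0.4963 -0.053  -1.3578] 0.246 ['top', 'scene']
   top [ 0.4961 -0.0527 -1.3555] 0.399
   scene [ 0.4963 -0.0533 -1.3597] 0.092
t 56.0
56.1 0.06003527228305804 [ 0.502761   -0.08920658  0.22425126] [ 0.32895998 -0.20129556  0.28325968]
```

View pics/b3_scene.png

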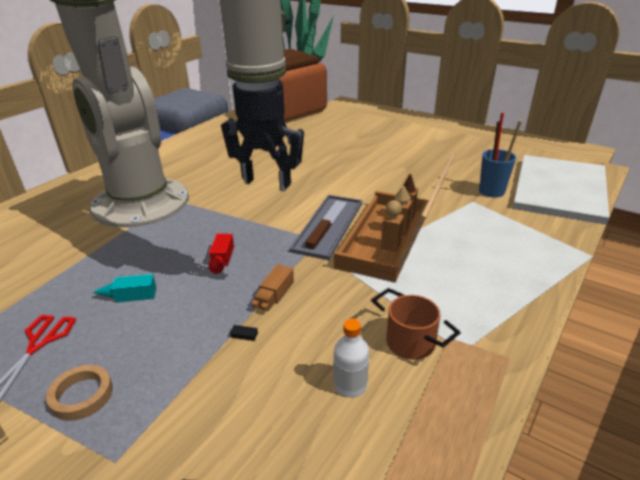

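View pics/b3_top.png

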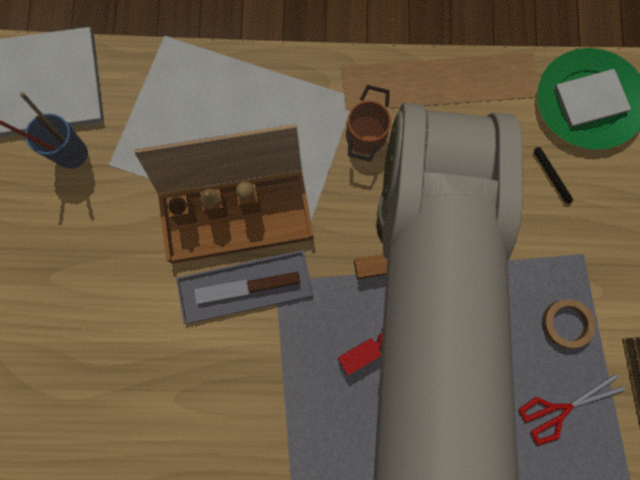

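```bash
python3 go.py .4965 -.053 -1.37
```

```text
[0.0057, -0.0296, -0.12, 0.0, 0.0, 0.0] rows>= 2.5 tcp [ 0.473 -0.089  0.344]
[-0.0848, 0.0026, -0.0235, 0.007, 0.784, -0.017] rows>= 5.2 tcp [ 0.521 -0.172  0.248]
[-0.0851, 0.0027, 0.1265, 0.007, 0.784, -0.017] rows>= 5.2 tcp [ 0.521 -0.172  0.098]
[-0.0004, 0.0012, 0.2115, 0.007, 0.784, -0.017] rows>= 5.2 tcp [ 0.504 -0.089  0.013]
[ 0.24  0.15 -0.14  1.68  0.02  1.31  0.28] 56.1
```

Emit:
{"api": "apply_moves", "payload": {"series": [[-0.085, 0.0026, -0.02, 0.007, 0.784, -0.017, 0.06], [-0.085, 0.0026, -0.02, 0.007, 0.784, -0.017, 0.06], [-0.085, 0.0026, -0.02, 0.007, 0.784, -0.017, 0.06], [-0.085, 0.0026, 0.02, 0.007, 0.784, -0.017, 0.06], [-0.085, 0.0026, 0.06, 0.007, 0.784, -0.017, 0.06], [-0.085, 0.0026, 0.1, 0.007, 0.784, -0.017, 0.06], [-0.085, 0.0026, 0.1265, 0.007, 0.784, -0.017, 0.06], [-0.085, 0.0026, 0.1265, 0.007, 0.784, -0.017, 0.06], [-0.085, 0.0026, 0.1265, 0.007, 0.784, -0.017, 0.06]]}}

```text
t: 57.0
eef_pos: [0.5218, -0.1718, 0.0994]
tcp_rot: [-0.296, 0.584, 0.716, 0.243]
contact_force: [1.1, -0.2, 1.5]
width: 0.0599
```

```bash
python3 c.py bear;  python3 pic.py b4 '(.51,-.11,.04)'; python3 go.py .4965 -.053 -1.37;
```

```text
bear [ 0.4981 -0.0539 -1.3929] 0.122 ['top', 'scene']
   top [ 0.4975 -0.0539 -1.392 ] 0.091
   scene [ 0.4979 -0.0526 -1.3948] 0.135
t 57.2
57.3 0.0602797972284535 [ 0.52255223 -0.17244247  0.1010471 ] [1.24951418 0.31983256 0.30673006]
[0.0889, -0.0288, -0.081, 0.0, 0.0, 0.0] rows>= 2.5 tcp [ 0.493 -0.172  0.221]
[0.1038, -0.001, -0.1035, 0.003, 0.003, 0.003] rows>= 2.9 tcp [ 0.521 -0.172  0.248]
[-0.002, -0.0017, 0.0028, 0.003, 0.003, 0.003] rows>= 0.1 tcp [ 0.521 -0.172  0.098]
[-0.0016, -0.0021, 0.1228, 0.003, 0.003, 0.003] rows>= 2.5 tcp [ 0.504 -0.089  0.013]
[ 0.63  0.75 -0.07  1.34 -0.49  1.64  0.89] 57.3
```

View pics/b4_top.png

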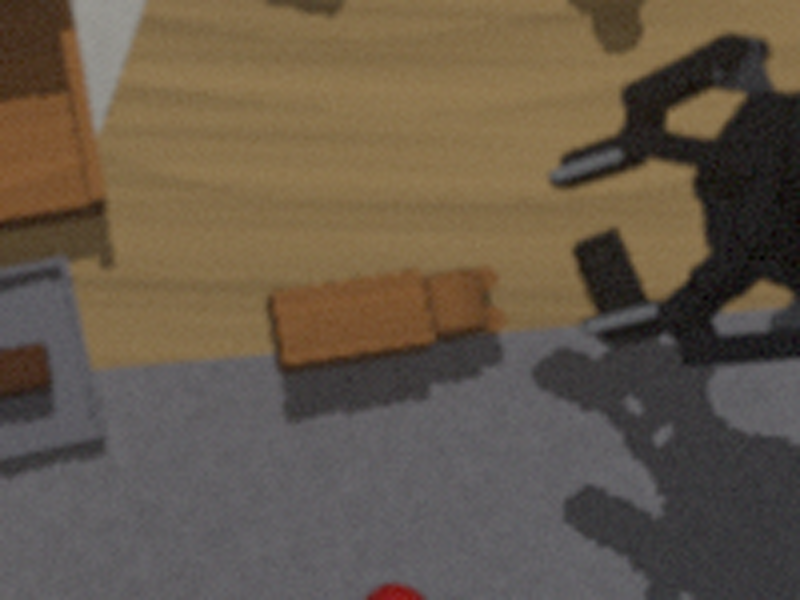

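```bash
python3 go.py .4978 -.0535 -1.392
```

```text
[0.0889, -0.0288, -0.081, 0.0, 0.0, 0.0] rows>= 2.5 tcp [ 0.493 -0.172  0.221]
[0.1033, -0.0025, -0.104, -0.012, 0.003, 0.019] rows>= 2.9 tcp [ 0.519 -0.173  0.248]
[-0.0025, -0.0032, 0.0023, -0.012, 0.003, 0.019] rows>= 0.2 tcp [ 0.519 -0.173  0.098]
[-0.0021, -0.0017, 0.1223, -0.012, 0.003, 0.019] rows>= 2.4 tcp [ 0.504 -0.09   0.013]
[ 0.63  0.75 -0.07  1.34 -0.49  1.64  0.89] 57.3
```

Emit:
{"api": "apply_moves", "payload": {"series": [[-0.002, -0.002, 0.045, -0.006, 0, 0.01, 0.055], [-0.002, -0.002, 0.09, -0.012, 0.003, 0.019, 0.055], [-0.002, -0.002, 0.11, -0.012, 0.003, 0.019, 0.055], [-0.002, -0.002, 0.122, -0.012, 0.003, 0.019, 0.055], [-0.002, -0.002, 0.122, -0.012, 0.003, 0.019, 0.055], [-0.002, -0.002, 0.122, -0.012, 0.003, 0.019, 0.0], [-0.002, -0.002, 0.122, -0.012, 0.003, 0.019, 0.0], [-0.002, -0.002, 0.122, -0.012, 0.003, 0.019, 0.0], [-0.002, -0.002, 0.122, -0.012, 0.003, 0.019, 0.0], [-0.002, -0.002, 0.122, -0.012, 0.003, 0.019, 0.0], [-0.002, -0.002, 0.122, -0.012, 0.003, 0.019, 0.0]], "newtons": 80}}

```text
t: 58.4
eef_pos: [0.5045, -0.0916, 0.0128]
tcp_rot: [-0.293, 0.593, 0.708, 0.245]
contact_force: [-0.0, -4.5, 5.8]
width: 0.0354
```

```bash
python3 pl.py .4978 -.0535 -1.392 -.098 .025; python3 pic.py b5 '(.51,-.11,.04)'
```

```text
s 0.05188004375661319 zg 0.026064559817819605 lat -0.00023683777639920566 width 0.035423250815012006
[0.1414, -0.0, -0.1415, 0.0, 0.0, 0.0] rows>= 4.0 tcp [ 0.504 -0.092  0.213]
[0.2868, 0.0872, -0.0723, -0.0, -1.195, -1.74] rows>= 14.1 tcp [0.564 0.073 0.267]
[0.1542, 0.1672, 0.0638, -0.0, -1.195, -1.74] rows>= 14.1 tcp [0.642 0.09  0.077]
[0.1329, 0.1672, 0.085, -0.0, -1.195, -1.74] rows>= 14.1 tcp [0.642 0.09  0.047]
58.5 0.034998960813563386 [ 0.50446111 -0.09160254  0.01283519] [ 0.81076615 -4.89927423  6.21433892]
```

View pics/b5_top.png

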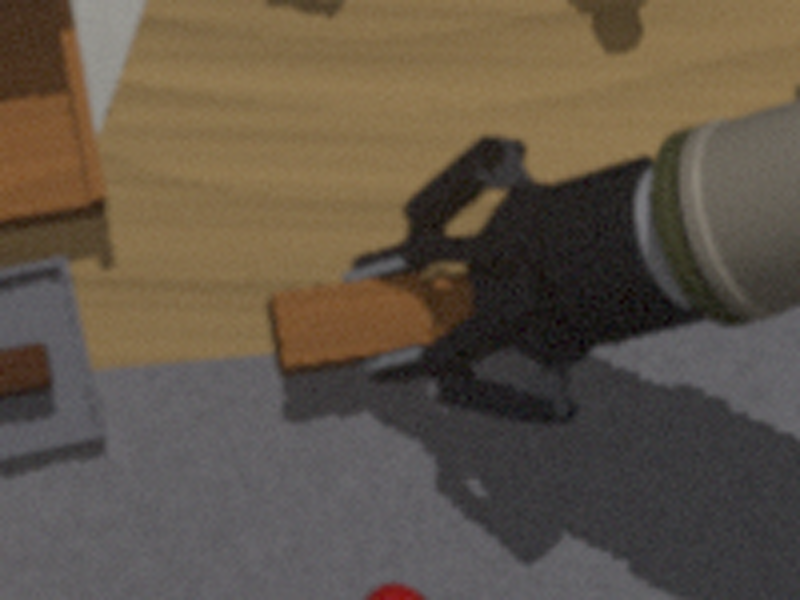

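Emit:
{"api": "apply_moves", "payload": {"series": [[0.04, 0, -0.04, 0, 0, 0, 0], [0.09, 0, -0.09, 0, 0, 0, 0], [0.141, 0, -0.141, 0, 0, 0, 0], [0.17, 0.02, -0.13, 0, -0.15, -0.22, 0], [0.26, 0.103, -0.045, 0, -1.195, -1.74, 0], [0.26, 0.103, -0.045, 0, -1.195, -1.74, 0], [0.26, 0.103, -0.045, 0, -1.195, -1.74, 0], [0.26, 0.103, -0.045, 0, -1.195, -1.74, 0], [0.26, 0.103, -0.045, 0, -1.195, -1.74, 0], [0.26, 0.103, -0.045, 0, -1.195, -1.74, 0], [0.26, 0.103, -0.045, 0, -1.195, -1.74, 0], [0.26, 0.103, -0.045, 0, -1.195, -1.74, 0], [0.26, 0.103, -0.045, 0, -1.195, -1.74, 0], [0.26, 0.103, -0.045, 0, -1.195, -1.74, 0], [0.26, 0.103, -0.045, 0, -1.195, -1.74, 0], [0.26, 0.103, -0.045, 0, -1.195, -1.74, 0], [0.26, 0.103, -0.045, 0, -1.195, -1.74, 0], [0.26, 0.103, -0.045, 0, -1.195, -1.74, 0], [0.26, 0.103, -0.045, 0, -1.195, -1.74, 0], [0.26, 0.103, -0.045, 0, -1.195, -1.74, 0]]}}

```text
t: 60.5
eef_pos: [0.5791, 0.0782, 0.2286]
tcp_rot: [0.379, -0.094, 0.92, 0.041]
contact_force: [-0.0, -0.5, -0.9]
width: 0.0348
```

```bash
python3 pl2.py; python3 pic.py b6
```

```text
[-0.0154, -0.0016, -0.0384, 0.003, -0.003, -0.004] rows>= 0.8 tcp [0.564 0.073 0.267]
[0.0125, -0.0022, 0.1031, 0.003, -0.003, -0.004] rows>= 2.1 tcp [0.642 0.09  0.147]
[0.0619, -0.0026, 0.1528, 0.003, -0.003, -0.004] rows>= 3.3 tcp [0.642 0.09  0.077]
[0.0823, -0.0027, 0.1733, 0.003, -0.003, -0.004] rows>= 3.8 tcp [0.642 0.09  0.048]
60.5 0.03483547860682087 [ 0.15 -0.16 -0.29  2.22 -0.28  0.3   1.85] [-0.01547649 -0.49222344 -0.87218836]
60.6 0.03511598762250462 [0.57920529 0.07814787 0.2284698 ] [-0.20267672 -0.35238029 -0.63803648]
```

View pics/b6_scene.png

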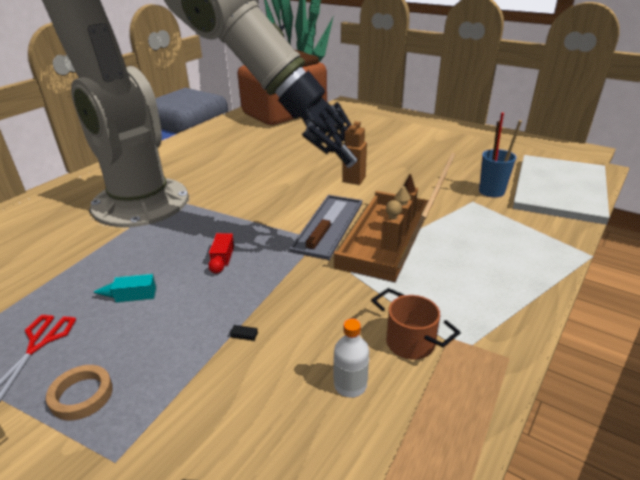

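Emit:
{"api": "apply_moves", "payload": {"series": [[0.004, -0.001, 0.035, 0, 0, 0, 0], [0.009, -0.002, 0.07, 0, 0, 0, 0], [0.0125, -0.0025, 0.103, 0, 0, 0, 0], [0.0125, -0.0025, 0.103, 0, 0, 0, 0]]}}

```text
t: 61.0
eef_pos: [0.6412, 0.0891, 0.1405]
tcp_rot: [0.376, -0.095, 0.921, 0.041]
contact_force: [-1.0, -0.0, -2.2]
width: 0.0349
```

```bash
python3 pl2.py; python3 pic.py b7 '(.6,.15,.08)'
```

```text
[-0.0318, 0.001, -0.1455, 0.005, -0.01, -0.003] rows>= 3.0 tcp [0.564 0.073 0.267]
[-0.0049, 0.0003, -0.0038, 0.005, -0.01, -0.003] rows>= 0.1 tcp [0.642 0.09  0.147]
[0.0441, -0.0001, 0.0461, 0.005, -0.01, -0.003] rows>= 1.3 tcp [0.642 0.09  0.077]
[0.0644, -0.0003, 0.0669, 0.005, -0.01, -0.003] rows>= 1.9 tcp [0.642 0.09  0.048]
61.0 0.03491506317411317 [ 0.08  0.13 -0.26  2.18  0.02  0.07  1.59] [-0.98657225 -0.04661264 -2.18145564]
61.1 0.03489642327285963 [0.64121443 0.0891616  0.1445721 ] [-0.11057254 -0.58917204 -1.15370985]
```

View pics/b7_scene.png

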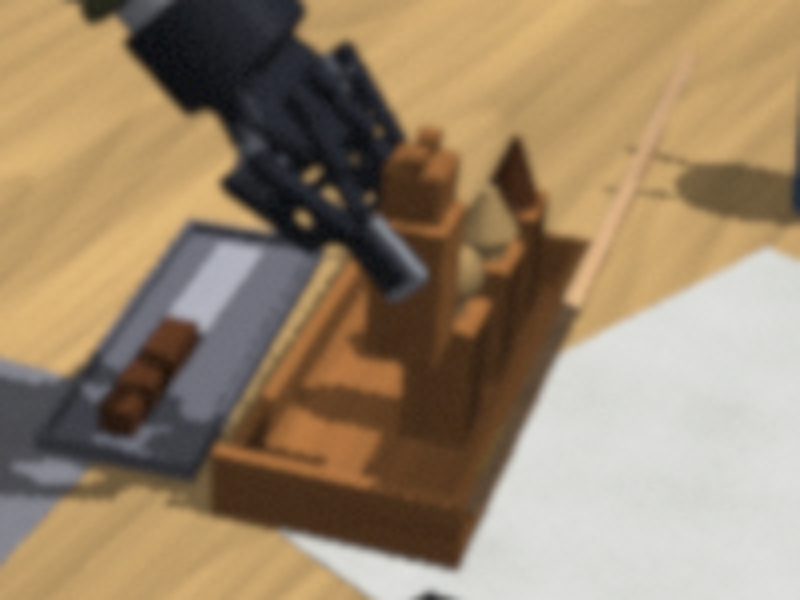

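Emit:
{"api": "apply_moves", "payload": {"series": [[0.004, 0, 0.006, 0, 0, 0, 0], [0.01, 0, 0.012, 0, 0, 0, 0], [0.015, 0, 0.017, 0, 0, 0, 0], [0.02, 0, 0.022, 0, 0, 0, 0], [0.02, 0, 0.022, 0, 0, 0, 0]]}}

```text
t: 61.6
eef_pos: [0.6425, 0.0889, 0.1195]
tcp_rot: [0.375, -0.096, 0.921, 0.041]
contact_force: [0.2, -0.2, -0.6]
width: 0.0348
```

```bash
python3 pl2.py
```

```text
[-0.0453, 0.0015, -0.1614, 0.004, -0.012, -0.001] rows>= 3.4 tcp [0.564 0.073 0.267]
[-0.0187, 0.0009, -0.0197, 0.004, -0.012, -0.001] rows>= 0.5 tcp [0.642 0.09  0.147]
[0.0303, 0.0006, 0.0304, 0.004, -0.012, -0.001] rows>= 0.9 tcp [0.642 0.09  0.077]
[0.0505, 0.0005, 0.0511, 0.004, -0.012, -0.001] rows>= 1.4 tcp [0.642 0.09  0.048]
61.6 0.03480226572014834 [ 0.03  0.16 -0.21  2.19  0.16  0.02  1.46] [ 0.24408602 -0.18748112 -0.62164823]
```

```bash
cat > pl3.py <<'E'
from h import *; import json,sys
g=json.load(open('g.json')); dy=float(sys.argv[1]); sy=float(sys.argv[2]); x=float(sys.argv[3])
P,Rp=place(sy,g['yaw'],x=x,s=g['s'],zg=g['zg'],flip=g['flip'],hdir=-ang(CY+dy))
rel([(P+[0,0,.15],Rp),(P+[0,0,.10],Rp),(P+[0,0,.03],Rp),(P+[0,0,.001],Rp)]); s=state(); print(s['t'],s['width'],np.round(s['joint_pos'],2),s['contact_force'])
E
python3 pl3.py -.22 -.1 .022
```

```text
[-0.0514, -0.0021, -0.0576, 0.159, -0.012, 0.156] rows>= 1.5 tcp [0.64  0.086 0.197]
[-0.0164, -0.0023, -0.0219, 0.159, -0.012, 0.156] rows>= 1.5 tcp [0.64  0.086 0.147]
[0.0325, -0.0025, 0.0282, 0.159, -0.012, 0.156] rows>= 1.5 tcp [0.64  0.086 0.077]
[0.0528, -0.0026, 0.0489, 0.159, -0.012, 0.156] rows>= 1.5 tcp [0.64  0.086 0.048]
61.6 0.03480226572014834 [ 0.03  0.16 -0.21  2.19  0.16  0.02  1.46] [ 0.24408602 -0.18748112 -0.62164823]
```

Emit:
{"api": "apply_moves", "payload": {"series": [[-0.025, 0, -0.03, 0, 0, 0, 0], [-0.05, -0.001, -0.055, 0.03, 0, 0.03, 0], [-0.051, -0.002, -0.058, 0.08, -0.006, 0.08, 0], [-0.051, -0.002, -0.058, 0.159, -0.012, 0.156, 0], [-0.051, -0.002, -0.058, 0.159, -0.012, 0.156, 0], [-0.051, -0.002, -0.058, 0.159, -0.012, 0.156, 0], [-0.04, -0.002, -0.046, 0.159, -0.012, 0.156, 0], [-0.028, -0.002, -0.034, 0.159, -0.012, 0.156, 0], [-0.016, -0.002, -0.022, 0.159, -0.012, 0.156, 0], [-0.016, -0.002, -0.022, 0.159, -0.012, 0.156, 0]]}}

```text
t: 62.6
eef_pos: [0.6378, 0.0859, 0.1441]
tcp_rot: [0.381, 0.006, 0.924, -0.003]
contact_force: [-0.4, 0.1, -0.8]
width: 0.0348
```

```bash
python3 pl3.py -.22 -.1 .022; python3 pic.py b8 '(.6,.15,.08)'
```

```text
[-0.0382, -0.0001, -0.0361, -0.0, -0.003, 0.001] rows>= 1.1 tcp [0.64  0.086 0.197]
[-0.003, -0.0, -0.0006, -0.0, -0.003, 0.001] rows>= 0.1 tcp [0.64  0.086 0.147]
[0.0464, 0.0, 0.049, -0.0, -0.003, 0.001] rows>= 1.3 tcp [0.64  0.086 0.077]
[0.0668, 0.0, 0.0696, -0.0, -0.003, 0.001] rows>= 1.9 tcp [0.64  0.086 0.048]
62.6 0.0348245726263991 [-0.1   0.12 -0.22  2.18  1.24  0.26  0.12] [-0.35077256  0.10503788 -0.78491408]
62.7 0.03506636836713811 [0.6393279  0.08627192 0.14708518] [ 0.68409398 -0.28637498 -0.29007341]
```

View pics/b8_scene.png

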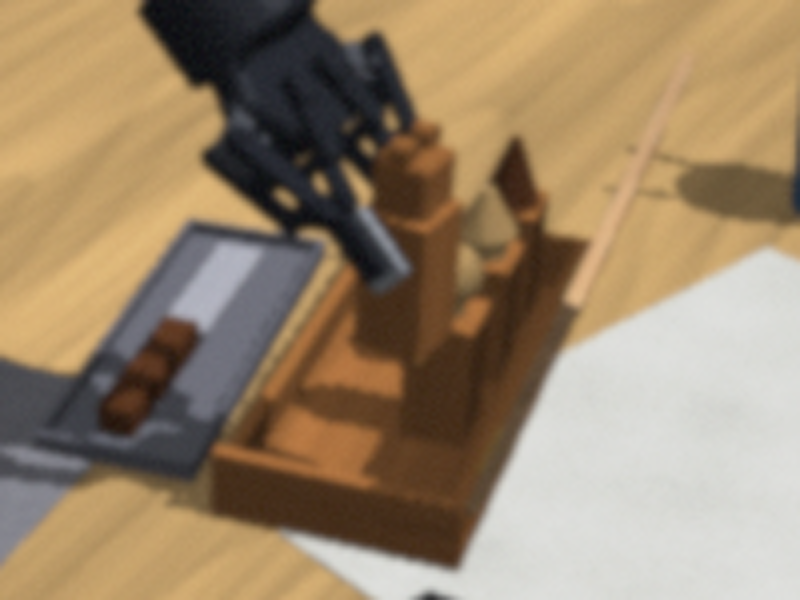

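View pics/b8_top.png

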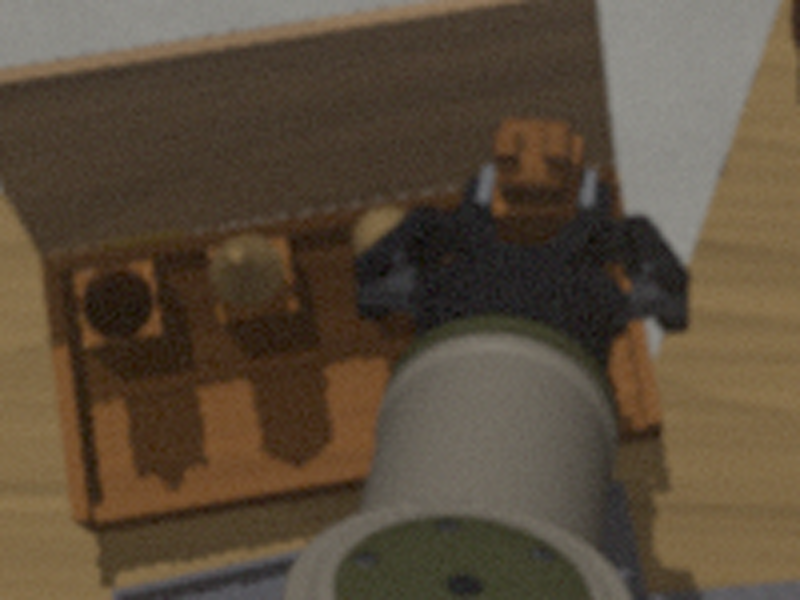

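```bash
python3 - <<'E'
from h import *
from scipy.optimize import least_squares
p,Rm,s=pose()
u,v=proj('top',(.6,.15,.08))[0].astype(int)
def full(c): return np.array([c[0]/4+u-100,c[1]/4+v-75])
# outermost knuckle points
obs=[(1,full((360,290))),(-1,full((688,305)))]
pr=proj('top',[p+Rm@np.array([0,.04,-.06]),p+Rm@np.array([0,-.04,-.06])]); print(pr,obs)
sg=-1 if pr[0][0]>pr[1][0] else 1
sg=1 if pr[0][0]<pr[1][0] else -1
f=lambda q: np.concatenate([proj('top',p+Rm@np.array([q[2],o*sg*q[0],-q[1]]))[0]-c for o,c in obs])
r=least_squares(f,[.05,.07,0]); print(r.x,r.fun)
Y,Z,X=r.x
import json; g=json.load(open('g.json'))
for dy,sy,x in((-.22,-.1,.022),(-.15,-.1,.022)):
    P,Rp=place(sy,g['yaw'],x=x,s=g['s'],zg=g['zg'],hdir=-ang(CY+dy)); t=P+Rp[:,2]*manip.grip_depth
    for o in(1,-1):
        k=t+Rp@np.array([X,o*Y,-Z])-C0; print(dy,'knuckle case', k@cu,k@cv_,k[2])
E
```

```text
[[254.89053316 189.32536534]
 [303.73343964 191.3644351 ]] [(1, array([238. , 202.5])), (-1, array([320.  , 206.25]))]
[0.06762299 0.06752892 0.02205505] [-0.00716463  0.16978472  0.0069615  -0.16995226]
-0.22 knuckle case -0.020027300201620146 -0.021308744033143368 0.07881203318895177
-0.22 knuckle case -0.04954198122995515 -0.1532949589508352 0.07881203318895176
-0.15 knuckle case -0.025428265856959717 -0.024440967941085884 0.07881203318895177
-0.15 knuckle case -0.04563917375828486 -0.1581682894812545 0.07881203318895176
```

Emit:
{"api": "apply_moves", "payload": {"series": [[0.008, 0, 0.01, 0, -0.003, 0, 0], [0.018, 0, 0.02, 0, -0.003, 0, 0], [0.028, 0, 0.03, 0, -0.003, 0, 0], [0.038, 0, 0.04, 0, -0.003, 0, 0], [0.0465, 0, 0.049, 0, -0.003, 0, 0], [0.0465, 0, 0.049, 0, -0.003, 0, 0], [0.0465, 0, 0.049, 0, -0.003, 0, 0]]}}

```text
t: 63.4
eef_pos: [0.642, 0.0859, 0.0806]
tcp_rot: [0.385, 0.007, 0.923, -0.003]
contact_force: [-0.0, 0.1, -0.9]
width: 0.0347
```

```bash
python3 pl3.py -.22 -.1 .022; python3 pic.py b9 '(.6,.15,.08)'
```

```text
[-0.0808, -0.0001, -0.0834, -0.0, 0.005, -0.001] rows>= 2.3 tcp [0.64  0.086 0.197]
[-0.0452, -0.0001, -0.0482, -0.0, 0.005, -0.001] rows>= 1.3 tcp [0.64  0.086 0.147]
[0.0045, -0.0001, 0.001, -0.0, 0.005, -0.001] rows>= 0.1 tcp [0.64  0.086 0.077]
[0.0251, -0.0001, 0.0214, -0.0, 0.005, -0.001] rows>= 0.7 tcp [0.64  0.086 0.048]
63.4 0.03466000752825523 [-0.11  0.25 -0.21  2.22  1.9   0.29 -0.55] [-0.00635573  0.10174279 -0.89182326]
63.5 0.034993833398404096 [0.64217205 0.08606853 0.0810607 ] [-0.007674   -0.06647766 -0.69356678]
```

View pics/b9_scene.png

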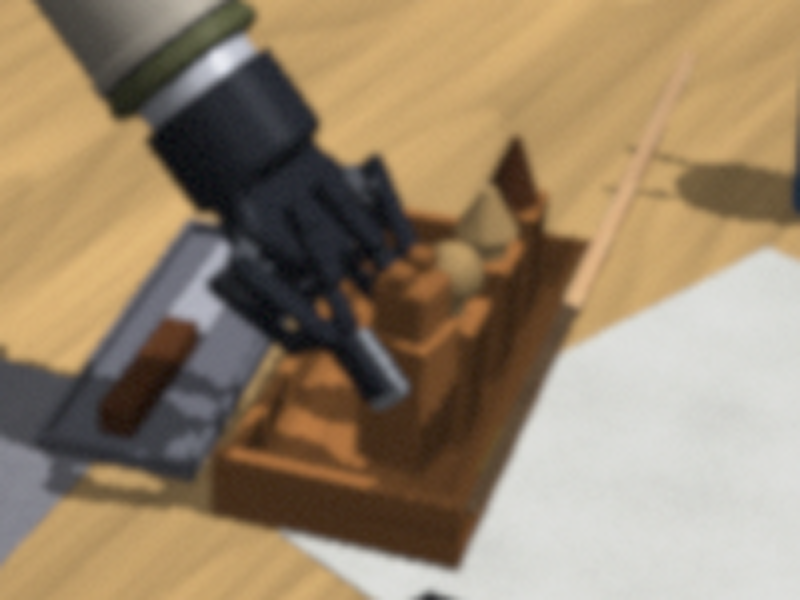

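View pics/b9_top.png

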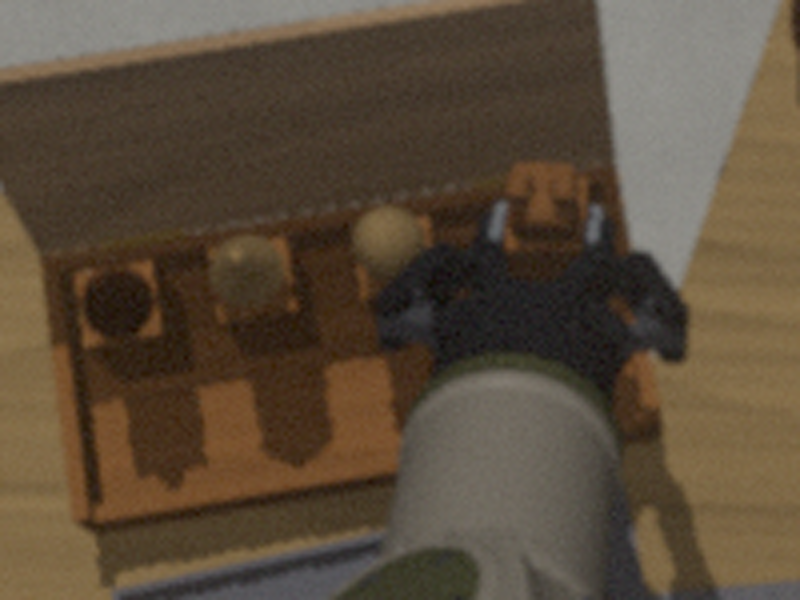

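Emit:
{"api": "apply_moves", "payload": {"series": [[0.008, 0, 0.005, 0, 0.003, 0, 0], [0.014, 0, 0.011, 0, 0.004, 0, 0], [0.02, 0, 0.0165, 0, 0.004, 0, 0], [0.024, 0, 0.0205, 0, 0.004, 0, 0], [0.026, 0, 0.0225, 0, 0.004, 0, 0], [0.026, 0, 0.0225, 0, 0.004, 0, 0]]}}

```text
t: 64.1
eef_pos: [0.6417, 0.0865, 0.0495]
tcp_rot: [0.386, 0.007, 0.922, -0.003]
contact_force: [-5.6, -0.0, 14.5]
width: 0.0348
```

```bash
python3 pl3.py -.22 -.1 .022; python3 pic.py b10 '(.6,.15,.08)'
```

```text
[-0.1033, -0.0007, -0.1049, -0.0, 0.008, -0.0] rows>= 2.9 tcp [0.64  0.086 0.197]
[-0.0677, -0.0007, -0.0698, -0.0, 0.008, -0.0] rows>= 1.9 tcp [0.64  0.086 0.147]
[-0.0178, -0.0007, -0.0207, -0.0, 0.008, -0.0] rows>= 0.5 tcp [0.64  0.086 0.077]
[0.0028, -0.0007, -0.0003, -0.0, 0.008, -0.0] rows>= 0.1 tcp [0.64  0.086 0.048]
64.1 0.03479552921335033 [-0.06  0.33 -0.27  2.23  2.12  0.35 -0.75] [-5.62235677 -0.04459397 14.51055113]
64.2 0.03507551179070995 [0.64173693 0.08642805 0.04945448] [-6.00409805 -0.77473908 12.99452087]
```

View pics/b10_scene.png

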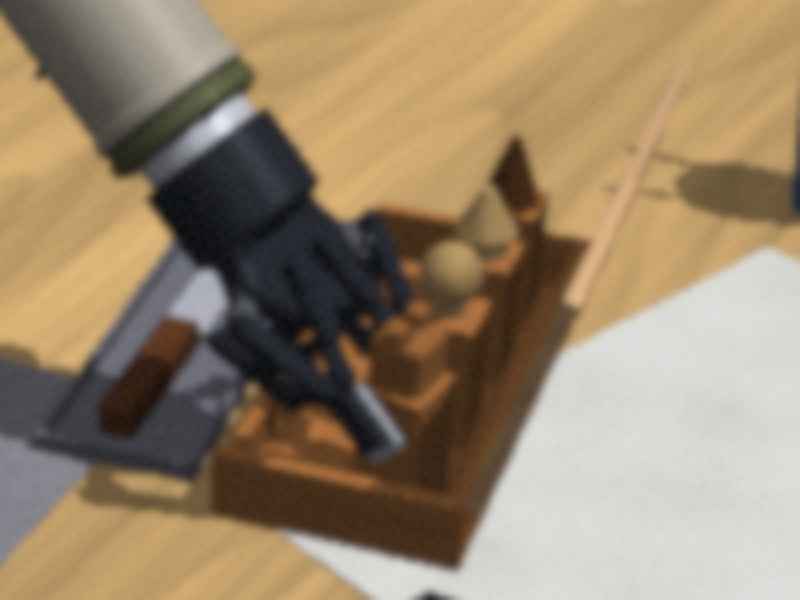

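On the floor with contact; release and back off.

Emit:
{"api": "apply_moves", "payload": {"series": [[-0.001, 0, -0.001, 0, 0, 0, 0.035], [-0.001, 0, -0.001, 0, 0, 0, 0.045], [-0.001, 0, -0.001, 0, 0, 0, 0.045], [-0.001, 0, -0.001, 0, 0, 0, 0.045], [-0.001, 0, -0.02, 0, 0, 0, 0.045], [-0.001, 0, -0.045, 0, 0, 0, 0.045], [-0.001, 0, -0.08, 0, 0, 0, 0.045], [-0.03, 0, -0.12, 0, 0, 0, 0.05], [-0.05, 0, -0.15, 0, 0, 0, 0.06], [-0.05, 0, -0.15, 0, 0, 0, 0.06]], "newtons": 60}}

```text
t: 65.2
eef_pos: [0.5752, 0.0803, 0.1598]
tcp_rot: [0.382, 0.011, 0.924, -0.01]
contact_force: [0.2, -0.2, -0.0]
width: 0.0599
```

```bash
python3 pic.py b11 '(.6,.15,.06)'; python3 - <<'E'
from h import *
print(state()['eef_pos'])
rel([(np.array([.45,-.2,.3]),Rt(D,ang(-.3))),])
E
```

```text
65.3 0.059809336271670475 [0.57652492 0.08111296 0.16242043] [0.54889155 0.37276443 0.48174385]
[0.57652492 0.08111296 0.16242043]
[0.0014, -0.2855, -0.1662, 0.715, 0.555, 1.739] rows>= 13.1 tcp [ 0.45  -0.2    0.281]
```

View pics/b11_scene.png

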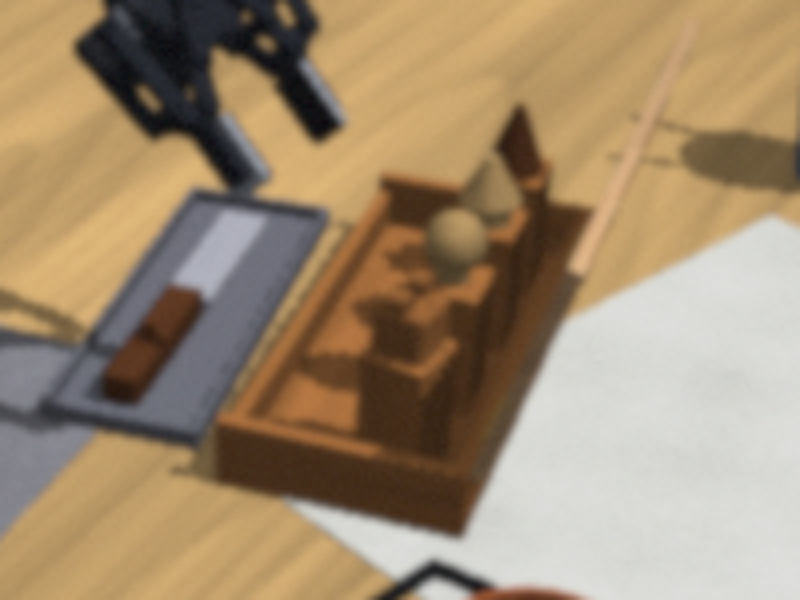

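View pics/b11_top.png

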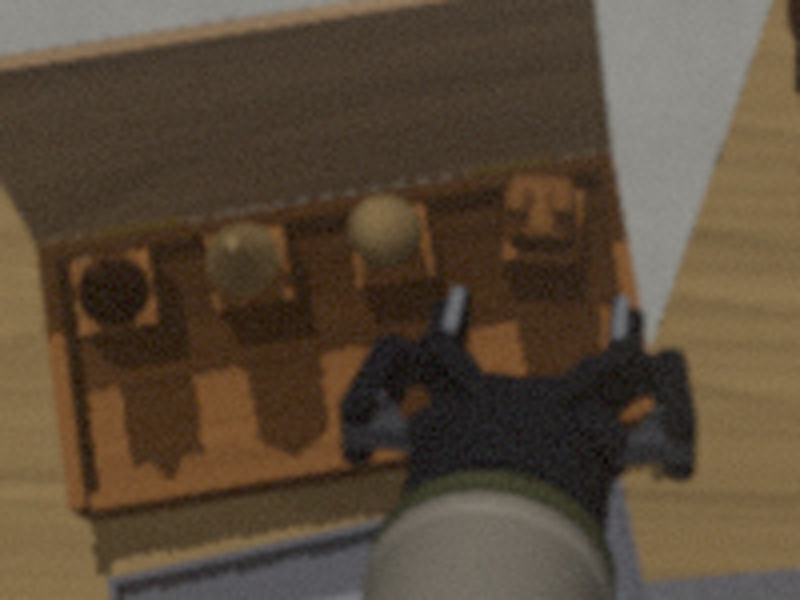

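Emit:
{"api": "apply_moves", "payload": {"series": [[-0.03, 0, -0.05, 0, 0, 0, 0.06], [-0.05, 0, -0.09, 0, 0, 0, 0.06], [0, -0.285, -0.166, 0.715, 0.555, 1.739, 0.06], [0, -0.285, -0.166, 0.715, 0.555, 1.739, 0.06], [0, -0.285, -0.166, 0.715, 0.555, 1.739, 0.06], [0, -0.285, -0.166, 0.715, 0.555, 1.739, 0.06], [0, -0.285, -0.166, 0.715, 0.555, 1.739, 0.06], [0, -0.285, -0.166, 0.715, 0.555, 1.739, 0.06], [0, -0.285, -0.166, 0.715, 0.555, 1.739, 0.06], [0, -0.285, -0.166, 0.715, 0.555, 1.739, 0.06], [0, -0.285, -0.166, 0.715, 0.555, 1.739, 0.06], [0, -0.285, -0.166, 0.715, 0.555, 1.739, 0.06], [0, -0.285, -0.166, 0.715, 0.555, 1.739, 0.06], [0, -0.285, -0.166, 0.715, 0.555, 1.739, 0.06], [0, -0.285, -0.166, 0.715, 0.555, 1.739, 0.06], [0, -0.285, -0.166, 0.715, 0.555, 1.739, 0.06], [0, -0.285, -0.166, 0.715, 0.555, 1.739, 0.06], [0, -0.285, -0.166, 0.715, 0.555, 1.739, 0.06]]}}

```text
t: 67.1
eef_pos: [0.4506, -0.1998, 0.2795]
tcp_rot: [0.0, 0.804, 0.595, -0.003]
contact_force: [0.2, -0.0, 0.7]
width: 0.0602
```

```bash
python3 pic.py f1; python3 lid.py | grep -v '^1.[567]'; python3 - <<'E'
from b import *
for n in("top","scene"): imaging.camera(n)
x,f,m=locate('knife',None,[.4583,.1533,1.786],.004,False); print('knife',x,f,list(m))
for q,sy in(('doll',-.031),('gnome',.036),('tower',.098),('bear',-.1)):
    w=cw(.025,sy,0)
    x,f,m=locate(q,None,[w[0],w[1],CY],.008,False); d=np.r_[x[:2],0]-C0
    print(q,'case xy',np.round([d@cu,d@cv_],3),'yaw',round(x[2],2),'iou err',round(f,2),list(m))
print(state()['t'])
E
```

```text
67.2 0.06056446967269666 [ 0.45070436 -0.19954989  0.28001755] [ 0.48425259 -0.08344108 -0.3581895 ]
scene lid_lip [(0.72, array([438.3, 180.9]))]
scene lid_hinge [(0.6, array([415.6, 229.4])), (0.6, array([327.7, 226.7]))]
1.8 [434.1 178.7]
1.85 [437.2 180. ]
top lid_lip [(0.64, array([213.1, 142.4])), (0.21, array([363.2, 135.2]))]
top lid_hinge [(0.86, array([230.9, 181.4])), (0.33, array([248.9, 286.2]))]
1.8 [216.6 142.8]
1.85 [216.3 139.7]
[-0.00823658 -0.41196535 -1.00301849] [ 0.45092755 -0.19976961  0.28012339]
knife [0.45907555 0.15462849 1.78708726] 0.1042876564067367 ['top', 'scene']
doll case xy [ 0.024 -0.028] yaw 0.31 iou err 0.29 ['top', 'scene']
gnome case xy [0.026 0.037] yaw 0.31 iou err 0.3 ['top', 'scene']
tower case xy [0.024 0.099] yaw 0.25 iou err 0.36 ['top', 'scene']
bear case xy [ 0.022 -0.099] yaw 0.08 iou err 0.15 ['top', 'scene']
68.1
```

View pics/f1_scene.png

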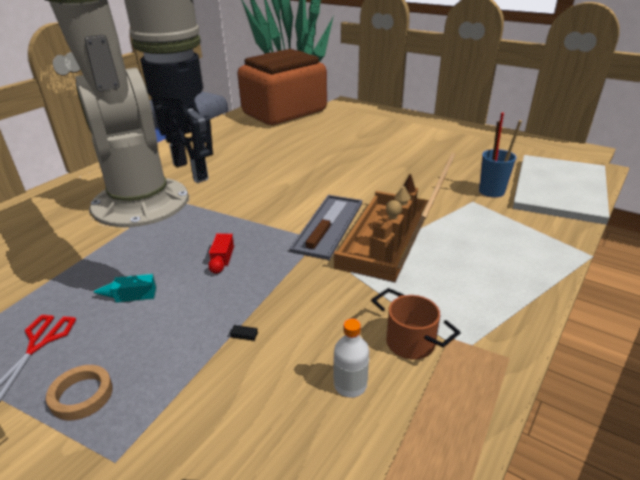

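View pics/f1_top.png

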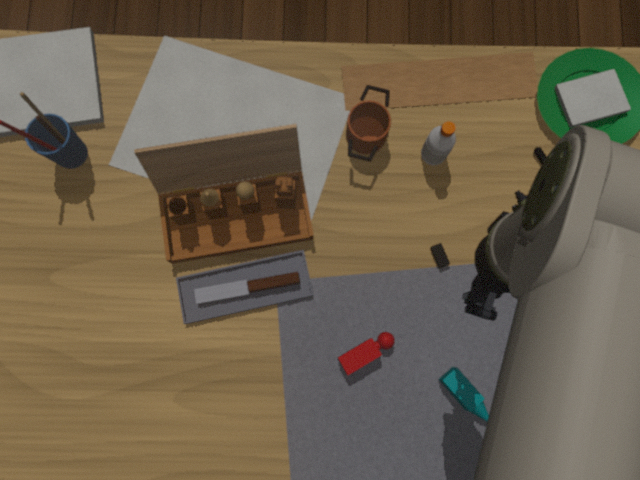

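All four figures stand in the case, the lid is at its stop, the knife is flat in the tray, and the pot and glue have not moved. Handing in.

```bash
python3 -c "
from bench import finish_job
print(finish_job())"
```

```text
the job is handed in; nothing more can be done
None
```

The toy theatre is set up and the job was handed in at about 68 s; `finish_job()` reports no verdict.

- **Lid:** I levered it open with the knife blade in the front slot and pushed it back with the blade tip until it met its stop. The last images put the lid lip within 2–4 px of where it should be at 1.85 rad, so it is fully open.
- **Knife:** it lies flat in the tray, fitted within about 2 mm of where it started.
- **Figures:** doll, gnome, tower and bear were all present and all stand on the case floor, about 65 mm apart. I first carried the bear, lying down, to a clear spot away from the pot and glue, then stood it up.
- **Left alone:** the pot and glue show no movement in the pictures. I never touched the red doll look-alike or the turquoise tower look-alike.

**Weak check:** the upright outline fits for doll, gnome and tower were poor (0.29–0.36 mismatch, against 0.15 for the bear). I put that down to the figures hiding one another in the view. Their fitted positions matched the plan within 3 mm, and they look upright in both cameras.

No grasp slipped noticeably, and I saw no figure get knocked aside.

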